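# Fill and close the roller magazine

### The arm

A 6-joint arm with a two-finger parallel gripper is mounted at the origin on a cart in front of the work surface, level with it; the furniture and walls round the work are solid. World frame = base frame: x ahead of the robot, y to its left, z up, the work surface at z = 0. Lengths are in m, angles in rad, forces in N, time in s.
With the tool pointing down it reaches from about 0.35 to 0.975 m from the base axis. Payload 4.9 kg.
Tool frame: the origin (TCP) lies at the very end of the fingers, on their centre line; the grasp point (between the pads) lies 19 mm behind it; z points along the fingers, y is the direction in which the jaws open and shut (so a half turn about z gives the same grasp; the last joint's range is limited). The gripper opens to 85 mm and grips with 20 to 120 N. Pads are 22 mm wide; open, the fingers measure 114 mm over their backs; the gripper's body (76 mm by 85 mm) begins 54 mm behind the grasp point. The pads swing forward as they close: fully open they stand 13 mm farther back than shut.
Start: joints at [1.091, 0.053, 1.613, -0, 1.476, -0.119], TCP at [0.221, 0.585, 0.231] pointing down, gripper open.
Joint ranges: [-3.01, 3.01], [-1.01, 2.22], [0.06, 2.58], [-1.02, 4.17], [0.09, 2.62], [-3.14, 3.14]. Speed limits (rad/s): [2.57, 2.57, 3.14, 3.14, 3.14, 3.14].

### API

Orientations are given as a rotation vector (axis times angle).
In Python, from station import ctrl gives the robot as it stands.
- The arm moves only by the tool apply_moves, never from a script. Its argument "deltas" is a list of rows, each a list of 5 numbers: the shift along the tool's x, y, z in m, then the turn about the tool's z in rad, then the gripper's target within -1 to 1 (fully open at 1, half-way at 0, shut at -1). A call has exactly 8 rows; each row shifts and turns the pose as measured when the row begins, along the tool's axes as they then stand; what a row does not reach is not made up. A row lasts 1/8 s, in which the tool goes at most 62.5 mm and 10.7 degrees, less where a joint would pass 70% of its speed; a pose out of reach is approached as far as the arm can. A call with a gripper value outside its range is refused whole. The fingers move at their own pace and stop on an object; "grip_force" is the grip in N (left out, the last holds). Time passes only in rows, so rows that do not move let the fingers close, or fill a call up. It gives the time, the measured TCP pose, the force and the opening at its end, in the units of the state.
- ctrl.get_obs(): the state, without advancing time (a new reading comes with each control period).
- ctrl.get_image(name): name is "scene" or "top"; returns a dict with "img" (400x640x3 uint8, red, green, blue), "range_z" (400x640 float32, m along the optical axis (not along the pixel's ray), 0 where there is no reading), "mtx" (3x3 intrinsics, pixels), "k1" (the pictures are not rectified: a ray, as slopes to the right and down, at radius r is drawn at 1 + k1 r^2 times it, then the intrinsics apply), "eye" and "attitude" of the camera in the world. Camera axes: x right, y down, z forward; pixel columns grow to the right and rows downward; lengths in m; the calibration is good to about 2 mm. A picture is of the moment at which its call begins.
- ctrl.finish_job(): hands the job in, once; it reports no verdict.
Trained networks look in a picture, given as the dict that the camera call returned (one of the last four; its "shot" number tells which), for a name from the list of things; names that differ only in an ending like _2 or _b are one class to them, and where a whole thing is asked for, a point or a joint stands for the part that bears it (a point fixed in the world has none). Each returns a list of dicts, best first, with "confidence" (0 to 1); they miss things now and then, are a little off and sometimes report something else, mostly with a low value. They report only what shows in the picture. A call takes as long as a camera call. They do not tell look-alikes from the thing itself.
- ctrl.search_frame(picture, target): "extent" ([left, top, width, height] in pixels, round what is visible of it).
- ctrl.spot_point(picture, target): "uv" ([column, row] in pixels: a listed point, or the origin of a listed thing).
The state is a dict: "t": time; "q": joint angles; "dq": joint speeds; "effort": joint torques, N m; "tool_pos": TCP position; "tool_rot": TCP orientation; "contact_force": force on the tool from outside, world axes, zero at the start; "wrist_torque": the same for the moment, N m; "opening": finger opening in m.
Only numpy, scipy, OpenCV 4.12 (cv2) and the standard library are available. Lean on these libraries where they do the work, as an engineer would, in place of code of your own. Each camera call takes 0.05 s, during which the arm holds its last target.

### The job

Fill the roller magazine for the next run: first push its yellow sliding gate fully shut by the red tab until the spring catch clicks down behind it, so that nothing runs out. Then lay every steel roller from the black tray into the chute, lying across it so that it rolls down to the gate, and finally fold both blue hood halves over and press them fully closed, edge to edge. Leave the other things on the tables where they are.

Things in the scene. Friction and masses are not known exactly. Their poses are not given: they have to be found in the camera images.
- magazine: Grey open-topped roller magazine (a sloping chute) fixed on the green table. Origin: on the table top under the chute's middle. Its x runs level up the chute, from the outlet (x = -84 mm) to the back wall (x = +112 mm); y across, towards the side where the gate stands when open; z up. 86 mm wide inside (|y| < 43 mm), side plates 8 mm thick, top rim at z = 118 mm.
- chute_low (a point): Middle of the chute at its low end, at the height of the runways (magazine x = -84, z = 45 mm). Rollers lie across the chute (axis along y) on two 16 mm wide runways along the side plates (|y| 27 to 43 mm); between these the chute is open down to z = 10 mm. A fixed bridge plate covers x -84 to -54 mm at z 116 to 120 mm.
- chute_load (a point): Middle of the chute near its high end, at runway height (magazine x = 60, z = 81 mm). The runways rise 14 degrees towards +x; a roller let go here rolls down by itself to the gate or the row behind it, or out of the outlet if the gate is open. It is 52 mm from the back wall (top z = 118 mm).
- gate (a joint): Yellow gate plate that slides level across the outlet. In m: 0 = fully open, beside the outlet on the magazine's +y side; 0.087 = against its end stop. Shutting moves it to the magazine's -y. Friction about 4.5 N; in the last 35 mm its bevelled tooth lifts the spring catch (8 to 10 N in all), which drops behind the tooth at about 0.084.
- gate_tab (a point): Middle of the top end of the gate's red upright push tab: 10 mm thick along the magazine's y, 24 mm wide along its x, reaching 52 mm down from this point, which is 104 mm above the table. It lies at magazine x = -121 mm, y = 117 mm minus the gate's value. The gate's guide frame and the catch stay behind x = -100 mm, 9 mm from the tab.
- catch (a joint): Steel spring catch lever above the outlet (magazine x = -94; pin at y = -75, hook at y = -12 mm; top 111 mm above the table). In rad: 0 = down at rest, about 0.17 = fully lifted by the gate's tooth; back near 0 when it has clicked behind the tooth.
- hood_left (a joint): Blue sheet-metal hood half hinged on the rim of the magazine's +y side. In rad: 0 = closed, 1.92 = laid back outwards. Closed, it covers magazine x -52 to +110 mm from its hinge to the middle line, its flat top 146 mm above the table. The stiff hinge stays where it is left; 1 to 2 N at the free edge moves it.
- hood_left_edge (a point): Middle of the steel bead (6 mm thick) along the free edge of hood_left, top of the bead on the outer face. Closed, it is 45.5 mm inwards of and 26.5 mm above the hinge line; it turns about that line with the half. The outer face of the flat panel lies from 12 to 48 mm inwards and 25 mm above the hinge line.
- hood_left_hinge (a point): Middle of the hinge line of hood_left, which runs along the magazine's x (magazine x = 29, y = +49, z = 121 mm).
- hood_right (a joint): The mirror image of hood_left on the magazine's -y side. In rad: 0 = closed, 1.92 = laid back outwards. The halves meet edge to edge in the middle; either may be closed first.
- hood_right_edge (a point): Middle of the bead along the free edge of hood_right, as for hood_left_edge.
- hood_right_hinge (a point): Middle of the hinge line of hood_right (magazine x = 29, y = -49, z = 121 mm).
- tray: Black moulded rubber roller tray on the red table, 208 x 262 mm (x, y), fixed. Origin: centre of its underside. Floor 3 mm above the table. Two rows (x = -52 and +52 mm) of three bays (y = -84, 0, +84 mm); a bay is 52 mm wide and 95 mm long along x and one is always empty. Low walls, 18 mm high, flank only the outer 10 mm of each roller end; the middle 58 mm is open.
- roller_1: Plain steel roller, 22 mm diameter, 80 mm long, about 0.2 kg, with a turned groove near each end. Origin at its centre; its x is its axis. At the start it lies loose in a bay of the black tray, on its floor (3 mm above the table), roughly along the tray's x; three to five of the five rollers are there.
- roller_2: Plain steel roller, 22 mm diameter, 80 mm long, about 0.2 kg, with a turned groove near each end. Origin at its centre; its x is its axis. At the start it lies loose in a bay of the black tray, on its floor (3 mm above the table), roughly along the tray's x; three to five of the five rollers are there.
- roller_3: Plain steel roller, 22 mm diameter, 80 mm long, about 0.2 kg, with a turned groove near each end. Origin at its centre; its x is its axis. At the start it lies loose in a bay of the black tray, on its floor (3 mm above the table), roughly along the tray's x; three to five of the five rollers are there.
- roller_4: Plain steel roller, 22 mm diameter, 80 mm long, about 0.2 kg, with a turned groove near each end. Origin at its centre; its x is its axis. At the start it lies loose in a bay of the black tray, on its floor (3 mm above the table), roughly along the tray's x; three to five of the five rollers are there.
- roller_5: Plain steel roller, 22 mm diameter, 80 mm long, about 0.2 kg, with a turned groove near each end. Origin at its centre; its x is its axis. At the start it lies loose in a bay of the black tray, on its floor (3 mm above the table), roughly along the tray's x; three to five of the five rollers are there.
- nippers: Bystander: side cutters with red grips, 51 x 144 x 11 mm; origin at the centre of its underside. Leave it alone.
- lug_box: Bystander: small white and blue carton, 50 x 68 x 34 mm; origin at the centre of its underside. Leave it alone.
- caliper: Bystander: steel vernier caliper, 74 x 262 x 8 mm; origin at the centre of its underside. Leave it alone.
- tin_paste: Bystander: round green and white tin, 59 mm diameter, 30 mm high; origin at the centre of its underside. Leave it alone.
- note_pad: Bystander: note pad, 103 x 68 x 10 mm; origin at the centre of its underside. Leave it alone.
- stopwatch: Bystander: black stopwatch, 62 x 61 x 17 mm; origin at the centre of its underside. Leave it alone.
Things that resemble listed ones, but are neither listed nor needed, are in the scene too. Leave any turquoise look-alike of the roller_4 alone.

How it is judged:
By the outcome, as a careful person would: the job done as asked, in the order asked, and still so for the second after the job is handed in, with the robot touching nothing.
Of roller_1, roller_2, roller_3, roller_4, roller_5 only 3 to 5 are there at a start; the rules pass over those that are not, and their reading is None.
At some moment in a run one of roller_1, roller_2, roller_3, roller_4, roller_5 may be knocked a few centimetres aside while the robot is not near it.
It also fails if it takes over 210 s, if anything falls off the work surface, if the arm or the gripper's body presses on something with over 40 N, if the wrist force passes 120 N, or if a joint passes its speed limit or range.

## Working session

There is one attempt and no reset: what is moved stays moved. The work goes in short steps, Python scripts to look and compute and a tool call to move; the robot and the scene stay as the last step left them, time stands still between calls to the robot, and variables do not carry over. Pictures are saved under pics/ and viewed, and the job is handed in when it is done.

Besides the shell and the picture viewer there is one more tool, called after ">>>" as name([rows], argument=value, ...), one row to a line, values as JSON. apply_moves: Moves the arm, as the interface text tells. Its arguments: {"type":"object","properties":{"deltas":{"type":"array"},"grip_force":{"type":"number"}},"required":["deltas"]}

```bash
ls -la; mkdir -p pics; python3 - <<'E'
from station import ctrl
import cv2
print(ctrl.get_obs())
for n in ("scene","top"):
    p=ctrl.get_image(n)
    print(n,p["mtx"],p["k1"],p["eye"],p["attitude"],p["shot"])
    cv2.imwrite(f"pics/{n}0.png",p["img"][:,:,::-1])
E
```

```text
total 12
drwxr-xr-x  3 agent agent 4096 Dec  7 16:04 .
drwxr-xr-x 23 root  root  4096 Dec  7 16:04 ..
drwxr-xr-x  2 agent agent 4096 Dec  7 16:04 pics
{'t': 0.0, 'q': array([ 1.09097926e+00,  5.33304369e-02,  1.61429132e+00, -6.74887591e-06,
        1.47598884e+00, -1.19024714e-01]), 'dq': array([-0.00173724,  0.00174872, -0.00197409,  0.00067488, -0.00078601,
       -0.00089903]), 'effort': array([ 7.62170221e-04, -3.93694603e+01, -3.70170665e+01, -7.22756749e-05,
        7.12246154e-03, -2.13314721e-06]), 'tool_pos': array([0.22036295, 0.58420206, 0.230081  ]), 'tool_rot': array([-5.63555561e-01, -3.09003254e+00,  3.03128083e-03]), 'contact_force': array([ 0.77155246, -0.32999395, -0.37421127]), 'wrist_torque': array([ 0.02925265, -0.00660112, -0.00025921]), 'opening': 0.08554503472130533}
scene [[410.65313566   0.         323.42524572]
 [  0.         410.65313566 202.15161639]
 [  0.           0.           1.        ]] 0.011577382139479696 [-0.72363119  0.7487194   0.93591979] [-1.1858509   2.02825981 -1.20156891] 1
top [[510.70394196   0.         316.00876332]
 [  0.         510.70394196 202.20151144]
 [  0.           0.           1.        ]] 0.001793079349768251 [-0.11179903 -0.02038563  1.949071  ] [-2.06128062  2.00403393 -0.34642921] 2
```

View pics/scene0.png

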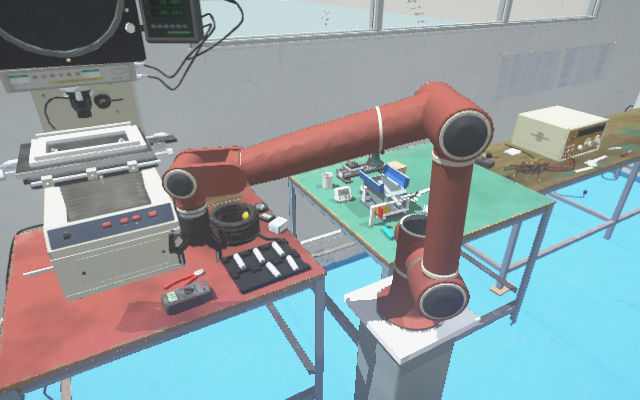

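View pics/top0.png

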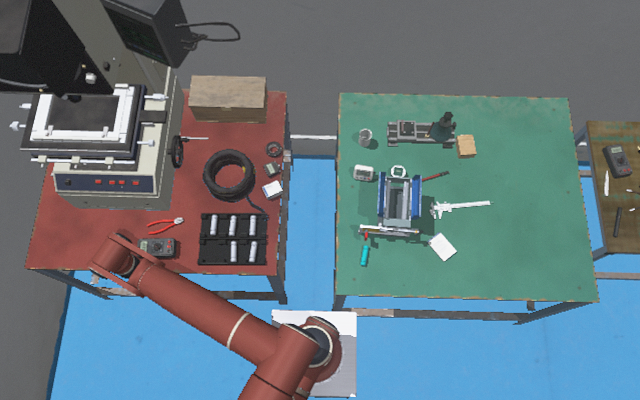

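```bash
cat > h.py <<'E'
import numpy as np, cv2
from scipy.spatial.transform import Rotation as R
from station import ctrl
def rays(p,uv):
    uv=np.atleast_2d(np.asarray(uv,float)); m=p["mtx"]
    d=np.stack([(uv[:,0]-m[0,2])/m[0,0],(uv[:,1]-m[1,2])/m[1,1]],1); s=d.copy()
    for _ in range(10): s=d/(1+p["k1"]*(s**2).sum(1,keepdims=True))
    return R.from_rotvec(p["attitude"]).apply(np.c_[s,np.ones(len(s))])
def at_z(p,uv,z):
    r=rays(p,uv); return p["eye"]+r*((z-p["eye"][2])/r[:,2])[:,None]
def at_depth(p,uv):
    r=rays(p,uv); uv=np.atleast_2d(uv).round().astype(int)
    return p["eye"]+r*p["range_z"][uv[:,1],uv[:,0]][:,None]
def proj(p,X):
    X=np.atleast_2d(X); c=R.from_rotvec(p["attitude"]).inv().apply(X-p["eye"])
    s=c[:,:2]/c[:,2:]; s=s*(1+p["k1"]*(s**2).sum(1,keepdims=True))
    m=p["mtx"]; return s*[m[0,0],m[1,1]]+[m[0,2],m[1,2]]
def crop(p,x0,y0,w,h,f,name):
    i=cv2.resize(p["img"][y0:y0+h,x0:x0+w,::-1],None,fx=f,fy=f,interpolation=cv2.INTER_CUBIC); cv2.imwrite(name,i)
def cloud(p):
    v,u=np.mgrid[0:400,0:640]; uv=np.c_[u.ravel(),v.ravel()]
    P=at_depth(p,uv).reshape(400,640,3); P[p["range_z"]==0]=np.nan; return P
E
python3 - <<'E'
from h import *
p=ctrl.get_image("top")
crop(p,340,110,165,170,4,"pics/t_mag.png"); crop(p,140,180,160,110,5,"pics/t_tray.png")
s=ctrl.get_image("scene"); crop(s,310,140,130,110,6,"pics/s_mag.png")
for n in ["magazine","chute_low","chute_load","gate_tab","hood_left_edge","hood_left_hinge","hood_right_edge","hood_right_hinge","tray","roller_1"]:
    for q in (p,s):
        for d in ctrl.spot_point(q,n)[:7]:
            print(n,q["shot"],d["uv"],round(d["confidence"],2),at_depth(q,d["uv"])[0].round(3))
E
```

```text
magazine 3 [389.7, 212.3] 0.66 [ 0.544 -0.295  0.017]
magazine 4 [385.5, 205.0] 0.56 [ 0.449 -0.239  0.084]
chute_low 3 [393.2, 229.3] 0.89 [ 0.454 -0.297  0.082]
chute_low 3 [457.6, 206.1] 0.19 [ 0.583 -0.571  0.003]
chute_low 4 [397.4, 208.6] 0.9 [ 0.501 -0.354  0.008]
chute_load 3 [394.5, 195.0] 0.72 [ 0.621 -0.317  0.009]
chute_load 4 [379.3, 187.8] 0.89 [ 0.489 -0.23   0.15 ]
gate_tab 3 [363.1, 231.7] 0.5 [ 0.455 -0.187  0.034]
gate_tab 4 [383.5, 207.1] 0.63 [ 0.451 -0.231  0.075]
gate_tab 4 [378.5, 189.9] 0.21 [ 0.495 -0.231  0.137]
hood_left_edge 3 [377.6, 192.5] 0.53 [ 0.633 -0.249 -0.001]
hood_left_edge 3 [381.9, 196.1] 0.42 [ 0.573 -0.251  0.12 ]
hood_left_edge 3 [443.2, 246.0] 0.28 [ 0.412 -0.501  0.012]
hood_left_edge 4 [368.7, 178.0] 0.69 [ 0.567 -0.23   0.162]
hood_left_edge 4 [390.1, 183.3] 0.52 [ 0.566 -0.352  0.108]
hood_left_hinge 3 [382.2, 197.6] 0.67 [ 0.562 -0.251  0.134]
hood_left_hinge 3 [233.2, 251.7] 0.66 [0.364 0.315 0.022]
hood_left_hinge 4 [375.0, 186.7] 0.71 [ 0.521 -0.232  0.14 ]
hood_right_edge 3 [422.4, 197.6] 0.95 [ 0.613 -0.429  0.009]
hood_right_edg
[... 307 characters left out ...]
3, 239.6] 0.82 [0.416 0.325 0.008]
tray 3 [392.7, 225.2] 0.38 [ 0.459 -0.291  0.116]
tray 4 [268.6, 264.2] 0.58 [0.392 0.322 0.019]
roller_1 3 [252.0, 226.6] 0.58 [0.466 0.249 0.025]
roller_1 3 [363.8, 253.7] 0.57 [ 0.37  -0.19   0.023]
roller_1 3 [254.1, 250.5] 0.54 [0.37  0.234 0.026]
roller_1 3 [212.6, 223.9] 0.52 [0.474 0.406 0.022]
roller_1 3 [230.9, 223.1] 0.5 [0.483 0.336 0.009]
roller_1 3 [230.4, 252.0] 0.47 [ 0.368  0.33  -0.   ]
roller_1 4 [290.3, 265.1] 0.63 [0.359 0.252 0.012]
roller_1 4 [273.4, 268.8] 0.56 [0.358 0.318 0.021]
roller_1 4 [237.3, 259.5] 0.54 [0.473 0.41  0.019]
roller_1 4 [385.9, 231.1] 0.53 [ 0.371 -0.189  0.013]
roller_1 4 [275.8, 251.2] 0.39 [0.46  0.263 0.013]
```

View pics/t_mag.png

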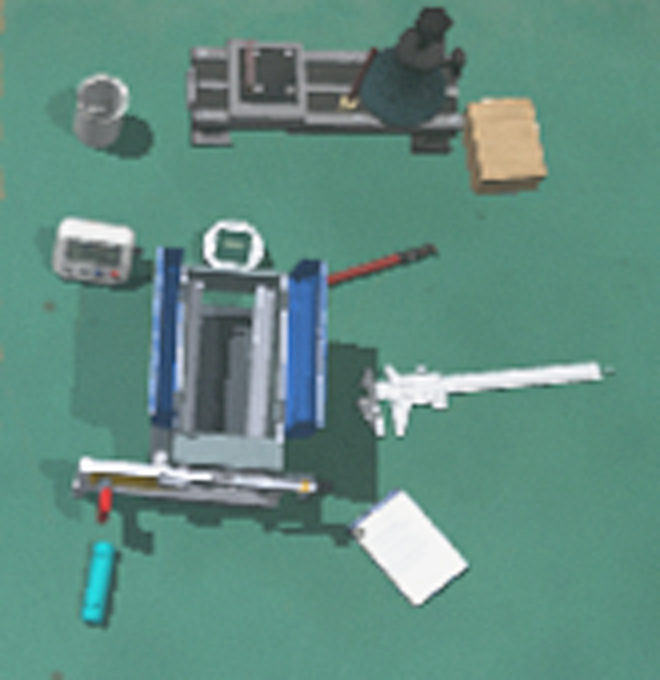

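View pics/t_tray.png

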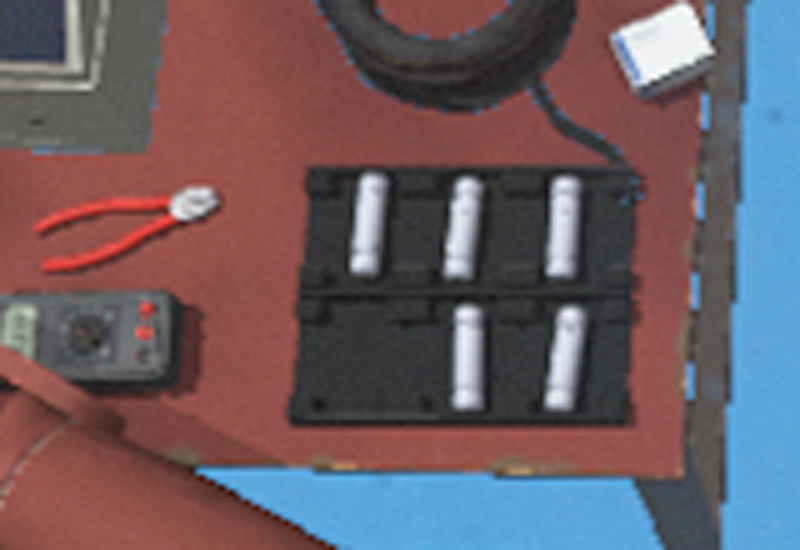

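View pics/s_mag.png

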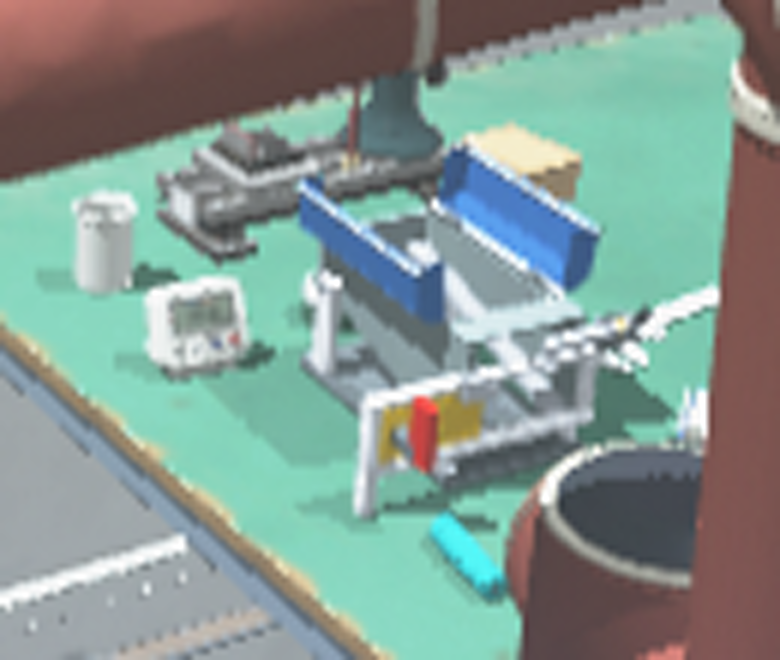

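```bash
python3 - <<'E'
from h import *
G=np.zeros((560,560,3),np.uint8)
# orthographic 1mm/px*2: x 0.36..0.72, y -0.12..-0.48
for n in ("top",):
    p=ctrl.get_image(n); P=cloud(p)
    im=p["img"][110:280,340:505]; z=P[110:280,340:505,2]
    a=np.clip((z/0.2)*255,0,255).astype(np.uint8)
    c=cv2.applyColorMap(a,cv2.COLORMAP_JET)
    cv2.imwrite("pics/zt.png",cv2.resize(c,None,fx=4,fy=4,interpolation=cv2.INTER_NEAREST))
    np.set_printoptions(linewidth=250)
    print((P[170:236:2,374:426:2,2]*1000).round(0).astype(int))
    print((P[233,350:420,2]*1000).round())
E
```

```text
[[                   7                    3                    7                  -10                    5                   -3                   -3                   -3                    1                   39                   24
                    27                   38                   30                   36                   23                   10                   -3                    2                    1                    7                    7
                    -5                    0                    6                   -8]
 [                  23                    7                   12                  156                  159                  168                  168                    9                    1                   33                   22
                    30                   35                   32                   23                   39                   -8                   -2                    4                    6                   10                    1
                    -5                    1                   -3                 
[... 16924 characters left out ...]
         40                   32                   62                   60                    1                   -3                  112
                     0                   10                    3                   -8]]
[ -1.  -3.  -4.  -6.  -9.   1.   9.   4.  -5.  15.  20.  27.  -3.  -3.   6.  67. 108. 108. 107.  21.  39.  40.  34.  32.  43.  41.  42.  35.  41.  41.  31.  29.  35.  31.  41.  35.  35.  40.  41.  34.  37.  46.  51.  39.  43.  38.  40.  40.  43.
 100.  30.  36.  39.  34.  37.  35.  45.  52.  72.  69.  74.   1.  -1.  -9.  -5. 111. 107. 113.   6. 105.]<stdin>:7: RuntimeWarning: invalid value encountered in cast
<stdin>:11: RuntimeWarning: invalid value encountered in cast
```

View pics/zt.png

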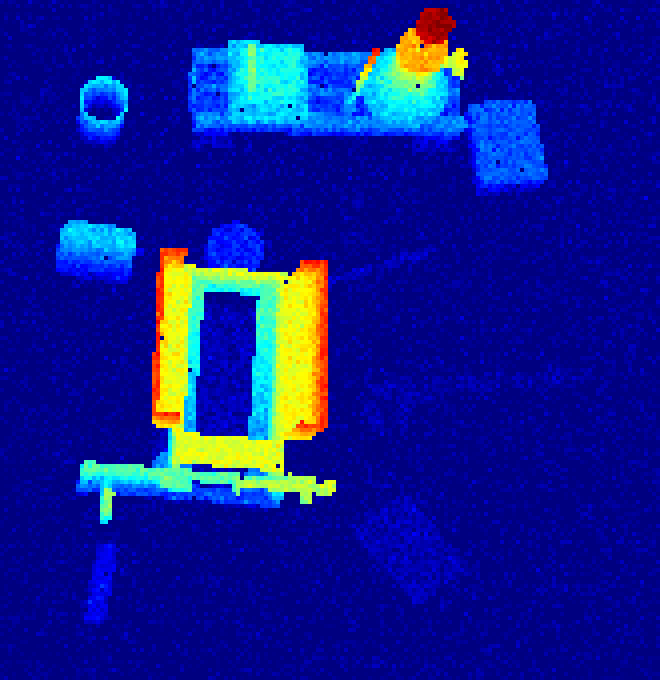

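```bash
python3 - <<'E'
from h import *
p=ctrl.get_image("top")
crop(p,355,165,75,75,10,"pics/t_mag2.png"); 
s=ctrl.get_image("scene"); crop(s,355,155,80,75,10,"pics/s_mag2.png")
E
```

```text
(no output)
```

View pics/t_mag2.png

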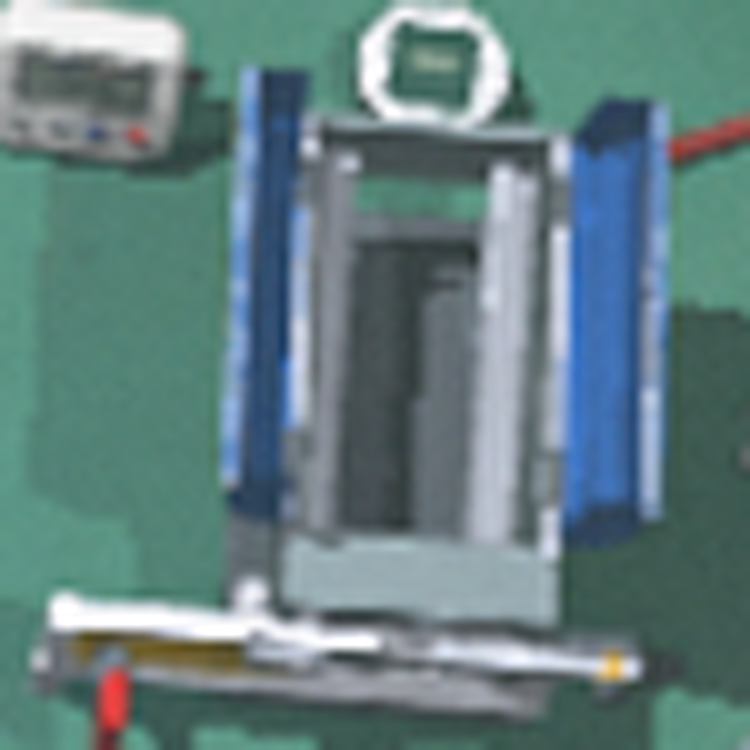

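View pics/s_mag2.png

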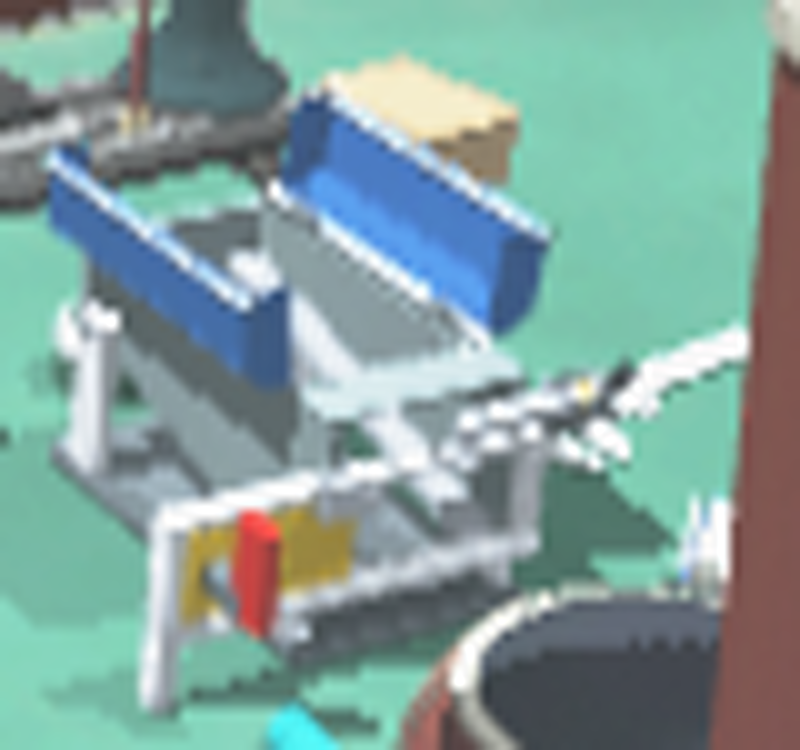

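```bash
cat > fit.py <<'E'
from h import *
from scipy.optimize import least_squares
p=ctrl.get_image("top"); s=ctrl.get_image("scene")
T=lambda x,y:(355+x/10-.45,165+y/10-.45); S=lambda x,y:(355+x/10-.45,155+y/10-.45)
# model pts: (kind, mx,my,mz)
def edge(side,th,x): # bead top
    a=np.arctan2(26.5,45.5)+th; r=np.hypot(26.5,45.5)
    return np.array([x,side*(49-r*np.cos(a)),121+r*np.sin(a)])
obs=[("T",T(277,603),"f",(-84,51,120)),("T",T(557,622),"f",(-84,-51,120)),("T",T(288,537),"f",(-54,51,120)),("T",T(562,545),"f",(-54,-51,120)),
("T",T(310,122),"f",(112,51,118)),("T",T(568,137),"f",(112,-51,118)),
("T",T(250,70),"L",110),("T",T(228,488),"L",-52),("T",T(660,105),"R",110),("T",T(652,520),"R",-52),
("S",S(55,157),"L",110),("S",S(248,303),"L",-52),("S",S(325,95),"R",110),("S",S(547,238),"R",-52),
("T",(366.1,234.9),"G",0),("S",S(256,520),"G",0)]
def pts(v):
    x,y,yaw,tl,tr,g=v; out=[]
    for c,uv,k,d in obs:
        m=np.array(d,float) if k=="f" else edge(1,tl,d) if k=="L" else edge(-1,tr,d) if k=="R" else np.array([-121,117-g*1000,104.])
        out.append(m/1000)
    M=np.array(out); Rz=R.from_euler("z",yaw); return Rz.apply(M)+[x,y,0]
def res(v):
    W=pts(v); r=[]
    for (c,uv,k,d),w in zip(obs,W): r.append(proj(p if c=="T" else s,w)[0]-uv)
    return np.array(r).ravel()
if __name__=="__main__":
    r=least_squares(res,[0.54,-0.3,0,1.4,1.7,0.02],loss="soft_l1")
    print(r.x.round(4)); print(res(r.x).reshape(-1,2).round(1).tolist())
E
python3 fit.py
```

```text
[ 0.5383 -0.3093 -0.0534  1.6192  1.6173  0.0052]
[[0.8, 0.3], [0.1, 0.5], [-0.0, -0.7], [-0.3, 0.6], [-0.7, 0.3], [-0.1, 0.8], [-0.2, 0.7], [0.3, -0.7], [-0.1, 0.3], [0.1, -0.6], [-0.9, -0.5], [-0.2, -0.5], [0.8, -0.3], [-0.1, -0.8], [-0.2, -0.4], [0.2, -0.4]]
```

```bash
cat > go.py <<'E'
import sys; from h import *
MP=np.array([0.5383,-0.3093,0]); MY=-0.0534
def mag(x,y,z): return R.from_euler("z",MY).apply(np.array([x,y,z])/1000)+MP
def to(X,phi=None):
    o=ctrl.get_obs(); Rt=R.from_rotvec(o["tool_rot"]); A=Rt.as_matrix(); y=A[:,1]; ph=np.degrees(np.arctan2(y[1],y[0]))
    # axes after turn
    out={}
    print("t %.2f pos %s phi %.2f tilt %s F %s open %.1f q %s"%(o["t"],(o["tool_pos"]*1000).round(1),ph,A[:2,2].round(3),o["contact_force"].round(1),o["opening"]*1000,o["q"].round(2)))
    d=np.array(X)-o["tool_pos"]
    print(" target",(np.array(X)*1000).round(1)," delta tool now (mm)",(A.T@d*1000).round(1))
    if phi is not None:
        t=(ph-phi+180)%360-180; print(" turn rad %.3f"%np.radians(t)," delta after turn",((Rt*R.from_euler("z",np.radians(t))).inv().apply(d)*1000).round(1))
if __name__=="__main__":
    a=[float(v) for v in sys.argv[2:]]
    X=mag(*a[:3]) if sys.argv[1]=="m" else np.array(a[:3])/1000
    to(X,a[3] if len(a)>3 else None)
E
python3 go.py m -122 160 200 86.94
```

```text
t 1.45 pos [220.6 584.8 231.3] phi 69.33 tilt [0. 0.] F [-0.4  0.2 -0.5] open 85.5 q [ 1.09  0.05  1.61 -0.    1.48 -0.12]
 target [ 425. -143.  200.]  delta tool now (mm) [-448.2 -608.8   31.3]
 turn rad -0.307  delta after turn [-243.  -715.8   31.3]
```

>>> apply_moves([
  [-0.02, -0.03, 0, -0.154, -1],
  [-0.03, -0.04, 0, -0.153, -1],
  [-0.03, -0.05, 0, 0, -1],
  [-0.03, -0.05, 0, 0, -1],
  [-0.03, -0.05, 0, 0, -1],
  [-0.03, -0.05, 0, 0, -1],
  [-0.03, -0.05, 0, 0, -1],
  [-0.02, -0.05, 0, 0, -1],
])

```text
t: 2.45
tool_pos: [0.4118, 0.1895, 0.2325]
tool_rot: [0.055, 3.136, 0.004]
contact_force: [-0.1, -0.5, 0.5]
opening: -0.0004
```

```bash
python3 go.py m -122 160 200 86.94
```

```text
t 2.45 pos [411.8 189.5 232.5] phi 88.00 tilt [0.005 0.002] F [-0.1 -0.5  0.5] open -0.4 q [ 0.27 -0.38  2.    0.    1.52 -1.27]
 target [ 425. -143.  200.]  delta tool now (mm) [ -24.6 -331.9   31.8]
 turn rad 0.018  delta after turn [ -30.8 -331.4   31.8]
```

>>> apply_moves([
  [-0.003, -0.055, 0, 0.018, -1],
  [-0.005, -0.055, 0, 0, -1],
  [-0.005, -0.055, 0, 0, -1],
  [-0.005, -0.055, 0, 0, -1],
  [-0.005, -0.055, 0, 0, -1],
  [-0.005, -0.03, 0.01, 0, -1],
  [0, -0.015, 0.01, 0, -1],
  [0, 0, 0, 0, -1],
])

```text
t: 3.45
tool_pos: [0.4236, -0.1448, 0.2136]
tool_rot: [0.093, 3.128, 0.002]
contact_force: [0.1, -0.3, -1.1]
opening: -0.0003
```

```bash
python3 go.py m -122 160 70 86.94; python3 - <<'E'
from h import *
p=ctrl.get_image("top"); crop(p,320,120,160,160,4,"pics/a1.png"); s=ctrl.get_image("scene"); crop(s,330,150,110,90,7,"pics/a1s.png")
E
```

```text
t 3.45 pos [ 423.6 -144.8  213.6] phi 86.58 tilt [0.012 0.001] F [ 0.1 -0.3 -1.1] open -0.3 q [-0.5  -0.39  2.03  0.01  1.49 -2.01]
 target [ 425. -143.   70.]  delta tool now (mm) [  0.4   1.6 143.6]
 turn rad -0.006  delta after turn [  0.4   1.6 143.6]
```

View pics/a1.png

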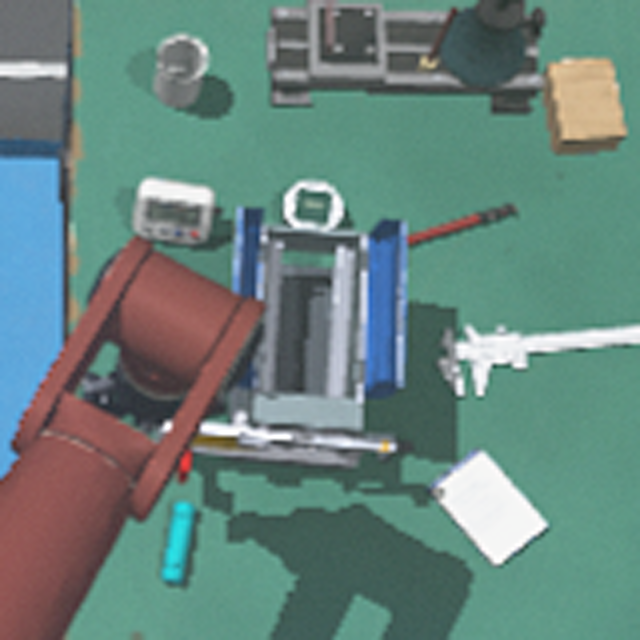

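View pics/a1s.png

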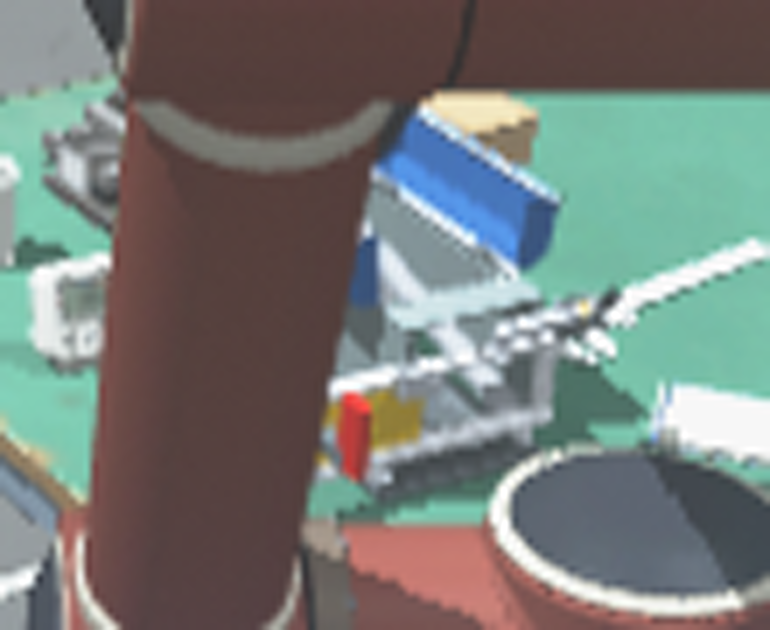

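```bash
python3 - <<'E'
from h import *
s=ctrl.get_image("scene")
for h in (0,.073,.1,.15,.2,.25,.3): print(h,proj(s,[.22,.584,.231+h]).round(0), proj(s,[.4236,-.1448,.2136+h]).round(0))
p=ctrl.get_image("top");P=cloud(p)
print((P[180:210:3,345:386:4,2]*1000).round())
E
```

```text
0 [[201. 265.]] [[373. 185.]]
0.073 [[197. 243.]] [[374. 168.]]
0.1 [[196. 235.]] [[375. 161.]]
0.15 [[193. 218.]] [[376. 149.]]
0.2 [[190. 201.]] [[377. 136.]]
0.25 [[187. 184.]] [[378. 123.]]
0.3 [[184. 165.]] [[379. 109.]]
[[  3.  -1. 532. 512.   3.   2.   5.   7.  -6. 121. 128.]
 [  6. 521. 537. 509.   9.   0.   1.  -7.   4. 120. 122.]
 [ -4. 540. 539. 533. 526. 519.   6.   3.   4. 132. 119.]
 [519. 534. 517. 533. 525. 533. 526.   5.   2. 130. 124.]
 [536. 533. 537. 531. 535. 537. 522. 526. 506.  nan 124.]
 [535. 526. 532. 530. 532. 532. 526. 530. 535. 526. 517.]
 [536. 522. 523. 528. 534. 537. 539. 531. 528. 538. 516.]
 [533. 510. 517. 527. 519. 533. 533. 529. 535. 541. 514.]
 [499. 505. 516. 513. 527. 526. 524. 529. 539. 537. 510.]
 [ nan  -1. 499. 502. 514. 525. 529. 521. 536. 526. 137.]]
```

>>> apply_moves([
  [0, 0, 0.04, 0, -1],
  [0, 0, 0.04, 0, -1],
  [0, 0, 0.04, 0, -1],
  [0, 0, 0.025, 0, -1],
  [0, 0, 0, 0, -1],
  [0, 0, 0, 0, -1],
  [0, -0.01, 0, 0, -1],
  [0, 0, 0, 0, -1],
])

```text
t: 4.65
tool_pos: [0.4328, -0.1511, 0.075]
tool_rot: [0.07, 3.111, -0.009]
contact_force: [-0.5, 0.1, -0.8]
opening: 0.0002
```

```bash
python3 go.py m -122 120 70 86.94
```

```text
t 4.65 pos [ 432.8 -151.1   75. ] phi 87.41 tilt [ 0.029 -0.007] F [-0.5  0.1 -0.8] open 0.2 q [-0.5  -0.23  2.15  0.01  1.19 -2.03]
 target [ 422.9 -183.    70. ]  delta tool now (mm) [  8.6 -32.3   4.9]
 turn rad 0.008  delta after turn [  8.3 -32.3   4.9]
```

>>> apply_moves([
  [0.004, 0, 0, 0.008, -1],
  [0.004, 0, 0.002, 0, -1],
  [0.002, -0.004, 0.002, 0, -1],
  [0, -0.004, 0, 0, -1],
  [0, -0.004, 0, 0, -1],
  [0, -0.004, 0, 0, -1],
  [0, -0.004, 0, 0, -1],
  [0, 0, 0, 0, -1],
])

```text
t: 5.65
tool_pos: [0.4215, -0.172, 0.0715]
tool_rot: [0.085, 3.11, -0.007]
contact_force: [-0.5, 0.8, -0.1]
opening: -0.0002
```

```bash
python3 go.py m -122 120 70 86.94
```

```text
t 5.65 pos [ 421.5 -172.    71.5] phi 86.85 tilt [ 0.031 -0.006] F [-0.5  0.8 -0.1] open -0.2 q [-0.56 -0.23  2.16  0.01  1.19 -2.08]
 target [ 422.9 -183.    70. ]  delta tool now (mm) [ -2.  -10.9   1.6]
 turn rad -0.002  delta after turn [ -1.9 -10.9   1.6]
```

>>> apply_moves([
  [-0.001, -0.005, 0, 0, -1],
  [0, -0.005, 0, 0, -1],
  [0, -0.005, 0, 0, -1],
  [0, -0.005, 0, 0, -1],
  [0, -0.005, 0, 0, -1],
  [0, -0.005, 0, 0, -1],
  [0, -0.005, 0, 0, -1],
  [0, -0.005, 0, 0, -1],
])

```text
t: 6.65
tool_pos: [0.4194, -0.2119, 0.0712]
tool_rot: [0.084, 3.113, 0.002]
contact_force: [-0.7, 5.0, 2.7]
opening: -0.0
```

```bash
python3 go.py m -122 120 70 86.94;  python3 - <<'E'
from h import *
p=ctrl.get_image("top"); crop(p,320,120,160,160,4,"pics/a2.png"); s=ctrl.get_image("scene"); crop(s,330,150,110,90,7,"pics/a2s.png")
E
```

```text
t 6.65 pos [ 419.4 -211.9   71.2] phi 86.90 tilt [0.028 0.   ] F [-0.7  5.   2.7] open -0.0 q [-0.64 -0.19  2.12  0.02  1.19 -2.16]
 target [ 422.9 -183.    70. ]  delta tool now (mm) [-1.9 29.1  1.3]
 turn rad -0.001  delta after turn [-1.9 29.1  1.3]
```

View pics/a2s.png

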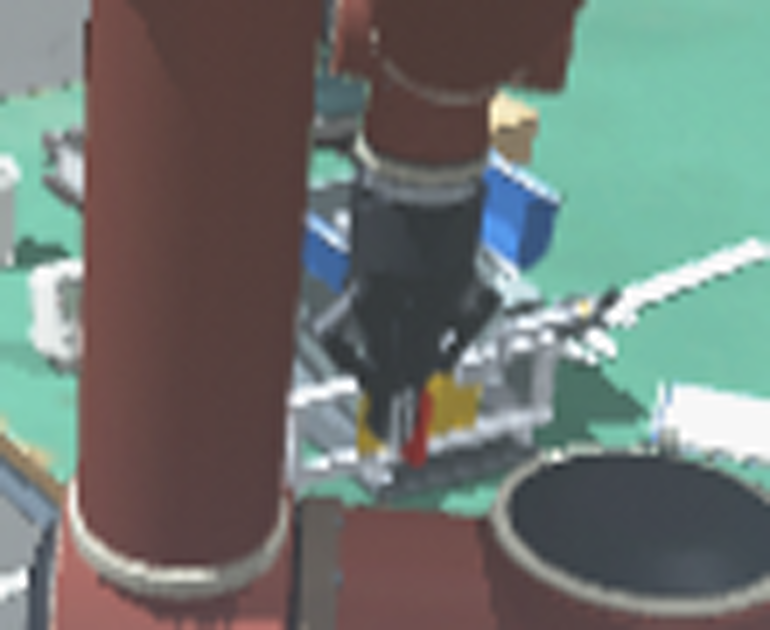

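>>> apply_moves([
  [0, -0.005, 0, 0, -1],
  [0, -0.005, 0, 0, -1],
  [0, -0.005, 0, 0, -1],
  [0, -0.005, 0, 0, -1],
  [0, -0.005, 0, 0, -1],
  [0, -0.005, 0, 0, -1],
  [0, -0.004, 0, 0, -1],
  [0, -0.003, 0, 0, -1],
])

```text
t: 7.75
tool_pos: [0.4175, -0.2449, 0.0712]
tool_rot: [0.083, 3.114, 0.022]
contact_force: [-0.9, 4.1, 3.4]
opening: 0.0002
```

```bash
python3 go.py m -122 49 70 86.94
```

```text
t 7.75 pos [ 417.5 -244.9   71.2] phi 86.94 tilt [0.027 0.014] F [-0.9  4.1  3.4] open 0.2 q [-0.7  -0.14  2.08  0.03  1.19 -2.23]
 target [ 419.1 -253.9   70. ]  delta tool now (mm) [-2.1 -8.9  1.1]
 turn rad 0.000  delta after turn [-2.1 -8.9  1.1]
```

>>> apply_moves([
  [0, -0.003, 0, 0, -1],
  [0, -0.003, 0, 0, -1],
  [0, -0.003, 0, 0, -1],
  [0, -0.003, 0, 0, -1],
  [0, -0.002, 0, 0, -1],
  [0, -0.002, 0, 0, -1],
  [0, -0.002, 0, 0, -1],
  [0, -0.002, 0, 0, -1],
])

```text
t: 8.75
tool_pos: [0.4171, -0.2479, 0.0717]
tool_rot: [0.084, 3.117, 0.093]
contact_force: [-1.5, 13.9, 8.1]
opening: -0.0004
```

```bash
python3 go.py m -122 49 70 86.94
```

```text
t 8.75 pos [ 417.1 -247.9   71.7] phi 86.95 tilt [0.023 0.059] F [-1.5 13.9  8.1] open -0.4 q [-0.72 -0.12  2.06  0.06  1.22 -2.26]
 target [ 419.1 -253.9   70. ]  delta tool now (mm) [-2.3 -5.9  1.4]
 turn rad 0.000  delta after turn [-2.3 -5.9  1.4]
```

```bash
 python3 - <<'E'
from h import *
p=ctrl.get_image("top"); crop(p,340,180,90,70,8,"pics/a3.png"); s=ctrl.get_image("scene"); crop(s,360,170,75,65,10,"pics/a3s.png")
E
```

```text
(no output)
```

View pics/a3.png

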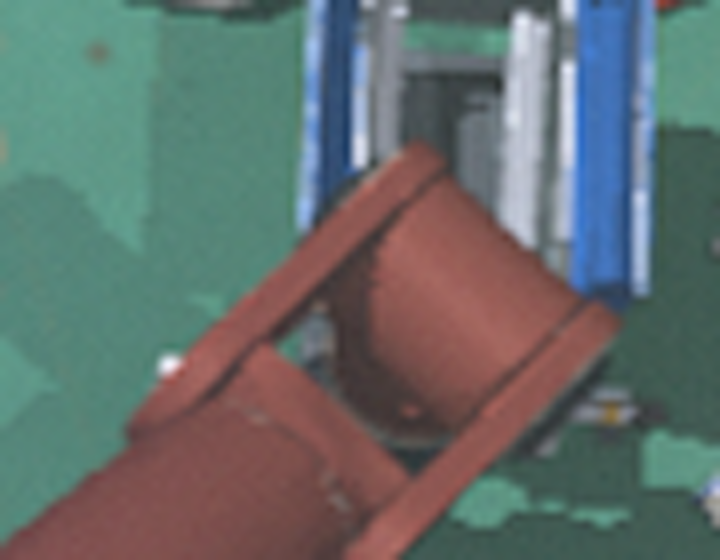

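View pics/a3s.png

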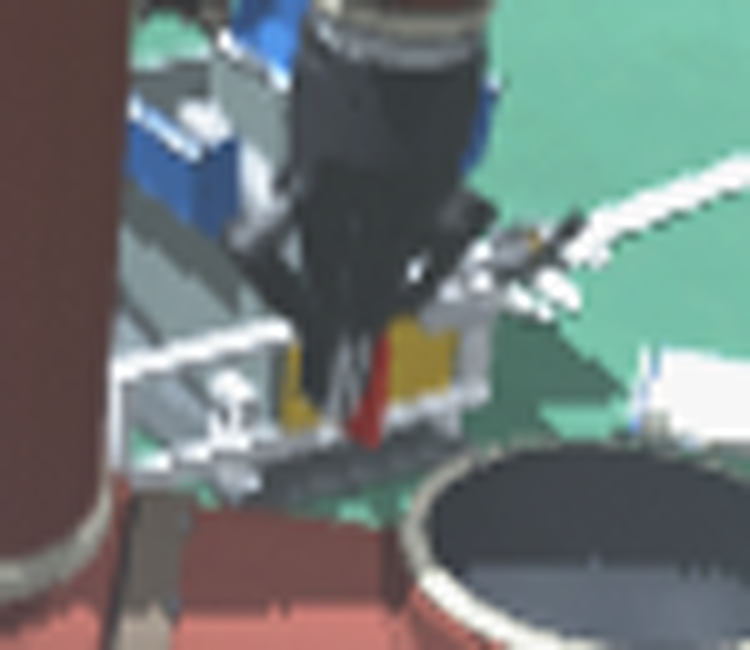

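```bash
 python3 - <<'E'
from h import *; from go import mag
s=ctrl.get_image("scene")
for g in (70,74,78,82,84,87):
    print(g,*[((proj(s,mag(x,117-g+d,z))[0]-[360,170])*10+4.5).round(0) for x,d,z in((-133,-5,52),(-133,5,52),(-133,-5,104),(-109,-5,104))])
E
```

```text
70 [353. 451.] [333. 456.] [365. 343.] [332. 318.]
74 [361. 449.] [341. 454.] [373. 341.] [339. 316.]
78 [369. 447.] [349. 452.] [381. 339.] [347. 314.]
82 [376. 445.] [357. 450.] [389. 337.] [355. 312.]
84 [380. 444.] [361. 449.] [393. 336.] [359. 311.]
87 [386. 442.] [367. 447.] [399. 335.] [365. 310.]
```

```bash
 python3 - <<'E'
from h import *; from go import mag
from go import MP,MY
s=ctrl.get_image("scene")
print([ (R.from_euler("z",-MY).apply(np.array(t)/1000-MP)*1000).round(1).tolist() for t in([419.4,-211.9,71],[417.1,-247.9,71.7])])
for g in (25,29,33,37,41,45):
    print(g,*[((proj(s,mag(x,117-g+d,z))[0]-[330,150])*7+3).round(0) for x,d,z in((-133,-5,52),(-133,5,52),(-133,-5,104),(-109,-5,104))])
i=cv2.imread("pics/a2s.png"); cv2.imwrite("pics/a2z.png",cv2.resize(i[340:500,340:520],None,fx=4,fy=4))
i=cv2.imread("pics/a3s.png"); cv2.imwrite("pics/a3z.png",cv2.resize(i[290:470,260:480],None,fx=3.5,fy=3.5))
E
```

```text
[[-123.9, 90.9, 71.0], [-124.3, 54.8, 71.7]]
25 [395. 472.] [381. 476.] [402. 396.] [379. 378.]
29 [400. 471.] [386. 475.] [408. 395.] [385. 377.]
33 [406. 469.] [392. 473.] [414. 393.] [390. 375.]
37 [411. 468.] [397. 472.] [419. 392.] [396. 374.]
41 [417. 466.] [403. 470.] [425. 391.] [402. 373.]
45 [422. 465.] [409. 469.] [431. 389.] [407. 371.]
```

View pics/a2z.png

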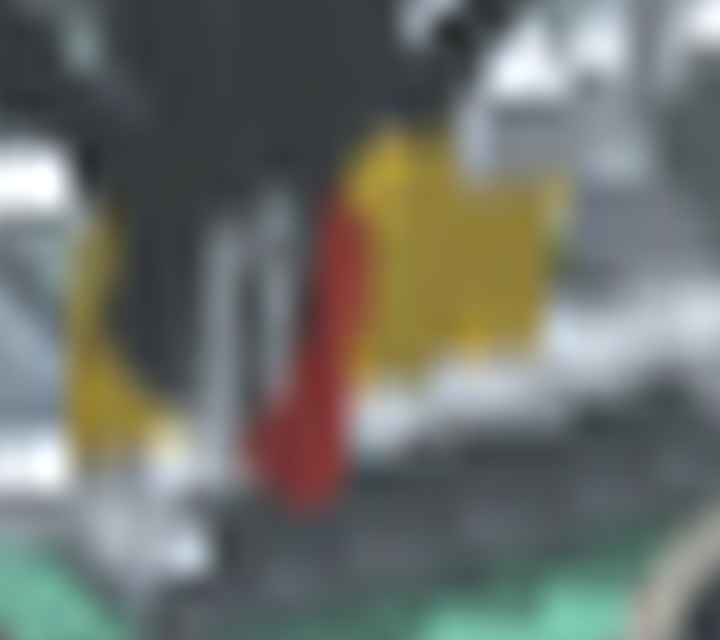

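View pics/a3z.png

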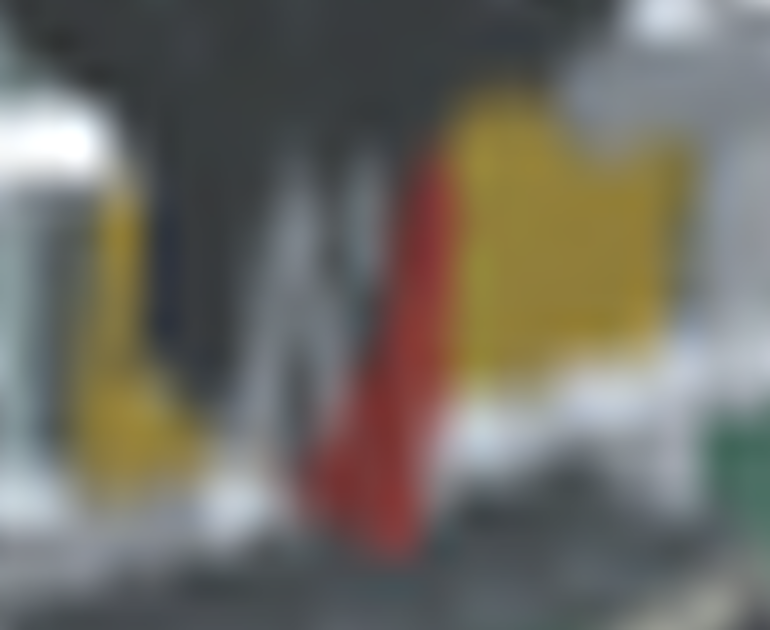

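>>> apply_moves([
  [0, -0.006, 0, 0, -1],
  [0, -0.006, 0, 0, -1],
  [0, -0.005, 0, 0, -1],
  [0, 0, 0, 0, -1],
  [0, 0, 0, 0, -1],
  [0, 0, 0, 0, -1],
  [0, 0, 0, 0, -1],
  [0, 0, 0, 0, -1],
])

```text
t: 9.95
tool_pos: [0.4171, -0.2461, 0.0725]
tool_rot: [0.082, 3.119, 0.168]
contact_force: [-0.7, 5.5, 3.0]
opening: -0.0002
```

```bash
python3 go.py m -122 49 70 86.94;  python3 - <<'E'
from h import *
s=ctrl.get_image("scene"); crop(s,380,190,30,30,20,"pics/a4s.png")
E
```

```text
t 9.95 pos [ 417.1 -246.1   72.5] phi 87.05 tilt [0.02  0.107] F [-0.7  5.5  3. ] open -0.2 q [-0.74 -0.1   2.05  0.1   1.26 -2.29]
 target [ 419.1 -253.9   70. ]  delta tool now (mm) [-2.4 -7.9  1.7]
 turn rad 0.002  delta after turn [-2.4 -7.9  1.7]
```

View pics/a4s.png

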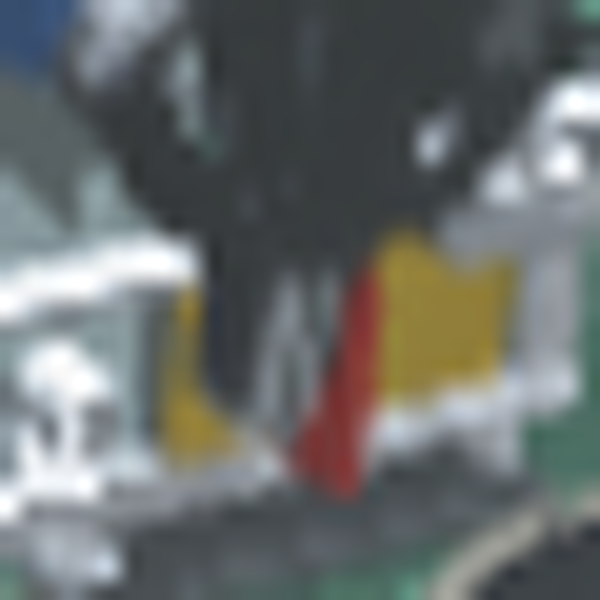

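>>> apply_moves([
  [0, 0.006, 0, 0, -1],
  [0, 0.012, 0, 0, -1],
  [0, 0.015, 0, 0, -1],
  [0, 0.01, -0.01, 0, -1],
  [0, 0, -0.03, 0, -1],
  [0, 0, -0.03, 0, -1],
  [0, 0, -0.02, 0, -1],
  [0, 0, 0, 0, -1],
])

```text
t: 11.0
tool_pos: [0.4179, -0.2099, 0.172]
tool_rot: [0.078, 3.116, 0.156]
contact_force: [0.5, 0.4, -0.5]
opening: -0.0001
```

```bash
python3 go.py m -122 35 130 86.94;  python3 - <<'E'
from h import *
s=ctrl.get_image("scene"); crop(s,360,170,75,65,10,"pics/a5s.png")
s=ctrl.get_image("top"); crop(s,350,190,75,60,10,"pics/a5.png")
E
```

```text
t 11.00 pos [ 417.9 -209.9  172. ] phi 87.19 tilt [0.023 0.099] F [ 0.5  0.4 -0.5] open -0.1 q [-0.68 -0.27  2.02  0.09  1.44 -2.22]
 target [ 418.3 -267.8  130. ]  delta tool now (mm) [ -2.6 -61.7  36. ]
 turn rad 0.004  delta after turn [ -2.9 -61.7  36. ]
```

View pics/a5s.png

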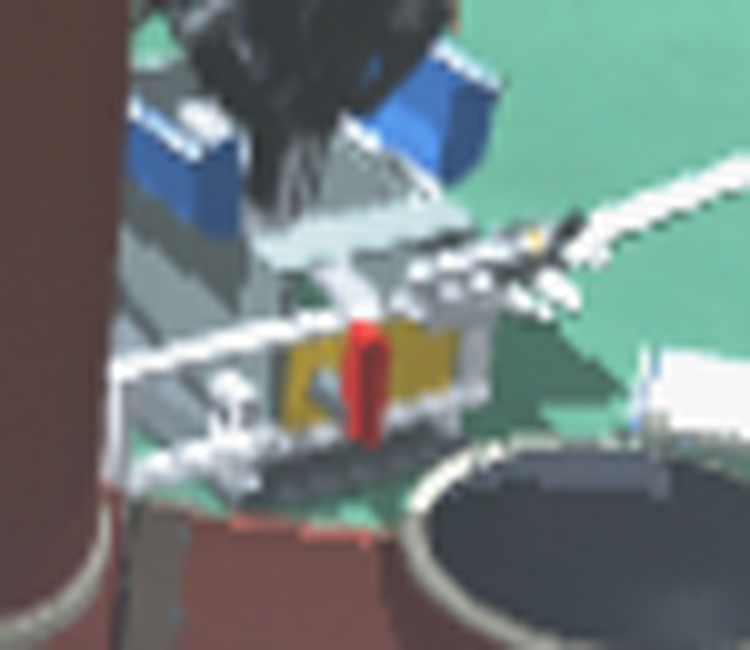

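View pics/a5.png

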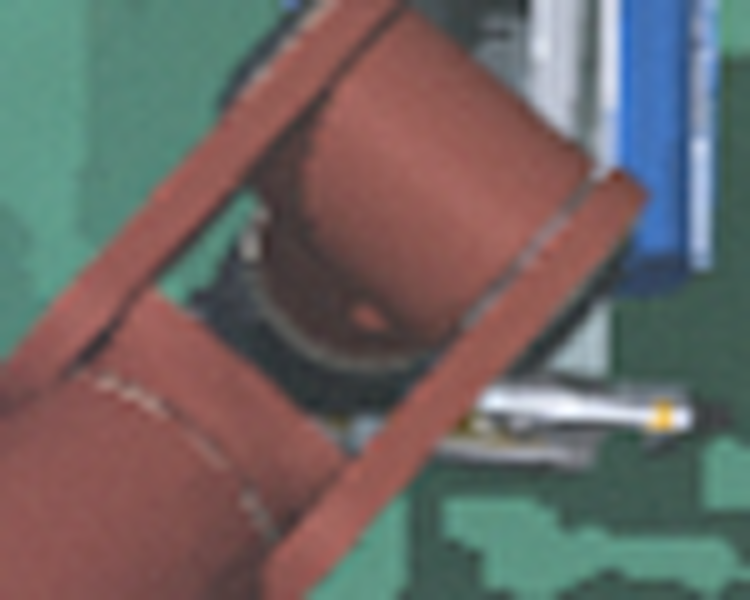

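```bash
 cat > gate.py <<'E'
from h import *; from go import mag
from itertools import product
def meas(s,img):
    f=img.astype(int); w=np.clip((f[...,0]-np.maximum(f[...,1],f[...,2])-25)/140,0,1)
    M=np.zeros(w.shape); return w
def model(s,g):
    U=np.array([proj(s,mag(-121+a*12,117-g+b*5,78+c*26))[0] for a,b,c in product((-1,1),repeat=3)])
    m=np.zeros((400*8,640*8),np.uint8); cv2.fillConvexPoly(m,cv2.convexHull(((U+.5)*8-.5).round().astype(np.int32)),255)
    return cv2.resize(m,(640,400),interpolation=cv2.INTER_AREA)/255.
def run(s,img,lo,hi):
    w=meas(s,img); best=[]
    for g in np.arange(lo,hi,0.5):
        m=model(s,g); k=cv2.dilate((m>0).astype(np.uint8),np.ones((9,9)))>0
        a=m[k]-m[k].mean(); b=w[k]-w[k].mean(); best.append((float((a*b).sum()/np.sqrt((a*a).sum()*(b*b).sum())),g))
    best.sort(reverse=True); print([(round(c,3),float(g)) for c,g in best[:5]])
if __name__=="__main__":
    s=ctrl.get_image("scene")
    run(s,cv2.imread("pics/scene0.png")[:,:,::-1],-10,25)
    run(s,s["img"],65,100)
E
python3 gate.py
```

```text
[(0.843, 6.0), (0.84, 5.5), (0.838, 5.0), (0.837, 6.5), (0.834, 7.0)]
[(0.8, 86.0), (0.792, 86.5), (0.792, 85.5), (0.79, 85.0), (0.787, 84.5)]
```

```bash
python3 go.py m -121 32 130 86.94
```

```text
t 11.15 pos [ 416.4 -208.8  168.7] phi 87.16 tilt [0.018 0.103] F [ 0.5 -0.8  0.2] open -0.1 q [-0.68 -0.27  2.02  0.09  1.44 -2.22]
 target [ 419.2 -270.9  130. ]  delta tool now (mm) [ -5.4 -65.5  32.1]
 turn rad 0.004  delta after turn [ -5.7 -65.5  32.1]
```

>>> apply_moves([
  [-0.002, -0.02, 0.0, 0.004, 0.1],
  [-0.002, -0.02, 0.0, 0, 0.1],
  [-0.002, -0.016, 0.0, 0, 0.1],
  [0, -0.01, 0, 0, 0.1],
  [0, 0, 0.01, 0, 0.1],
  [0, 0, 0.012, 0, 0.1],
  [0, 0, 0.01, 0, 0.1],
  [0, 0, 0, 0, 0.1],
])

```text
t: 12.15
tool_pos: [0.4174, -0.2741, 0.1225]
tool_rot: [0.087, 3.127, 0.171]
contact_force: [-0.4, -0.0, 0.6]
opening: 0.0471
```

```bash
python3 go.py m -121 32 64 86.94
```

```text
t 12.15 pos [ 417.4 -274.1  122.5] phi 86.83 tilt [0.012 0.109] F [-0.4 -0.   0.6] open 47.1 q [-0.78 -0.12  1.97  0.09  1.36 -2.32]
 target [ 419.2 -270.9   64. ]  delta tool now (mm) [-1.2 -3.2 58.5]
 turn rad -0.002  delta after turn [-1.2 -3.2 58.5]
```

>>> apply_moves([
  [0, -0.001, 0.012, 0, 0.1],
  [0, -0.001, 0.012, 0, 0.1],
  [0, -0.001, 0.012, 0, 0.1],
  [0, 0, 0.01, 0, 0.1],
  [0, 0, 0.008, 0, 0.1],
  [0, 0, 0.002, 0, 0.1],
  [0, 0, 0, 0, 0.1],
  [0, 0, 0, 0, 0.1],
])

```text
t: 13.15
tool_pos: [0.4184, -0.2706, 0.063]
tool_rot: [0.086, 3.126, 0.17]
contact_force: [0.6, 0.3, -0.8]
opening: 0.0473
```

```bash
python3 go.py m -121 32 64 86.94
```

```text
t 13.15 pos [ 418.4 -270.6   63. ] phi 86.88 tilt [0.013 0.108] F [ 0.6  0.3 -0.8] open 47.3 q [-0.77 -0.04  2.01  0.09  1.24 -2.32]
 target [ 419.2 -270.9   64. ]  delta tool now (mm) [-0.8 -0.2 -1. ]
 turn rad -0.001  delta after turn [-0.8 -0.2 -1. ]
```

Close on the tab with firm grip; then see the tilt.

>>> apply_moves([
  [0, 0, 0, 0, -1],
  [0, 0, 0, 0, -1],
  [0, 0, 0, 0, -1],
  [0, 0, 0, 0, -1],
  [0, 0, 0, 0, -1],
  [0, 0, 0, 0, -1],
  [0, 0, 0, 0, -1],
  [0, 0, 0, 0, -1],
], grip_force=60)

```text
t: 14.15
tool_pos: [0.4189, -0.2664, 0.0645]
tool_rot: [0.086, 3.126, 0.182]
contact_force: [-0.8, 4.8, 0.9]
opening: 0.0126
```

```bash
python3 go.py m -121 32 64 86.94; python3 -c "
from station import ctrl; print(ctrl.get_obs()['wrist_torque'])"
```

```text
t 14.15 pos [ 418.9 -266.4   64.5] phi 86.87 tilt [0.012 0.116] F [-0.8  4.8  0.9] open 12.6 q [-0.77 -0.05  2.01  0.1   1.25 -2.32]
 target [ 419.2 -270.9   64. ]  delta tool now (mm) [-0.5 -4.5 -0.1]
 turn rad -0.001  delta after turn [-0.5 -4.5 -0.1]
[-1.20477416  0.23791078 -0.29510271]
```

>>> apply_moves([
  [0, 0, 0, 0, -1],
  [0, 0, 0, 0, -1],
  [0, -0.003, 0, 0, -1],
  [0, -0.004, 0, 0, -1],
  [0, -0.004, 0, 0, -1],
  [0, -0.004, 0, 0, -1],
  [0, -0.004, 0, 0, -1],
  [0, -0.004, 0, 0, -1],
], grip_force=120)

```text
t: 15.15
tool_pos: [0.4187, -0.2659, 0.065]
tool_rot: [0.072, 3.13, 0.252]
contact_force: [-4.1, 31.6, 12.3]
opening: 0.011
```

```bash
python3 go.py m -121 32 64 86.94; python3 gate.py; python3 -c "
from station import ctrl; print(ctrl.get_obs()['wrist_torque'])"
```

```text
t 15.15 pos [ 418.7 -265.9   65. ] phi 87.35 tilt [0.004 0.16 ] F [-4.1 31.6 12.3] open 11.0 q [-0.78 -0.03  1.99  0.12  1.29 -2.35]
 target [ 419.2 -270.9   64. ]  delta tool now (mm) [-0.7 -5.1  0.2]
 turn rad 0.007  delta after turn [-0.7 -5.1  0.2]
[(0.843, 6.0), (0.84, 5.5), (0.838, 5.0), (0.837, 6.5), (0.834, 7.0)]
[(0.486, 86.0), (0.484, 86.5), (0.482, 87.0), (0.481, 88.5), (0.479, 85.5)]
[-1.34715764  0.38239432 -0.5505613 ]
```

>>> apply_moves([
  [0, 0, 0, 0, -1],
  [0, 0, 0, 0, -1],
  [0, 0.001, 0, 0, -1],
  [0, 0.0015, 0, 0, -1],
  [0, 0.002, 0, 0, -1],
  [0, 0.002, 0, 0, -1],
  [0, 0.002, 0, 0, -1],
  [0, 0.002, 0, 0, -1],
])

```text
t: 16.2
tool_pos: [0.4188, -0.2658, 0.0648]
tool_rot: [0.064, 3.134, 0.181]
contact_force: [-0.3, -4.5, -9.5]
opening: 0.0107
```

```bash
python3 go.py m -121 32 64 86.94; python3 gate.py
```

```text
t 16.20 pos [ 418.8 -265.8   64.8] phi 87.67 tilt [0.004 0.115] F [-0.3 -4.5 -9.5] open 10.7 q [-0.76 -0.05  2.01  0.09  1.26 -2.33]
 target [ 419.2 -270.9   64. ]  delta tool now (mm) [-0.6 -5.2  0.2]
 turn rad 0.013  delta after turn [-0.6 -5.2  0.2]
[(0.843, 6.0), (0.84, 5.5), (0.838, 5.0), (0.837, 6.5), (0.834, 7.0)]
[(0.49, 86.0), (0.486, 86.5), (0.486, 85.0), (0.485, 85.5), (0.484, 84.5)]
```

>>> apply_moves([
  [0, 0.002, 0, -0.002, -1],
  [0, 0.002, 0, -0.002, -1],
  [0, 0.002, 0, 0, -1],
  [0, 0.002, 0, 0, -1],
  [0, 0.002, 0, 0, -1],
  [0, 0.002, 0, 0, -1],
  [0, 0.002, 0, 0, -1],
  [0, 0.002, 0, 0, -1],
])

```text
t: 17.25
tool_pos: [0.4191, -0.2629, 0.0647]
tool_rot: [0.062, 3.133, 0.128]
contact_force: [1.3, -13.9, -15.4]
opening: 0.0098
```

```bash
python3 go.py m -121 32 64 86.94; python3 gate.py
```

```text
t 17.25 pos [ 419.1 -262.9   64.7] phi 87.72 tilt [0.006 0.082] F [  1.3 -13.9 -15.4] open 9.8 q [-0.75 -0.06  2.03  0.07  1.23 -2.3 ]
 target [ 419.2 -270.9   64. ]  delta tool now (mm) [-0.4 -8.   0.1]
 turn rad 0.014  delta after turn [-0.5 -8.   0.1]
[(0.843, 6.0), (0.84, 5.5), (0.838, 5.0), (0.837, 6.5), (0.834, 7.0)]
[(0.504, 83.5), (0.503, 82.5), (0.502, 82.0), (0.501, 81.5), (0.5, 84.0)]
```

>>> apply_moves([
  [0, 0.002, 0, 0, -1],
  [0, 0.002, 0, 0, -1],
  [0, 0.002, 0, 0, -1],
  [0, 0.002, 0, 0, -1],
  [0, 0.002, 0, 0, -1],
  [0, 0.002, 0, 0, -1],
  [0, 0.002, 0, 0, -1],
  [0, 0.002, 0, 0, -1],
])

```text
t: 18.3
tool_pos: [0.4191, -0.2635, 0.0648]
tool_rot: [0.072, 3.132, 0.069]
contact_force: [2.6, -16.6, -15.4]
opening: 0.0087
```

```bash
python3 go.py m -121 32 64 86.94; python3 gate.py
```

```text
t 18.30 pos [ 419.1 -263.5   64.8] phi 87.37 tilt [0.009 0.044] F [  2.6 -16.6 -15.4] open 8.7 q [-0.73 -0.08  2.04  0.04  1.21 -2.27]
 target [ 419.2 -270.9   64. ]  delta tool now (mm) [-0.4 -7.4  0.5]
 turn rad 0.008  delta after turn [-0.5 -7.4  0.5]
[(0.843, 6.0), (0.84, 5.5), (0.838, 5.0), (0.837, 6.5), (0.834, 7.0)]
[(0.494, 83.5), (0.493, 82.5), (0.492, 82.0), (0.491, 81.5), (0.49, 84.0)]
```

>>> apply_moves([
  [0, 0.002, 0, 0, -1],
  [0, 0.002, 0, 0, -1],
  [0, 0.002, 0, 0, -1],
  [0, 0.002, 0, 0, -1],
  [0, 0.002, 0, 0, -1],
  [0, 0.002, 0, 0, -1],
  [0, 0.002, 0, 0, -1],
  [0, 0.002, 0, 0, -1],
])

```text
t: 19.35
tool_pos: [0.4192, -0.2641, 0.0645]
tool_rot: [0.086, 3.129, 0.029]
contact_force: [3.2, -21.0, -15.9]
opening: 0.0083
```

>>> apply_moves([
  [0, 0.001, 0, 0, -1],
  [0, 0, 0, 0, -1],
  [0, -0.002, 0, 0, -1],
  [0, -0.003, 0, 0, -1],
  [0, -0.003, 0, 0, -1],
  [0, 0, 0, 0, -1],
  [0, 0, 0, 0, -1],
  [0, 0, 0, 0, -1],
])

```text
t: 20.35
tool_pos: [0.4189, -0.2674, 0.0646]
tool_rot: [0.085, 3.13, 0.053]
contact_force: [1.2, 1.7, -4.9]
opening: 0.0085
```

```bash
python3 go.py m -121 32 64 86.94; python3 gate.py
```

```text
t 20.35 pos [ 418.9 -267.4   64.6] phi 86.88 tilt [0.011 0.034] F [ 1.2  1.7 -4.9] open 8.5 q [-0.74 -0.08  2.04  0.03  1.2  -2.27]
 target [ 419.2 -270.9   64. ]  delta tool now (mm) [-0.5 -3.5  0.5]
 turn rad -0.001  delta after turn [-0.5 -3.5  0.5]
[(0.843, 6.0), (0.84, 5.5), (0.838, 5.0), (0.837, 6.5), (0.834, 7.0)]
[(0.464, 86.0), (0.461, 86.5), (0.46, 85.0), (0.459, 85.5), (0.458, 84.5)]
```

>>> apply_moves([
  [0, 0, 0, 0, 0.1],
  [0, 0, 0, 0, 0.1],
  [0, 0, 0, 0, 0.1],
  [0, 0, -0.02, 0, 0.1],
  [0, 0, -0.04, 0, 0.1],
  [0, 0, -0.05, 0, 0.1],
  [0, 0, -0.06, 0, 0.1],
  [0, 0, -0.03, 0, 0.1],
], grip_force=60)

```text
t: 21.4
tool_pos: [0.4151, -0.2712, 0.2682]
tool_rot: [0.087, 3.137, 0.088]
contact_force: [-0.8, -0.7, 0.8]
opening: 0.047
```

```bash
python3 go.py w 420 0 260 90
```

```text
t 21.40 pos [ 415.1 -271.2  268.2] phi 86.84 tilt [0.004 0.056] F [-0.8 -0.7  0.8] open 47.0 q [-0.75 -0.26  1.84  0.04  1.6  -2.27]
 target [420.   0. 260.]  delta tool now (mm) [ 10.1 270.2  23.4]
 turn rad -0.055  delta after turn [ -4.8 270.3  23.4]
```

>>> apply_moves([
  [-0.002, 0.02, 0, -0.055, 0],
  [0, 0.04, 0, 0, 0],
  [0, 0.05, 0, 0, 0],
  [0, 0.05, 0, 0, 0],
  [0, 0.05, 0, 0, 0],
  [0, 0.03, 0, 0, 0],
  [0, 0.02, 0, 0, 0],
  [0, 0.0, 0, 0, 0],
])

```text
t: 22.4
tool_pos: [0.4111, 0.0053, 0.2736]
tool_rot: [0.03, -3.13, -0.108]
contact_force: [-0.8, 0.3, -0.6]
opening: 0.0425
```

```bash
python3 go.py w 420 0 260 90; python3 gate.py; python3 - <<'E'
from h import *
s=ctrl.get_image("scene"); crop(s,360,150,80,75,10,"pics/b1s.png")
p=ctrl.get_image("top"); crop(p,190,200,90,75,8,"pics/b1.png"); crop(p,355,165,75,75,10,"pics/b1m.png")
E
```

```text
t 22.40 pos [411.1   5.3 273.6] phi 91.08 tilt [-0.01   0.069] F [-0.8  0.3 -0.6] open 42.5 q [-0.21 -0.51  2.02  0.07  1.66 -1.8 ]
 target [420.   0. 260.]  delta tool now (mm) [-9.  -6.4 13.1]
 turn rad 0.019  delta after turn [-9.1 -6.2 13.1]
[(0.843, 6.0), (0.84, 5.5), (0.838, 5.0), (0.837, 6.5), (0.834, 7.0)]
[(-0.031, 65.5), (nan, 66.0), (nan, 66.5), (nan, 67.0), (nan, 67.5)]gate.py:14: RuntimeWarning: invalid value encountered in scalar divide
  a=m[k]-m[k].mean(); b=w[k]-w[k].mean(); best.append((float((a*b).sum()/np.sqrt((a*a).sum()*(b*b).sum())),g))
```

View pics/b1.png

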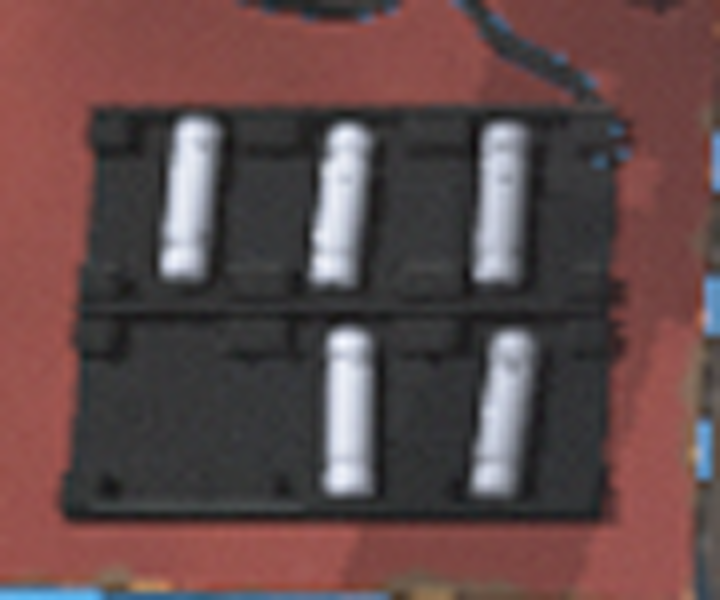

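View pics/b1m.png

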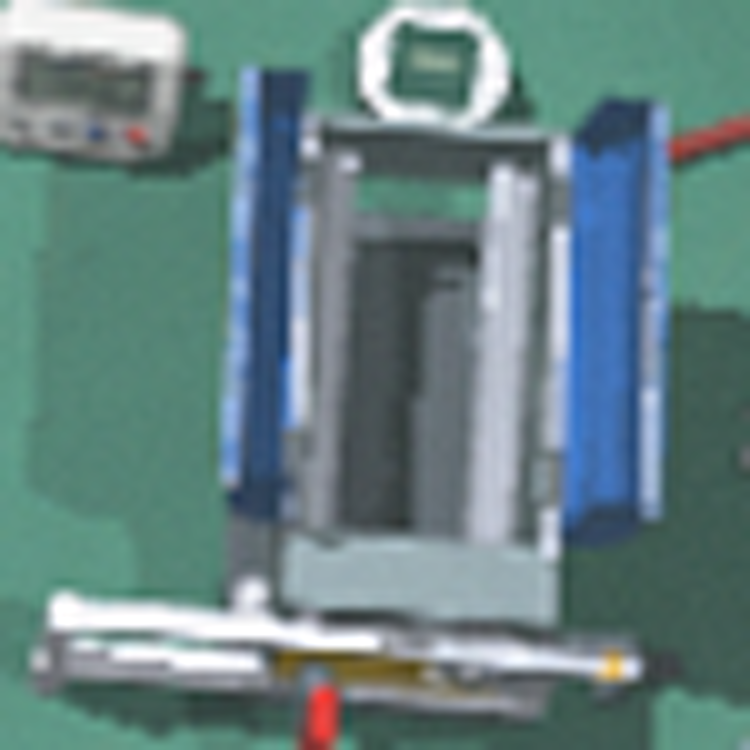

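View pics/b1s.png

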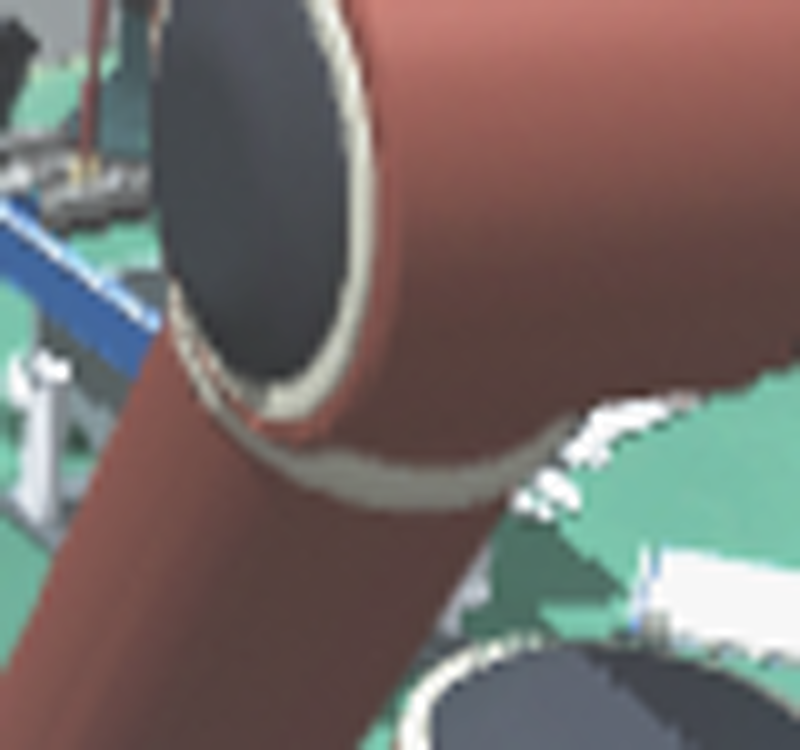

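```bash
python3 - <<'E'
from h import *; from go import *
p=ctrl.get_image("top")
def red(img,x0,x1,y0,y1):
    f=img.astype(float); w=np.clip(f[...,0]-np.maximum(f[...,1],f[...,2])-30,0,None); M=np.zeros_like(w); M[y0:y1,x0:x1]=1; w=w*M
    v,u=np.mgrid[0:400,0:640]; return (w*u).sum()/w.sum(),(w*v).sum()/w.sum()
a=red(cv2.imread("pics/top0.png")[:,:,::-1],355,375,228,245); b=red(p["img"],375,400,228,245)
for q in (a,b):
    X=at_z(p,q,0.095)[0]; print(q,X,(R.from_euler("z",-MY).apply(X-MP)*1000).round(1))
crop(p,350,222,60,22,13,"pics/b2.png"); cv2.imwrite("pics/b2o.png",cv2.resize(cv2.imread("pics/top0.png")[222:244,350:410],None,fx=13,fy=13,interpolation=cv2.INTER_CUBIC))
E
```

```text
(np.float64(365.8918092909535), np.float64(234.6234718826406)) [ 0.4257309  -0.19196138  0.095     ] [-118.7  111.2   95. ]
(np.float64(386.73269435569756), np.float64(236.38764643237488)) [ 0.42103629 -0.27034588  0.095     ] [-119.2   32.6   95. ]
```

View pics/b2.png

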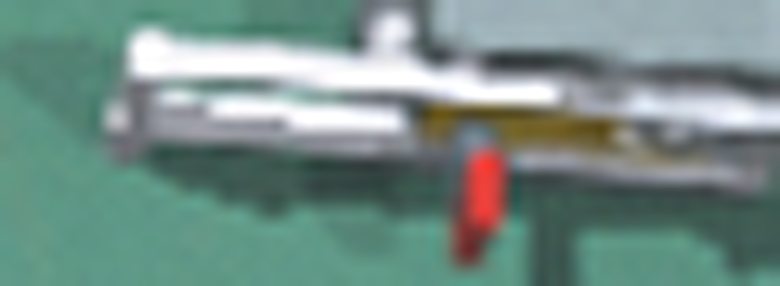

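View pics/b2o.png

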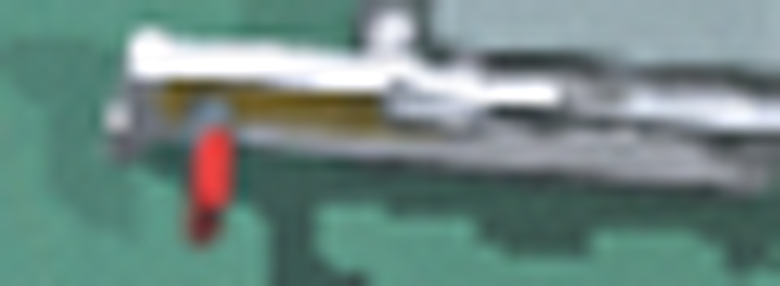

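```bash
cat > rol.py <<'E'
from h import *
def rollers(p):
    f=p["img"].astype(int); m=((f.min(2)>125)).astype(np.uint8); M=np.zeros_like(m); M[205:270,195:272]=1; m*=M
    k=cv2.resize(m*255,None,fx=4,fy=4,interpolation=cv2.INTER_LINEAR)
    n,l,st,c=cv2.connectedComponentsWithStats((m>0).astype(np.uint8)); out=[]
    for i in range(1,n):
        if st[i,4]<40: continue
        v,u=np.where(l==i); X=at_z(p,np.c_[u,v],0.016)[:,:2]; ctr,(w,h),a=cv2.minAreaRect((X*1000).astype(np.float32))
        mu=X.mean(0); ev,E=np.linalg.eigh(np.cov((X-mu).T)); d=E[:,1]; d=d*np.sign(d[0])
        out.append((mu,np.degrees(np.arctan2(d[1],d[0])),sorted((w,h))))
        print("ctr rect",np.round(ctr,1),"mean",(mu*1000).round(1),"axis deg %.1f"%out[-1][1],np.round(sorted((w,h)),0),st[i,4])
    return out
if __name__=="__main__": rollers(ctrl.get_image("top"))
E
python3 rol.py
```

```text
ctr rect [473.5 405.8] mean [474.7 405.8] axis deg -0.3 [19. 79.] 90
ctr rect [473.4 330.5] mean [472.9 330.8] axis deg -1.9 [20. 75.] 94
ctr rect [475.7 251.9] mean [476.6 252. ] axis deg -0.2 [18. 75.] 85
ctr rect [368.4 317.3] mean [367.8 317.5] axis deg 4.7 [16. 80.] 100
ctr rect [372.1 242.9] mean [370.6 242.8] axis deg -4.6 [18. 77.] 88
```

```bash
python3 go.py w 371 243 100 85.4
```

```text
t 22.65 pos [412.1   2.7 274.9] phi 90.76 tilt [-0.008  0.068] F [-0.4 -0.1 -0.2] open 42.6 q [-0.22 -0.51  2.01  0.06  1.66 -1.8 ]
 target [371. 243. 100.]  delta tool now (mm) [ 36.6 228.4 191.1]
 turn rad 0.094  delta after turn [ 57.7 224.  191.1]
```

>>> apply_moves([
  [0.006, 0.02, 0, 0.094, 0],
  [0.008, 0.04, 0.015, 0, 0],
  [0.008, 0.04, 0.025, 0, 0],
  [0.008, 0.04, 0.03, 0, 0],
  [0.008, 0.04, 0.03, 0, 0],
  [0.008, 0.03, 0.03, 0, 0],
  [0.008, 0.015, 0.03, 0, 0],
  [0.0, 0.0, 0.02, 0, 0],
])

```text
t: 23.65
tool_pos: [0.3793, 0.2444, 0.109]
tool_rot: [-0.153, -3.133, -0.107]
contact_force: [-0.0, -0.3, -0.6]
opening: 0.0425
```

```bash
python3 go.py w 371 243 60 85.4
```

```text
t 23.65 pos [379.3 244.4 109. ] phi 84.41 tilt [0.    0.068] F [-0.  -0.3 -0.6] open 42.5 q [ 0.37 -0.3   2.15  0.07  1.27 -1.12]
 target [371. 243.  60.]  delta tool now (mm) [ 7.8 -5.6 48.7]
 turn rad -0.017  delta after turn [ 7.9 -5.4 48.7]
```

>>> apply_moves([
  [0.004, -0.004, 0.01, -0.017, 0],
  [0.004, -0.001, 0.012, 0, 0],
  [0.0, -0.001, 0.012, 0, 0],
  [0.0, -0.001, 0.012, 0, 0],
  [0, -0.001, 0.012, 0, 0],
  [0, 0, 0.01, 0, 0],
  [0, 0, 0.006, 0, 0],
  [0, 0, 0, 0, 0],
])

```text
t: 24.65
tool_pos: [0.3712, 0.2404, 0.03]
tool_rot: [-0.13, -3.134, -0.106]
contact_force: [0.6, 0.3, 0.7]
opening: 0.0426
```

```bash
python3 go.py w 371 243 9 85.4;  python3 rol.py
```

```text
t 24.65 pos [371.2 240.4  30. ] phi 85.25 tilt [0.    0.068] F [0.6 0.3 0.7] open 42.6 q [ 0.37 -0.2   2.21  0.07  1.11 -1.15]
 target [371. 243.   9.]  delta tool now (mm) [ 0.3  1.2 21.1]
 turn rad -0.003  delta after turn [ 0.3  1.2 21.1]
ctr rect [473.5 405.9] mean [474.2 405.8] axis deg -1.0 [18. 79.] 87
ctr rect [370.1 319.4] mean [367.3 319.5] axis deg 6.0 [12. 76.] 74
```

>>> apply_moves([
  [0, 0, 0.008, 0, 0],
  [0, 0.001, 0.007, 0, 0],
  [0, 0, 0.006, 0, 0],
  [0, 0, 0, 0, 0],
  [0, 0, 0, 0, -1],
  [0, 0, 0, 0, -1],
  [0, 0, 0, 0, -1],
  [0, 0, 0, 0, -1],
], grip_force=50)

```text
t: 25.7
tool_pos: [0.3724, 0.2435, 0.009]
tool_rot: [0.13, 3.137, 0.108]
contact_force: [0.4, -1.0, -0.1]
opening: 0.0196
```

```bash
python3 go.py w 371 243 100 85.4
```

```text
t 25.70 pos [372.4 243.5   9. ] phi 85.27 tilt [0.003 0.069] F [ 0.4 -1.  -0.1] open 19.6 q [ 0.37 -0.15  2.21  0.07  1.05 -1.15]
 target [371. 243. 100.]  delta tool now (mm) [  1.6   5.6 -90.8]
 turn rad -0.002  delta after turn [  1.6   5.7 -90.8]
```

>>> apply_moves([
  [0, 0, -0.01, 0, -1],
  [0, 0, -0.03, 0, -1],
  [0, 0, -0.045, 0, -1],
  [0, 0, -0.05, 0, -1],
  [0, 0, -0.05, 0, -1],
  [0, 0, -0.04, 0, -1],
  [0, 0, -0.02, 0, -1],
  [0, 0, 0, 0, -1],
])

```text
t: 26.7
tool_pos: [0.3689, 0.2246, 0.262]
tool_rot: [-0.13, -3.135, -0.104]
contact_force: [-0.3, -0.4, -2.6]
opening: 0.02
```

```bash
python3 go.py m 60 0 250 -3.06; python3 - <<'E'
from h import *
s=ctrl.get_image("scene"); crop(s,200,150,140,110,5,"pics/c1s.png")
E
```

```text
t 26.70 pos [368.9 224.6 262. ] phi 85.25 tilt [0.    0.066] F [-0.3 -0.4 -2.6] open 20.0 q [ 0.33 -0.48  2.02  0.06  1.58 -1.15]
 target [ 598.2 -312.5  250. ]  delta tool now (mm) [-272.8 -515.9  -23.6]
 turn rad 1.541  delta after turn [-523.7  257.5  -23.6]
```

View pics/c1s.png

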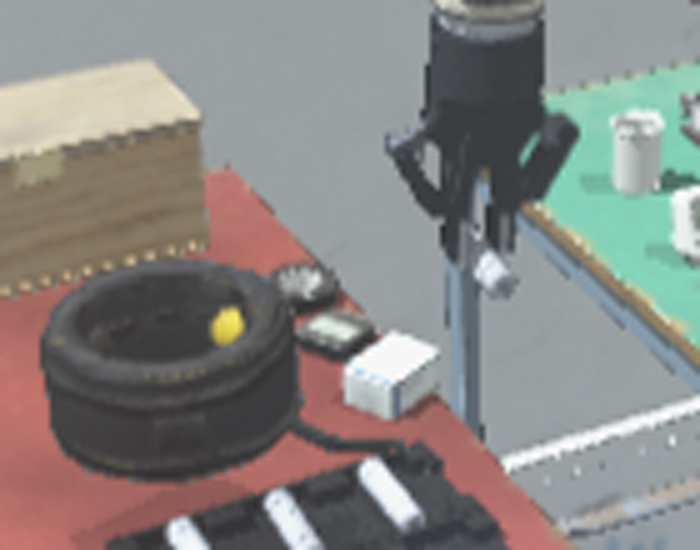

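>>> apply_moves([
  [-0.015, -0.02, 0, 0, -1],
  [-0.025, -0.04, 0, 0, -1],
  [-0.03, -0.05, 0, 0, -1],
  [-0.03, -0.055, 0, 0, -1],
  [-0.03, -0.055, 0, 0, -1],
  [-0.03, -0.055, 0, 0, -1],
  [-0.03, -0.055, 0, 0, -1],
  [-0.03, -0.055, 0, 0, -1],
])

```text
t: 27.75
tool_pos: [0.5512, -0.1769, 0.215]
tool_rot: [-0.116, -3.112, -0.11]
contact_force: [-0.2, -0.2, -0.9]
opening: 0.0199
```

```bash
python3 go.py m 60 0 250 -3.06
```

```text
t 27.75 pos [ 551.2 -176.9  215. ] phi 85.66 tilt [-0.023  0.072] F [-0.2 -0.2 -0.9] open 19.9 q [-0.47 -0.02  1.71  0.05  1.5  -1.97]
 target [ 598.2 -312.5  250. ]  delta tool now (mm) [ -55.9 -128.9  -45.7]
 turn rad 1.548  delta after turn [-130.1   53.   -45.7]
```

>>> apply_moves([
  [0, 0, -0.012, 0.18, -1],
  [0, 0, -0.012, 0.18, -1],
  [0, 0, -0.012, 0.18, -1],
  [0, 0, -0.008, 0.18, -1],
  [0, 0, 0, 0.18, -1],
  [0, 0, 0, 0.18, -1],
  [0, 0, 0, 0.18, -1],
  [0, 0, 0, 0.18, -1],
])

```text
t: 28.75
tool_pos: [0.5447, -0.181, 0.2357]
tool_rot: [-2.146, -2.153, -0.035]
contact_force: [0.2, 0.7, -3.3]
opening: 0.0202
```

```bash
python3 go.py m 60 0 230 -3.06
```

```text
t 28.75 pos [ 544.7 -181.   235.7] phi 0.34 tilt [-0.056  0.088] F [ 0.2  0.7 -3.3] open 20.2 q [-0.48 -0.02  1.68  0.05  1.57 -0.48]
 target [ 598.2 -312.5  230. ]  delta tool now (mm) [-131.5   52.9   -8.9]
 turn rad 0.059  delta after turn [-128.1   60.6   -8.9]
```

>>> apply_moves([
  [-0.01, 0.006, -0.008, 0.059, -1],
  [-0.02, 0.01, -0.01, 0, -1],
  [-0.025, 0.012, -0.012, 0, -1],
  [-0.025, 0.012, -0.012, 0, -1],
  [-0.025, 0.012, -0.012, 0, -1],
  [-0.018, 0.006, -0.012, 0, -1],
  [-0.005, 0, -0.012, 0, -1],
  [0, 0, 0, 0, -1],
])

```text
t: 29.75
tool_pos: [0.5955, -0.317, 0.2775]
tool_rot: [-2.187, -2.064, -0.018]
contact_force: [-0.4, 0.2, -2.7]
opening: 0.0202
```

```bash
python3 go.py m 60 0 230 -3.06
```

```text
t 29.75 pos [ 595.5 -317.   277.5] phi -3.05 tilt [-0.083  0.105] F [-0.4  0.2 -2.7] open 20.2 q [-0.62  0.23  1.35  0.04  1.69 -0.56]
 target [ 598.2 -312.5  230. ]  delta tool now (mm) [-0.1  6.7 47.3]
 turn rad 0.000  delta after turn [-0.1  6.7 47.3]
```

>>> apply_moves([
  [0, 0, 0.06, 0, -1],
  [0, 0, 0, 0, -1],
  [0, 0, 0, 0, -1],
  [0, 0, 0, 0, -1],
  [0, 0, 0, 0, -1],
  [0, 0, 0, 0, -1],
  [0, 0, 0, 0, -1],
  [0, 0, 0, 0, -1],
])

```text
t: 30.75
tool_pos: [0.5934, -0.3104, 0.2257]
tool_rot: [-2.193, -2.074, -0.022]
contact_force: [0.6, 0.2, -2.1]
opening: 0.0198
```

```bash
python3 go.py m 60 0 230 -3.06
```

```text
t 30.75 pos [ 593.4 -310.4  225.7] phi -2.96 tilt [-0.074  0.099] F [ 0.6  0.2 -2.1] open 19.8 q [-0.61  0.23  1.43  0.04  1.6  -0.56]
 target [ 598.2 -312.5  230. ]  delta tool now (mm) [-1.4  4.5 -4.9]
 turn rad 0.002  delta after turn [-1.3  4.6 -4.9]
```

>>> apply_moves([
  [0, 0, -0.006, 0, -1],
  [0, 0, -0.006, 0, -1],
  [0, 0, -0.006, 0, -1],
  [0, 0, -0.006, 0, -1],
  [0, 0, -0.006, 0, -1],
  [0, 0, -0.006, 0, -1],
  [0, 0, -0.006, 0, -1],
  [0, 0, -0.006, 0, -1],
])

```text
t: 31.75
tool_pos: [0.5971, -0.3155, 0.2763]
tool_rot: [-2.192, -2.074, -0.022]
contact_force: [-0.7, -0.5, -2.7]
opening: 0.0202
```

```bash
python3 go.py m 60 0 230 -3.06
```

```text
t 31.75 pos [ 597.1 -315.5  276.3] phi -2.97 tilt [-0.074  0.1  ] F [-0.7 -0.5 -2.7] open 20.2 q [-0.61  0.22  1.36  0.04  1.68 -0.55]
 target [ 598.2 -312.5  230. ]  delta tool now (mm) [-1.4  4.7 46.2]
 turn rad 0.002  delta after turn [-1.4  4.7 46.2]
```

>>> apply_moves([
  [0, 0.003, 0.06, 0, -1],
  [0, 0, 0.05, 0, -1],
  [0, 0, 0.015, 0, -1],
  [0, 0, 0, 0, -1],
  [0, 0, 0, 0, -1],
  [0, 0, 0, 0, -1],
  [0, 0, 0, 0, -1],
  [0, 0, 0, 0, -1],
])

```text
t: 32.75
tool_pos: [0.5964, -0.3073, 0.1618]
tool_rot: [-2.206, -2.087, -0.028]
contact_force: [-0.3, 0.9, -1.9]
opening: 0.0201
```

```bash
python3 go.py m 60 0 140 -3.06; python3 - <<'E'
from h import *
p=ctrl.get_image("top"); crop(p,355,160,75,75,10,"pics/c2.png")
s=ctrl.get_image("scene"); crop(s,340,130,110,100,7,"pics/c2s.png")
E
```

```text
t 32.75 pos [ 596.4 -307.3  161.8] phi -3.03 tilt [-0.059  0.089] F [-0.3  0.9 -1.9] open 20.1 q [-0.6   0.27  1.49  0.04  1.48 -0.55]
 target [ 598.2 -312.5  140. ]  delta tool now (mm) [-6.9  3.5 21.2]
 turn rad 0.000  delta after turn [-6.9  3.5 21.2]
```

View pics/c2.png

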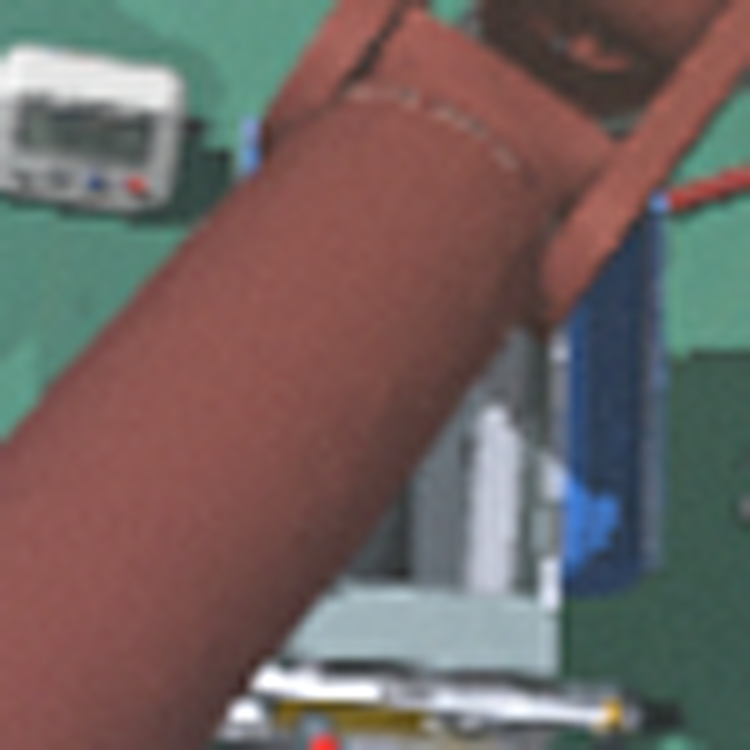

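View pics/c2s.png

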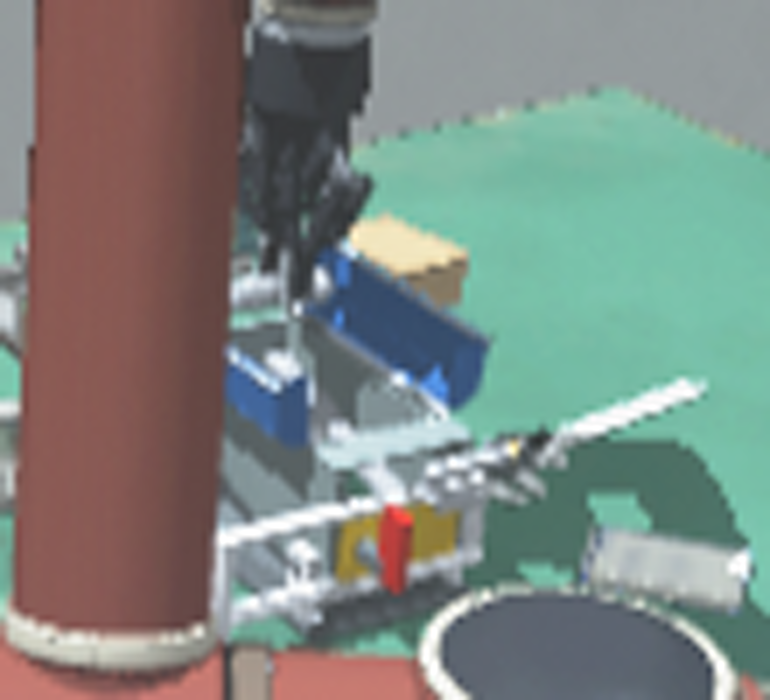

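>>> apply_moves([
  [-0.003, 0, -0.008, 0, -1],
  [-0.003, 0, -0.012, 0, -1],
  [0, 0, -0.014, 0, -1],
  [0, 0, -0.014, 0, -1],
  [0, 0, -0.014, 0, -1],
  [0, 0, -0.014, 0, -1],
  [0, 0, -0.014, 0, -1],
  [0, 0, -0.012, 0, -1],
])

```text
t: 33.85
tool_pos: [0.6024, -0.3234, 0.2701]
tool_rot: [-2.206, -2.087, -0.028]
contact_force: [0.4, 0.0, -2.2]
opening: 0.0201
```

>>> apply_moves([
  [0, 0, 0, 0, -1],
  [0, 0, 0.0625, 0, -1],
  [0, 0, 0.045, 0, -1],
  [0, 0, 0, 0, -1],
  [0, 0, 0, 0, -1],
  [0, 0, -0.012, 0, -1],
  [0, 0, -0.012, 0, -1],
  [0, 0, -0.012, 0, -1],
])

```text
t: 34.85
tool_pos: [0.6014, -0.3195, 0.2077]
tool_rot: [-2.215, -2.095, -0.032]
contact_force: [0.5, 1.1, -1.3]
opening: 0.0199
```

```bash
python3 go.py m 60 0 140 -3.06
```

```text
t 34.85 pos [ 601.4 -319.5  207.7] phi -3.07 tilt [-0.048  0.081] F [ 0.5  1.1 -1.3] open 19.9 q [-0.61  0.25  1.44  0.04  1.54 -0.56]
 target [ 598.2 -312.5  140. ]  delta tool now (mm) [ 1.5 -0.  68.1]
 turn rad -0.000  delta after turn [ 1.5 -0.  68.1]
```

>>> apply_moves([
  [0.001, 0, 0.055, 0, -1],
  [0, 0, 0.01, 0, -1],
  [0, 0, 0.005, 0, -1],
  [0, 0, 0, 0, -1],
  [0, 0, 0, 0, -1],
  [0, 0, 0, 0, -1],
  [0, 0, 0, 0, -1],
  [0, 0, 0, 0, -1],
])

```text
t: 35.85
tool_pos: [0.6045, -0.3178, 0.1522]
tool_rot: [-2.231, -2.11, -0.039]
contact_force: [0.6, -0.9, -2.5]
opening: 0.0198
```

```bash
python3 go.py m 60 0 115 -3.06; python3 - <<'E'
from h import *
from go import mag
s=ctrl.get_image("scene"); crop(s,360,150,60,50,13,"pics/c3s.png")
for a in ((60,43,118),(60,-43,118),(60,40,152),(60,-40,144),(112,43,118),(112,-43,118)): print(a,((proj(s,mag(*a))[0]-[360,150])*13+6).round())
E
```

```text
t 35.85 pos [ 604.5 -317.8  152.2] phi -3.12 tilt [-0.03   0.069] F [ 0.6 -0.9 -2.5] open 19.8 q [-0.61  0.28  1.49  0.04  1.43 -0.56]
 target [ 598.2 -312.5  115. ]  delta tool now (mm) [ 2.4 -5.3 37.7]
 turn rad -0.001  delta after turn [ 2.4 -5.3 37.7]
(60, 43, 118) [148. 424.]
(60, -43, 118) [355. 378.]
(60, 40, 152) [163. 333.]
(60, -40, 144) [355. 312.]
(112, 43, 118) [ 69. 365.]
(112, -43, 118) [273. 320.]
```

View pics/c3s.png

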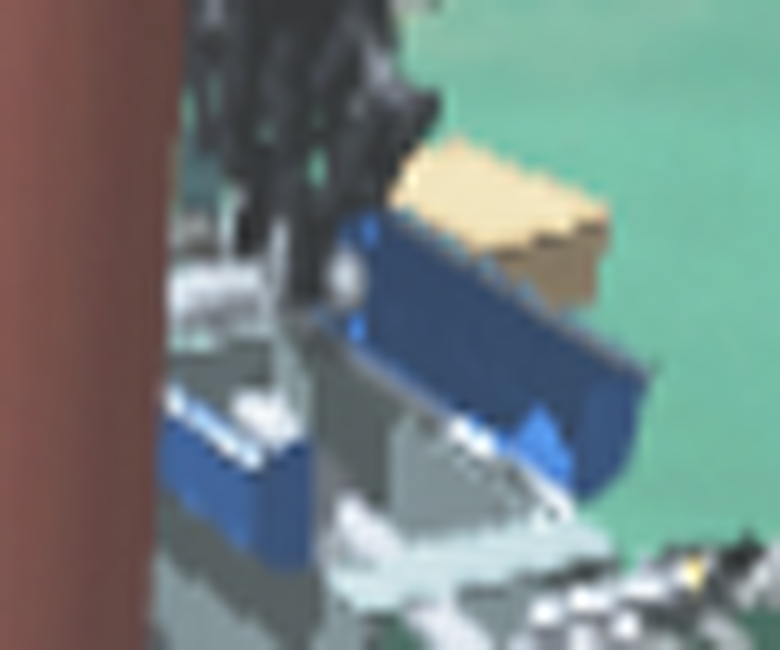

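```bash
cat > held.py <<'E'
from h import *; from go import *
def ends(s,back=7):
    o=ctrl.get_obs(); A=R.from_rotvec(o["tool_rot"]).as_matrix(); c=o["tool_pos"]-A[:,2]*back/1000
    for sg in (1,-1):
        e=c+sg*A[:,0]*.04; m=R.from_euler("z",-MY).apply(e-MP)*1000
        print("end mag",m.round(1),"uv",proj(s,e)[0].round(2), "d(uv)/d(axis mm)",(proj(s,e+A[:,0]*.001)-proj(s,e))[0].round(3))
if __name__=="__main__":
    s=ctrl.get_image("scene"); ends(s); print("observed", 360+(348-6)/13,150+(283-6)/13)
E
python3 held.py
```

```text
end mag [ 66.9  34.6 161.7] uv [372.4  172.39] d(uv)/d(axis mm) [-0.188  0.026]
end mag [ 66.6 -45.2 156.3] uv [387.19 170.32] d(uv)/d(axis mm) [-0.182  0.025]
observed 386.3076923076923 171.30769230769232
```

>>> apply_moves([
  [0.003, -0.004, 0.004, 0, -1],
  [0.001, -0.004, 0.005, 0, -1],
  [0, 0, 0.006, 0, -1],
  [0, 0, 0.006, 0, -1],
  [0, 0, 0.005, 0, -1],
  [0, 0, 0.004, 0, -1],
  [0, 0, 0, 0, -1],
  [0, 0, 0, 0, -1],
])

```text
t: 36.95
tool_pos: [0.5949, -0.3106, 0.1207]
tool_rot: [-2.23, -2.109, -0.039]
contact_force: [-0.5, 0.8, -1.4]
opening: 0.0198
```

```bash
python3 go.py m 60 -2 110 -3.06; python3 held.py; python3 - <<'E'
from h import *
s=ctrl.get_image("scene"); crop(s,360,150,60,50,13,"pics/c4s.png")
E
```

```text
t 36.95 pos [ 594.9 -310.6  120.7] phi -3.11 tilt [-0.031  0.07 ] F [-0.5  0.8 -1.4] open 19.8 q [-0.61  0.28  1.55  0.04  1.38 -0.56]
 target [ 598.1 -314.5  110. ]  delta tool now (mm) [-4.4  3.8 10.3]
 turn rad -0.001  delta after turn [-4.4  3.8 10.3]
end mag [ 57.   41.1 130.4] uv [371.85 179.86] d(uv)/d(axis mm) [-0.188  0.028]
end mag [ 56.8 -38.7 125. ] uv [386.61 177.67] d(uv)/d(axis mm) [-0.181  0.027]
observed 386.3076923076923 171.30769230769232
```

View pics/c4s.png

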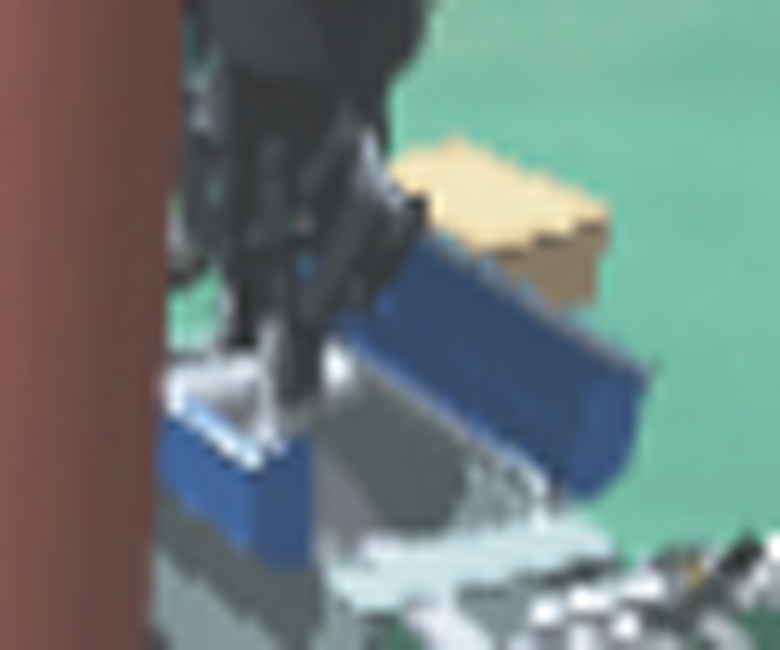

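>>> apply_moves([
  [-0.0015, 0.003, 0.003, 0, -1],
  [-0.001, 0, 0.005, 0, -1],
  [0, 0, 0.005, 0, -1],
  [0, 0, 0.005, 0, -1],
  [0, 0, 0.005, 0, -1],
  [0, 0, 0.003, 0, -1],
  [0, 0, 0, 0, -1],
  [0, 0, 0, 0, -1],
])

```text
t: 38.05
tool_pos: [0.5968, -0.3118, 0.0913]
tool_rot: [-2.23, -2.109, -0.037]
contact_force: [0.4, -0.5, -2.7]
opening: 0.0199
```

```bash
python3 go.py m 60 0 90 -3.06; python3 held.py
```

```text
t 38.05 pos [ 596.8 -311.8   91.3] phi -3.13 tilt [-0.032  0.069] F [ 0.4 -0.5 -2.7] open 19.9 q [-0.61  0.32  1.56  0.04  1.33 -0.56]
 target [ 598.2 -312.5   90. ]  delta tool now (mm) [-0.7  1.5  1.3]
 turn rad -0.001  delta after turn [-0.7  1.5  1.3]
end mag [ 59.  40. 101.] uv [371.36 185.49] d(uv)/d(axis mm) [-0.187  0.029]
end mag [ 58.7 -39.8  95.7] uv [386.01 183.21] d(uv)/d(axis mm) [-0.18   0.028]
observed 386.3076923076923 171.30769230769232
```

>>> apply_moves([
  [0.003, 0, 0, 0, -1],
  [0.002, 0, 0, 0, -1],
  [0.002, 0, 0, 0, -1],
  [0.002, 0, 0, 0, -1],
  [0.002, 0, 0, 0, -1],
  [0.002, 0, 0, 0, -1],
  [0.002, 0, 0, 0, -1],
  [0.002, 0, 0, 0, -1],
])

```text
t: 39.1
tool_pos: [0.5967, -0.3115, 0.0938]
tool_rot: [-2.255, -2.126, -0.002]
contact_force: [-0.5, -5.5, -5.0]
opening: 0.0199
```

```bash
python3 go.py m 60 0 90 -3.06; python3 held.py
```

```text
t 39.10 pos [ 596.7 -311.5   93.8] phi -3.36 tilt [-0.028  0.031] F [-0.5 -5.5 -5. ] open 19.9 q [-0.6   0.3   1.57  0.01  1.31 -0.54]
 target [ 598.2 -312.5   90. ]  delta tool now (mm) [-1.1  1.7  3.7]
 turn rad -0.005  delta after turn [-1.1  1.7  3.7]
end mag [ 58.9  40.7 102. ] uv [371.26 185.35] d(uv)/d(axis mm) [-0.188  0.036]
end mag [ 58.4 -39.3  99.6] uv [386.03 182.5 ] d(uv)/d(axis mm) [-0.181  0.035]
observed 386.3076923076923 171.30769230769232
```

>>> apply_moves([
  [0.002, 0, 0, -0.005, -1],
  [0.002, 0, 0, 0, -1],
  [0.002, 0, 0, 0, -1],
  [0.002, 0, 0, 0, -1],
  [0.002, 0, 0, 0, -1],
  [0.002, 0, 0, 0, -1],
  [0, 0, 0, 0, -1],
  [-0.002, 0, 0, 0, -1],
])

```text
t: 40.15
tool_pos: [0.5966, -0.3133, 0.0948]
tool_rot: [-2.269, -2.142, 0.021]
contact_force: [-0.6, 0.0, -2.7]
opening: 0.0201
```

```bash
python3 go.py m 60 -1 86 -3.06
```

```text
t 40.15 pos [ 596.6 -313.3   94.8] phi -3.31 tilt [-0.024  0.006] F [-0.6  0.  -2.7] open 20.1 q [-0.59  0.29  1.58 -0.01  1.29 -0.53]
 target [ 598.2 -313.5   86. ]  delta tool now (mm) [-0.2  1.8  8.8]
 turn rad -0.004  delta after turn [-0.2  1.8  8.8]
```

>>> apply_moves([
  [0, 0, 0.004, 0, -1],
  [0, 0, 0.003, 0, -1],
  [0, 0, 0.002, 0, -1],
  [0, 0, 0, 0, -1],
  [0, 0, 0, 0, -0.1],
  [0, 0, 0, 0, -0.1],
  [0, 0, 0, 0, -0.1],
  [0, 0, 0, 0, -0.1],
])

```text
t: 41.15
tool_pos: [0.5974, -0.3128, 0.0875]
tool_rot: [-2.269, -2.143, 0.019]
contact_force: [-0.5, 0.2, 0.7]
opening: 0.0386
```

```bash
python3 go.py m 60 -1 150 -3.06; python3 - <<'E'
from h import *
s=ctrl.get_image("scene"); crop(s,360,150,60,50,13,"pics/c5s.png")
E
```

```text
t 41.15 pos [ 597.4 -312.8   87.5] phi -3.27 tilt [-0.023  0.006] F [-0.5  0.2  0.7] open 38.6 q [-0.59  0.3   1.58 -0.01  1.28 -0.53]
 target [ 598.2 -313.5  150. ]  delta tool now (mm) [ -0.3  -0.6 -62.5]
 turn rad -0.004  delta after turn [ -0.3  -0.6 -62.5]
```

View pics/c5s.png

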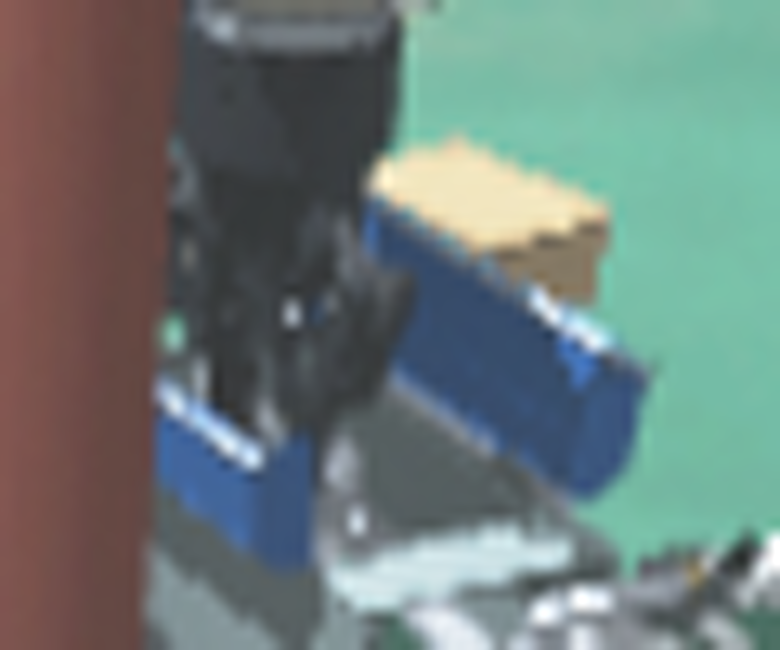

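>>> apply_moves([
  [0, 0, -0.008, 0, -0.1],
  [0, 0, -0.012, 0, -0.1],
  [0, 0, -0.014, 0, -0.1],
  [0, 0, -0.015, 0, -0.1],
  [0, 0, -0.017, 0, -0.1],
  [0, 0, -0.02, 0, -0.1],
  [0, 0, -0.02, 0, -0.1],
  [0, 0, -0.02, 0, -0.1],
])

```text
t: 42.2
tool_pos: [0.6009, -0.3139, 0.2234]
tool_rot: [-2.271, -2.145, 0.018]
contact_force: [0.1, 0.6, -0.2]
opening: 0.0385
```

>>> apply_moves([
  [0.01, -0.01, 0, -0.15, -0.1],
  [0.02, -0.02, 0, -0.18, -0.1],
  [0.03, -0.02, 0, -0.18, -0.1],
  [0.03, -0.015, 0, -0.18, -0.1],
  [0.03, 0.0, 0, -0.18, -0.1],
  [0.03, 0.0, 0, -0.18, -0.1],
  [0.03, 0.02, 0, -0.18, -0.1],
  [0.03, 0.02, 0, -0.18, -0.1],
])

```text
t: 43.2
tool_pos: [0.4362, -0.1344, 0.2375]
tool_rot: [-0.272, -3.119, 0.003]
contact_force: [-0.0, 0.4, 0.1]
opening: 0.0383
```

```bash
python3 go.py w 420 150 200 90; python3 rol.py; python3 - <<'E'
from h import *
p=ctrl.get_image("top"); crop(p,355,165,75,75,10,"pics/d1.png")
E
```

```text
t 43.20 pos [ 436.2 -134.4  237.5] phi 80.04 tilt [-0.011 -0.001] F [-0.   0.4  0.1] open 38.3 q [-0.46 -0.37  1.98 -0.01  1.54 -1.86]
 target [420. 150. 200.]  delta tool now (mm) [ 64.8 277.4  37.4]
 turn rad -0.174  delta after turn [ 15.8 284.5  37.4]
ctr rect [473.5 405.9] mean [474.6 405.9] axis deg -0.5 [19. 79.] 91
ctr rect [473.4 330.3] mean [473.1 330.7] axis deg -2.2 [20. 75.] 95
ctr rect [470.2 228.9] mean [469.3 228.9] axis deg -0.5 [20. 78.] 99
ctr rect [368.4 317.3] mean [368.1 317.5] axis deg 4.4 [16. 80.] 101
```

View pics/d1.png

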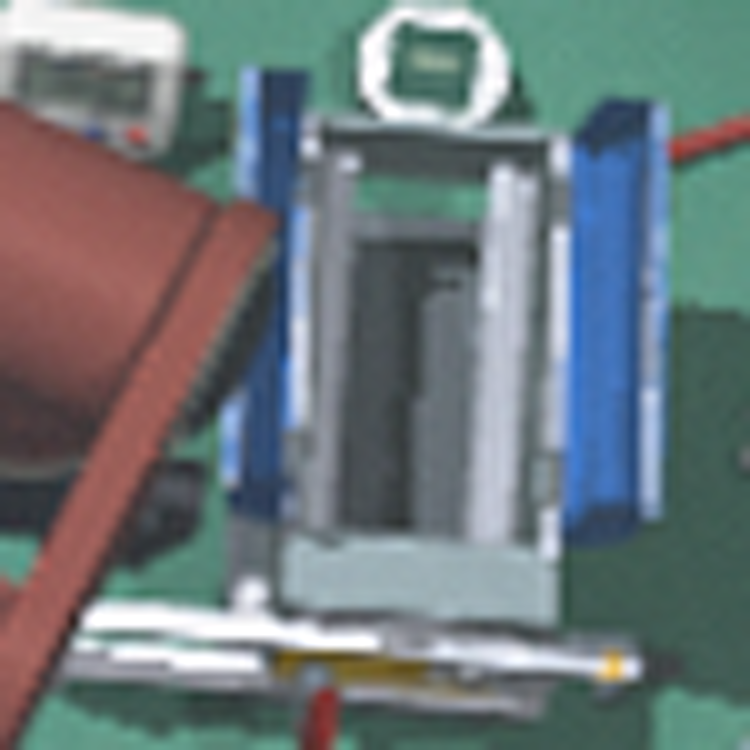

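```bash
python3 go.py w 368 317.5 100 93
```

```text
t 43.30 pos [ 435.7 -133.5  237.5] phi 79.88 tilt [-0.01  -0.001] F [0.7 0.4 0.8] open 38.4 q [-0.46 -0.37  1.98 -0.01  1.54 -1.85]
 target [368.  317.5 100. ]  delta tool now (mm) [144.5 432.4 137.8]
 turn rad -0.229  delta after turn [ 42.6 453.9 137.8]
```

>>> apply_moves([
  [0.005, 0.03, 0, -0.115, 0],
  [0.005, 0.05, 0, -0.114, 0],
  [0.002, 0.06, 0, 0, 0],
  [0, 0.06, 0.01, 0, 0],
  [0, 0.06, 0.012, 0, 0],
  [0, 0.06, 0.012, 0, 0],
  [0, 0.06, 0.012, 0, 0],
  [0, 0.03, 0.012, 0, 0],
])

```text
t: 44.3
tool_pos: [0.4227, 0.285, 0.1866]
tool_rot: [-0.058, 3.134, -0.003]
contact_force: [-0.0, -0.7, 0.8]
opening: 0.0429
```

```bash
python3 go.py w 368 317.5 80 93
```

```text
t 44.30 pos [422.7 285.  186.6] phi 92.11 tilt [ 0.007 -0.002] F [-0.  -0.7  0.8] open 42.9 q [ 0.45 -0.2   1.93 -0.    1.41 -1.16]
 target [368.  317.5  80. ]  delta tool now (mm) [ 54.2  34.7 106.2]
 turn rad -0.016  delta after turn [ 53.6  35.6 106.2]
```

>>> apply_moves([
  [0.008, 0.006, 0.01, -0.016, 0],
  [0.008, 0.006, 0.013, 0, 0],
  [0.008, 0.006, 0.014, 0, 0],
  [0.008, 0.006, 0.014, 0, 0],
  [0.008, 0.005, 0.014, 0, 0],
  [0.006, 0.003, 0.014, 0, 0],
  [0.003, 0, 0.012, 0, 0],
  [0, 0, 0, 0, 0],
])

```text
t: 45.3
tool_pos: [0.3701, 0.3138, 0.0887]
tool_rot: [-0.077, 3.135, -0.007]
contact_force: [0.0, -0.3, 0.1]
opening: 0.0427
```

```bash
python3 go.py w 368 317.5 9 93
```

```text
t 45.30 pos [370.1 313.8  88.7] phi 92.83 tilt [ 0.005 -0.005] F [ 0.  -0.3  0.1] open 42.7 q [ 0.55 -0.15  2.06 -0.01  1.23 -1.06]
 target [368.  317.5   9. ]  delta tool now (mm) [ 2.4  4.2 79.7]
 turn rad -0.003  delta after turn [ 2.4  4.2 79.7]
```

>>> apply_moves([
  [0.002, 0.003, 0.01, 0, 0],
  [0, 0.001, 0.013, 0, 0],
  [0, 0, 0.013, 0, 0],
  [0, 0, 0.013, 0, 0],
  [0, 0, 0.012, 0, 0],
  [0, 0, 0.01, 0, 0],
  [0, 0, 0, 0, 0],
  [0, 0, 0, 0, 0],
])

```text
t: 46.3
tool_pos: [0.3695, 0.3179, 0.0133]
tool_rot: [-0.076, 3.134, -0.006]
contact_force: [0.3, -0.4, 0.3]
opening: 0.0429
```

```bash
python3 go.py w 368 317.5 9 93
```

```text
t 46.30 pos [369.5 317.9  13.3] phi 92.78 tilt [ 0.007 -0.004] F [ 0.3 -0.4  0.3] open 42.9 q [ 0.56 -0.03  2.09 -0.01  1.08 -1.05]
 target [368.  317.5   9. ]  delta tool now (mm) [ 1.5 -0.3  4.3]
 turn rad -0.004  delta after turn [ 1.5 -0.3  4.3]
```

>>> apply_moves([
  [0.001, 0, 0.004, 0, 0],
  [0, 0, 0, 0, -1],
  [0, 0, 0, 0, -1],
  [0, 0, 0, 0, -1],
  [0, 0, 0, 0, -1],
  [0, 0, -0.006, 0, -1],
  [0, 0, -0.012, 0, -1],
  [0, 0, -0.014, 0, -1],
])

```text
t: 47.3
tool_pos: [0.3677, 0.3175, 0.0425]
tool_rot: [-0.076, 3.135, -0.007]
contact_force: [0.3, 0.3, -2.1]
opening: 0.02
```

```bash
python3 go.py m 60 -1 230 -3.06
```

```text
t 47.30 pos [367.7 317.5  42.5] phi 92.78 tilt [ 0.006 -0.005] F [ 0.3  0.3 -2.1] open 20.0 q [ 0.56 -0.08  2.08 -0.01  1.14 -1.05]
 target [ 598.2 -313.5  230. ]  delta tool now (mm) [-200.6 -642.4 -183.3]
 turn rad 1.673  delta after turn [-618.6  264.9 -183.3]
```

>>> apply_moves([
  [0, 0, -0.02, 0, -1],
  [0, 0, -0.025, 0, -1],
  [0, -0.01, -0.03, 0, -1],
  [-0.01, -0.02, -0.03, 0, -1],
  [-0.02, -0.04, -0.03, 0, -1],
  [-0.02, -0.05, -0.03, 0, -1],
  [-0.025, -0.055, -0.02, 0, -1],
  [-0.025, -0.055, 0, 0, -1],
])

```text
t: 48.3
tool_pos: [0.4791, 0.093, 0.2458]
tool_rot: [-0.091, 3.12, -0.003]
contact_force: [0.9, 1.1, -2.3]
opening: 0.0199
```

>>> apply_moves([
  [-0.02, -0.058, 0, 0, -1],
  [-0.02, -0.058, 0, 0, -1],
  [-0.02, -0.058, 0, 0.1, -1],
  [-0.02, -0.05, 0, 0.18, -1],
  [-0.025, -0.045, 0, 0.18, -1],
  [-0.035, -0.035, 0, 0.18, -1],
  [-0.04, -0.02, 0, 0.18, -1],
  [-0.04, 0.0, 0, 0.18, -1],
])

```text
t: 49.3
tool_pos: [0.6499, -0.3048, 0.2624]
tool_rot: [1.464, 2.746, 0.018]
contact_force: [0.4, 1.0, -1.5]
opening: 0.02
```

```bash
python3 go.py m 60 -1 230 -3.06
```

```text
t 49.30 pos [ 649.9 -304.8  262.4] phi 33.89 tilt [ 0.032 -0.004] F [ 0.4  1.  -1.5] open 20.0 q [-0.55  0.23  1.36  0.01  1.52 -1.14]
 target [ 598.2 -313.5  230. ]  delta tool now (mm) [ 22.3 -48.6  30.8]
 turn rad 0.645  delta after turn [-11.4 -52.2  30.8]
```

>>> apply_moves([
  [0, 0, 0, 0.16, -1],
  [0, 0, 0, 0.16, -1],
  [0, 0, 0, 0.16, -1],
  [0, 0, 0, 0.16, -1],
  [-0.002, -0.012, 0.005, 0, -1],
  [-0.003, -0.015, 0.01, 0, -1],
  [-0.003, -0.015, 0.01, 0, -1],
  [-0.003, -0.008, 0.01, 0, -1],
])

```text
t: 50.3
tool_pos: [0.5977, -0.3155, 0.2301]
tool_rot: [2.27, 2.131, 0.032]
contact_force: [0.1, 0.4, -2.8]
opening: 0.0199
```

```bash
python3 go.py m 60 -1 150 -3.06;python3 rol.py
```

```text
t 50.30 pos [ 597.7 -315.5  230.1] phi -3.61 tilt [ 0.034 -0.006] F [ 0.1  0.4 -2.8] open 19.9 q [-0.6   0.15  1.51  0.01  1.45 -0.54]
 target [ 598.2 -313.5  150. ]  delta tool now (mm) [ 2.3 -2.3 80. ]
 turn rad -0.010  delta after turn [ 2.3 -2.3 80. ]
ctr rect [473.5 405.9] mean [475.1 405.7] axis deg -1.1 [19. 79.] 93
ctr rect [475.3 330.5] mean [473.5 330.8] axis deg -2.3 [20. 79.] 97
ctr rect [470.1 228.8] mean [469.3 228.8] axis deg -0.5 [20. 79.] 100
```

>>> apply_moves([
  [0.001, -0.001, 0.01, -0.01, -1],
  [0.001, -0.001, 0.013, 0, -1],
  [0, 0, 0.014, 0, -1],
  [0, 0, 0.014, 0, -1],
  [0, 0, 0.014, 0, -1],
  [0, 0, 0.012, 0, -1],
  [0, 0, 0.008, 0, -1],
  [0, 0, 0, 0, -1],
])

```text
t: 51.35
tool_pos: [0.5974, -0.3129, 0.1356]
tool_rot: [2.261, 2.149, 0.029]
contact_force: [-0.1, -1.1, -1.4]
opening: 0.0196
```

```bash
python3 go.py m 60 -1.5 92 -3.06;python3 held.py
```

```text
t 51.35 pos [ 597.4 -312.9  135.6] phi -2.90 tilt [ 0.029 -0.003] F [-0.1 -1.1 -1.4] open 19.6 q [-0.6   0.22  1.59  0.01  1.3  -0.55]
 target [ 598.1 -314.    92. ]  delta tool now (mm) [-1.  -0.4 43.6]
 turn rad 0.003  delta after turn [-1.  -0.4 43.6]
end mag [ 59.1  39.4 143.2] uv [372.13 177.02] d(uv)/d(axis mm) [-0.189  0.042]
end mag [ 59.3 -40.6 143.4] uv [387.01 173.72] d(uv)/d(axis mm) [-0.183  0.041]
observed 386.3076923076923 171.30769230769232
```

>>> apply_moves([
  [-0.001, 0, 0.006, 0.003, -1],
  [0, 0, 0.008, 0, -1],
  [0, 0, 0.008, 0, -1],
  [0, 0, 0.008, 0, -1],
  [0, 0, 0.007, 0, -1],
  [0, 0, 0.005, 0, -1],
  [0, 0, 0, 0, -1],
  [0, 0, 0, 0, -1],
])

```text
t: 52.4
tool_pos: [0.5997, -0.3149, 0.0928]
tool_rot: [2.262, 2.143, 0.031]
contact_force: [-0.4, -0.2, -1.1]
opening: 0.02
```

```bash
python3 go.py m 60 -1.5 87 -3.06;python3 held.py
```

```text
t 52.40 pos [ 599.7 -314.9   92.8] phi -3.09 tilt [ 0.032 -0.005] F [-0.4 -0.2 -1.1] open 20.0 q [-0.6   0.27  1.61  0.01  1.23 -0.55]
 target [ 598.1 -314.    87. ]  delta tool now (mm) [ 0.9 -1.8  5.7]
 turn rad -0.000  delta after turn [ 0.9 -1.8  5.7]
end mag [61.4 37.7 99.7] uv [371.49 185.45] d(uv)/d(axis mm) [-0.187  0.043]
end mag [ 61.3 -42.3  99.9] uv [386.22 182.05] d(uv)/d(axis mm) [-0.181  0.042]
observed 386.3076923076923 171.30769230769232
```

Inside without contact. Shift +1.5 mm, lower and release, rise.

>>> apply_moves([
  [0.0015, -0.001, 0.003, 0, -1],
  [0, 0, 0.003, 0, -1],
  [0, 0, 0, 0, -1],
  [0, 0, 0, 0, -0.1],
  [0, 0, 0, 0, -0.1],
  [0, 0, 0, 0, -0.1],
  [0, 0, -0.006, 0, -0.1],
  [0, 0, -0.012, 0, -0.1],
])

```text
t: 53.45
tool_pos: [0.5987, -0.3134, 0.1072]
tool_rot: [2.261, 2.143, 0.031]
contact_force: [0.1, 0.3, 0.2]
opening: 0.0388
```

>>> apply_moves([
  [0, 0, -0.014, 0, -0.1],
  [0, 0, -0.016, 0, -0.1],
  [0, 0, -0.018, 0, -0.1],
  [0, 0, -0.02, 0, -0.1],
  [0, 0, -0.02, 0, -0.1],
  [0.0, 0.0, -0.02, 0, -0.1],
  [0.01, -0.01, -0.01, -0.1, -0.1],
  [0.02, -0.02, 0, -0.18, -0.1],
])

```text
t: 54.45
tool_pos: [0.5661, -0.2848, 0.2393]
tool_rot: [1.923, 2.434, 0.026]
contact_force: [-0.6, -0.3, 0.8]
opening: 0.0386
```

>>> apply_moves([
  [0.03, -0.02, 0, -0.18, -0.1],
  [0.04, -0.015, 0, -0.18, -0.1],
  [0.04, 0.0, 0, -0.18, -0.1],
  [0.04, 0.01, 0, -0.18, -0.1],
  [0.03, 0.03, 0, -0.18, -0.1],
  [0.02, 0.05, 0, -0.18, -0.1],
  [0.01, 0.055, 0, -0.18, -0.1],
  [0.0, 0.055, 0, -0.1, -0.1],
])

```text
t: 55.45
tool_pos: [0.4596, 0.0511, 0.2393]
tool_rot: [-0.095, 3.09, -0.025]
contact_force: [0.6, -0.6, -0.2]
opening: 0.0384
```

```bash
python3 go.py w 473.5 331 100 88; python3 rol.py; python3 - <<'E'
from h import *
p=ctrl.get_image("top"); crop(p,355,165,75,75,10,"pics/e1.png")
E
```

```text
t 55.45 pos [459.6  51.1 239.3] phi 93.51 tilt [ 0.05  -0.014] F [ 0.6 -0.6 -0.2] open 38.4 q [-0.04 -0.4   1.99 -0.01  1.49 -1.67]
 target [473.5 331.  100. ]  delta tool now (mm) [-24.3 280.9 135.8]
 turn rad 0.096  delta after turn [  2.7 282.  135.8]
ctr rect [473.5 405.8] mean [474.3 405.8] axis deg -0.7 [19. 79.] 89
ctr rect [473.4 330.5] mean [472.9 330.8] axis deg -1.9 [20. 75.] 94
ctr rect [470.1 230.8] mean [467.2 229.8] axis deg 1.4 [16. 79.] 87
```

View pics/e1.png

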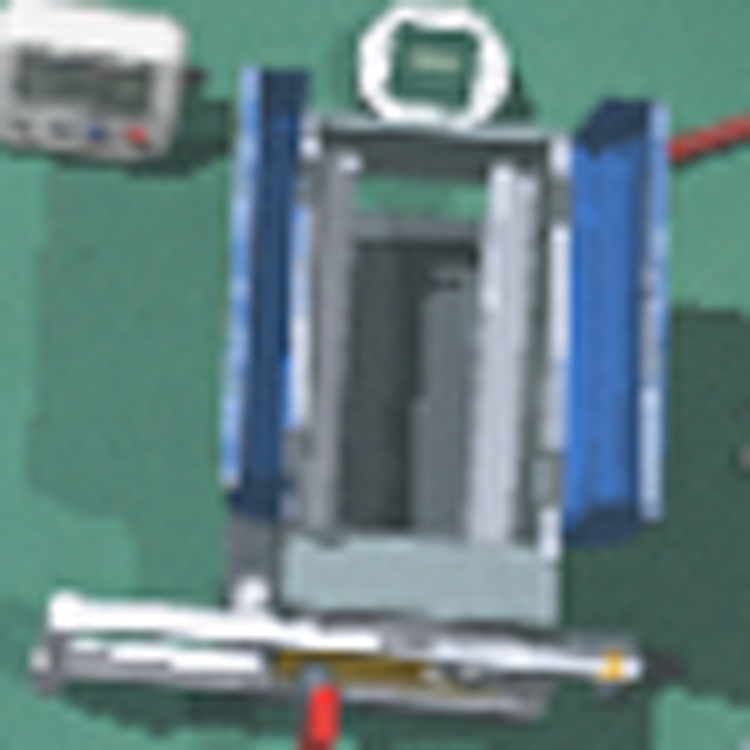

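```bash
python3 - <<'E'
from h import *
s=ctrl.get_image("scene"); crop(s,350,150,80,75,10,"pics/e1s.png")
E
```

```text
(no output)
```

View pics/e1s.png

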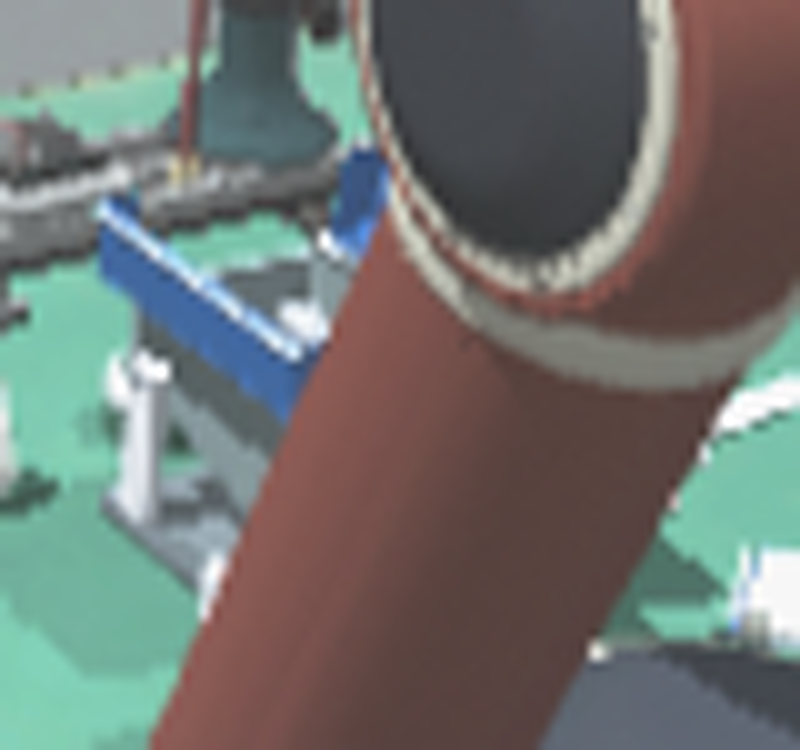

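>>> apply_moves([
  [-0.005, 0.03, 0, 0.096, 0],
  [0, 0.045, 0.01, 0, 0],
  [0, 0.05, 0.014, 0, 0],
  [0, 0.05, 0.014, 0, 0],
  [0, 0.045, 0.014, 0, 0],
  [0, 0.03, 0.014, 0, 0],
  [0, 0.01, 0.014, 0, 0],
  [0, 0, 0.014, 0, 0],
])

```text
t: 56.6
tool_pos: [0.4859, 0.3068, 0.1451]
tool_rot: [0.089, 3.081, -0.027]
contact_force: [0.2, -0.9, -0.5]
opening: 0.0423
```

```bash
python3 go.py w 473.5 331 70 88; python3 - <<'E'
from h import *
s=ctrl.get_image("scene"); crop(s,350,150,80,75,10,"pics/e2s.png")
E
```

```text
t 56.60 pos [485.9 306.8 145.1] phi 86.67 tilt [ 0.058 -0.019] F [ 0.2 -0.9 -0.5] open 42.3 q [ 0.45 -0.02  1.84 -0.04  1.28 -1.05]
 target [473.5 331.   70. ]  delta tool now (mm) [18.2 24.6 73.7]
 turn rad -0.023  delta after turn [17.6 25.  73.7]
```

View pics/e2s.png

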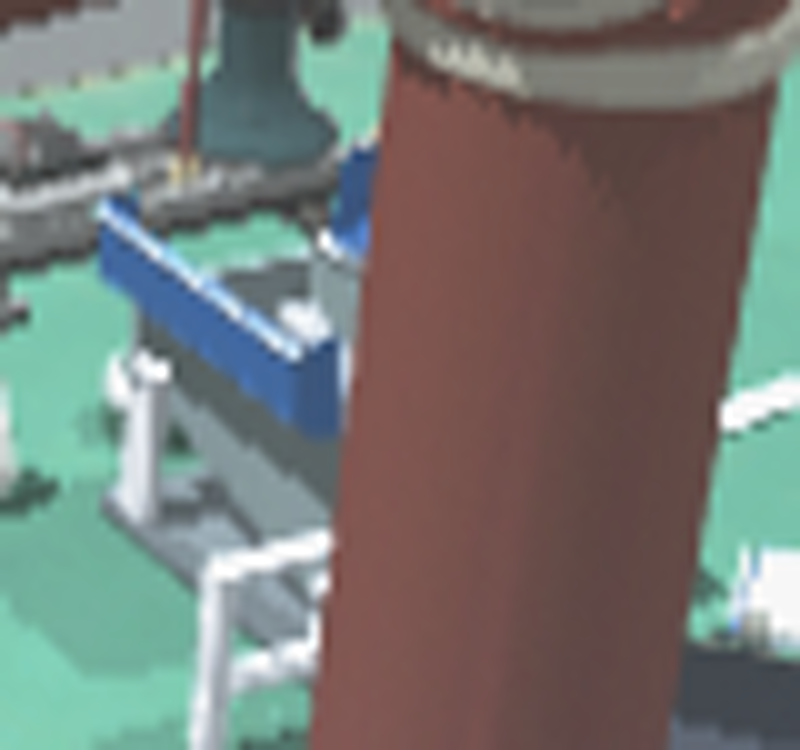

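>>> apply_moves([
  [0.004, 0.005, 0.01, -0.023, 0],
  [0.004, 0.006, 0.013, 0, 0],
  [0.004, 0.006, 0.013, 0, 0],
  [0.004, 0.005, 0.013, 0, 0],
  [0.002, 0.002, 0.013, 0, 0],
  [0, 0, 0.012, 0, 0],
  [0, 0, 0.008, 0, 0],
  [0, 0, 0, 0, 0],
])

```text
t: 57.65
tool_pos: [0.4715, 0.3276, 0.0532]
tool_rot: [0.057, 3.086, -0.032]
contact_force: [-0.2, -0.1, 0.2]
opening: 0.0428
```

```bash
python3 go.py w 474 331 9 88
```

```text
t 57.65 pos [471.5 327.6  53.2] phi 87.86 tilt [ 0.055 -0.022] F [-0.2 -0.1  0.2] open 42.8 q [ 0.5   0.09  1.89 -0.05  1.12 -1.01]
 target [474. 331.   9.]  delta tool now (mm) [ 0.1  4.4 44.2]
 turn rad -0.002  delta after turn [ 0.1  4.4 44.2]
```

>>> apply_moves([
  [0, 0.002, 0.009, 0, 0],
  [0, 0.002, 0.01, 0, 0],
  [0, 0, 0.01, 0, 0],
  [0, 0, 0.009, 0, 0],
  [0, 0, 0.005, 0, 0],
  [0, 0, 0, 0, 0],
  [0, 0, 0, 0, -1],
  [0, 0, 0, 0, -1],
])

```text
t: 58.65
tool_pos: [0.4753, 0.3312, 0.0084]
tool_rot: [0.057, 3.084, -0.031]
contact_force: [-0.1, 0.4, -0.3]
opening: 0.02
```

```bash
python3 go.py w 474 331 9 88
```

```text
t 58.65 pos [475.3 331.2   8.4] phi 87.84 tilt [ 0.057 -0.021] F [-0.1  0.4 -0.3] open 20.0 q [ 0.5   0.17  1.89 -0.05  1.04 -1.01]
 target [474. 331.   9.]  delta tool now (mm) [ 1.3 -0.2 -0.7]
 turn rad -0.003  delta after turn [ 1.3 -0.2 -0.7]
```

>>> apply_moves([
  [0, 0, 0, 0, -1],
  [0, 0, -0.02, 0, -1],
  [0, 0, -0.06, 0, -1],
  [0, 0, -0.06, 0, -1],
  [0, 0, -0.06, 0, -1],
  [0, 0, 0, 0, -1],
  [-0.005, -0.02, -0.01, 0, -1],
  [-0.01, -0.04, -0.01, 0, -1],
])

```text
t: 59.65
tool_pos: [0.4727, 0.2739, 0.2401]
tool_rot: [0.051, 3.086, -0.032]
contact_force: [0.8, -0.3, -2.5]
opening: 0.0198
```

>>> apply_moves([
  [-0.015, -0.055, 0, 0, -1],
  [-0.015, -0.058, 0, 0, -1],
  [-0.015, -0.058, 0, 0, -1],
  [-0.015, -0.058, 0, 0, -1],
  [-0.015, -0.058, 0, 0.1, -1],
  [-0.02, -0.055, 0, 0.18, -1],
  [-0.025, -0.05, 0, 0.18, -1],
  [-0.03, -0.04, 0, 0.18, -1],
])

```text
t: 60.65
tool_pos: [0.5583, -0.1982, 0.2493]
tool_rot: [1.055, 2.909, -0.01]
contact_force: [0.4, 1.3, -1.9]
opening: 0.0199
```

```bash
python3 go.py m 60 -1 230 -3.06
```

```text
t 60.65 pos [ 558.3 -198.2  249.3] phi 50.16 tilt [ 0.042 -0.022] F [ 0.4  1.3 -1.9] open 19.9 q [-0.47 -0.07  1.7  -0.    1.46 -1.34]
 target [ 598.2 -313.5  230. ]  delta tool now (mm) [-103.5  -63.2   23.5]
 turn rad 0.929  delta after turn [-112.6   45.1   23.5]
```

>>> apply_moves([
  [-0.02, -0.015, 0, 0.155, -1],
  [-0.03, -0.012, 0, 0.155, -1],
  [-0.03, -0.005, 0, 0.155, -1],
  [-0.015, 0.0, 0, 0.155, -1],
  [-0.005, 0, 0, 0.155, -1],
  [0, 0, 0.005, 0.154, -1],
  [0, 0, 0.005, 0, -1],
  [0, 0, 0, 0, -1],
])

```text
t: 61.65
tool_pos: [0.5813, -0.3129, 0.2321]
tool_rot: [2.306, 2.097, 0.009]
contact_force: [0.7, -0.2, -2.9]
opening: 0.02
```

```bash
python3 go.py m 60 -2 150 -3.06; python3 rol.py
```

```text
t 61.65 pos [ 581.3 -312.9  232.1] phi -5.42 tilt [ 0.021 -0.014] F [ 0.7 -0.2 -2.9] open 20.0 q [-0.61  0.12  1.54  0.    1.46 -0.51]
 target [ 598.1 -314.5  150. ]  delta tool now (mm) [ 1.  15.  82.5]
 turn rad -0.041  delta after turn [ 0.4 15.  82.5]
ctr rect [473.5 406.1] mean [474.4 405.8] axis deg -0.3 [20. 79.] 92
ctr rect [470.2 228.9] mean [469.3 228.9] axis deg -0.5 [20. 78.] 99
```

>>> apply_moves([
  [0, 0.006, 0.01, -0.041, -1],
  [0, 0.006, 0.013, 0, -1],
  [0, 0.003, 0.014, 0, -1],
  [0, 0, 0.014, 0, -1],
  [0, 0, 0.014, 0, -1],
  [0, 0, 0.012, 0, -1],
  [0, 0, 0.008, 0, -1],
  [0, 0, 0, 0, -1],
])

```text
t: 62.7
tool_pos: [0.5981, -0.3149, 0.1423]
tool_rot: [2.259, 2.148, 0.007]
contact_force: [-0.2, 0.5, -1.4]
opening: 0.02
```

```bash
python3 go.py m 60 -2 92 -3.06;python3 held.py;  python3 - <<'E'
from h import *
s=ctrl.get_image("scene"); crop(s,350,150,80,75,10,"pics/f1s.png")
E
```

```text
t 62.70 pos [ 598.1 -314.9  142.3] phi -2.87 tilt [ 0.02  -0.014] F [-0.2  0.5 -1.4] open 20.0 q [-0.59  0.22  1.58 -0.    1.32 -0.54]
 target [ 598.1 -314.5   92. ]  delta tool now (mm) [ 1.  -1.1 50.2]
 turn rad 0.003  delta after turn [ 1.  -1.1 50.2]
end mag [ 60.   37.6 149.4] uv [372.46 175.62] d(uv)/d(axis mm) [-0.189  0.044]
end mag [ 60.3 -42.4 150.5] uv [387.36 172.15] d(uv)/d(axis mm) [-0.183  0.043]
observed 386.3076923076923 171.30769230769232
```

View pics/f1s.png

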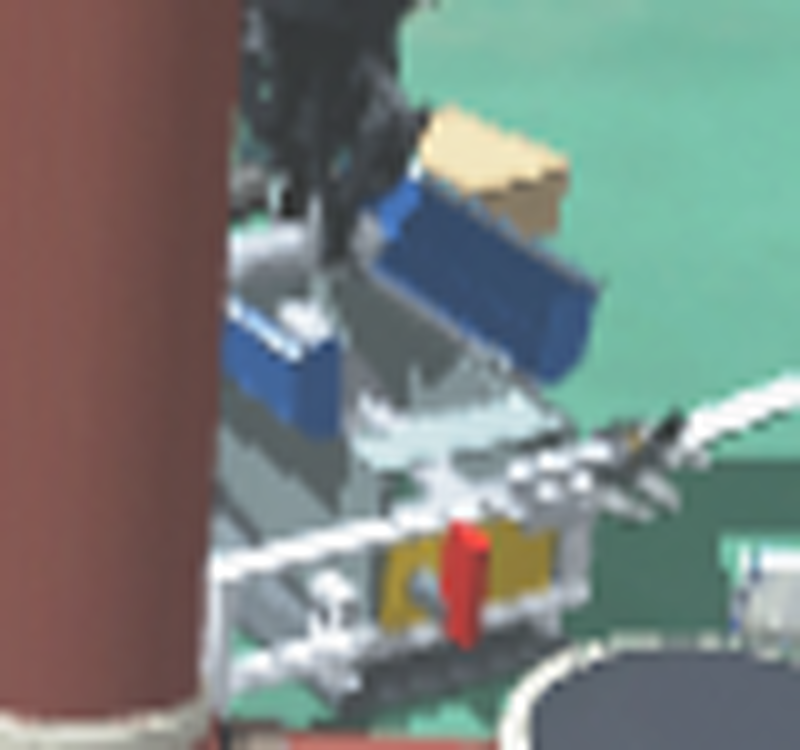

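>>> apply_moves([
  [0.0005, 0, 0.006, 0.003, -1],
  [0, 0, 0.008, 0, -1],
  [0, 0, 0.008, 0, -1],
  [0, 0, 0.008, 0, -1],
  [0, 0, 0.008, 0, -1],
  [0, 0, 0.007, 0, -1],
  [0, 0, 0.004, 0, -1],
  [0, 0, 0, 0, -1],
])

```text
t: 63.8
tool_pos: [0.6004, -0.3159, 0.0921]
tool_rot: [2.26, 2.142, 0.009]
contact_force: [0.2, 0.5, -2.0]
opening: 0.02
```

```bash
python3 go.py m 60 -2 88 -3.06;python3 held.py
```

```text
t 63.80 pos [ 600.4 -315.9   92.1] phi -3.05 tilt [ 0.023 -0.016] F [ 0.2  0.5 -2. ] open 20.0 q [-0.59  0.27  1.61 -0.    1.23 -0.54]
 target [ 598.1 -314.5   88. ]  delta tool now (mm) [ 1.3 -2.4  4. ]
 turn rad 0.000  delta after turn [ 1.3 -2.4  4. ]
end mag [62.3 36.8 98.8] uv [371.54 185.49] d(uv)/d(axis mm) [-0.187  0.046]
end mag [ 62.3 -43.2 100. ] uv [386.27 181.91] d(uv)/d(axis mm) [-0.181  0.044]
observed 386.3076923076923 171.30769230769232
```

>>> apply_moves([
  [0.0005, -0.001, 0.003, 0, -1],
  [0, 0, 0.002, 0, -1],
  [0, 0, 0, 0, -1],
  [0, 0, 0, 0, -0.1],
  [0, 0, 0, 0, -0.1],
  [0, 0, 0, 0, -0.1],
  [0, 0, -0.006, 0, -0.1],
  [0, 0, -0.012, 0, -0.1],
])

```text
t: 64.85
tool_pos: [0.6002, -0.3159, 0.1081]
tool_rot: [2.257, 2.14, 0.01]
contact_force: [0.2, -0.1, -0.5]
opening: 0.0382
```

>>> apply_moves([
  [0, 0, -0.014, 0, -0.1],
  [0, 0, -0.016, 0, -0.1],
  [0, 0, -0.018, 0, -0.1],
  [0, 0, -0.02, 0, -0.1],
  [0, 0, -0.02, 0, -0.1],
  [0.0, 0.0, -0.02, 0, -0.1],
  [0.01, -0.01, -0.01, -0.1, -0.1],
  [0.02, -0.02, 0, -0.18, -0.1],
])

```text
t: 65.85
tool_pos: [0.5684, -0.2855, 0.24]
tool_rot: [1.921, 2.433, 0.004]
contact_force: [-0.4, 0.6, -0.9]
opening: 0.0385
```

>>> apply_moves([
  [0.03, -0.02, 0, -0.18, -0.1],
  [0.04, -0.015, 0, -0.18, -0.1],
  [0.04, 0.0, 0, -0.18, -0.1],
  [0.04, 0.01, 0, -0.18, -0.1],
  [0.03, 0.03, 0, -0.18, -0.1],
  [0.02, 0.05, 0, -0.18, -0.1],
  [0.01, 0.055, 0, -0.18, -0.1],
  [0.0, 0.055, 0, -0.1, -0.1],
])

```text
t: 66.85
tool_pos: [0.4618, 0.0502, 0.2365]
tool_rot: [-0.096, 3.097, -0.044]
contact_force: [0.1, 0.1, 0.1]
opening: 0.0386
```

```bash
python3 go.py w 474 406 100 90; python3 rol.py; python3 - <<'E'
from h import *
p=ctrl.get_image("top"); crop(p,355,165,75,75,10,"pics/g1.png"); crop(p,235,200,45,40,14,"pics/g1t.png")
E
```

```text
t 66.85 pos [461.8  50.2 236.5] phi 93.53 tilt [ 0.044 -0.027] F [0.1 0.1 0.1] open 38.6 q [-0.04 -0.38  1.99 -0.03  1.49 -1.67]
 target [474. 406. 100.]  delta tool now (mm) [-28.7 358.3 127.3]
 turn rad 0.062  delta after turn [ -6.6 359.4 127.3]
ctr rect [473.5 405.8] mean [474.7 405.8] axis deg -0.3 [19. 79.] 90
ctr rect [470.  230.8] mean [466.7 229.8] axis deg 1.2 [16. 78.] 86
```

View pics/g1.png

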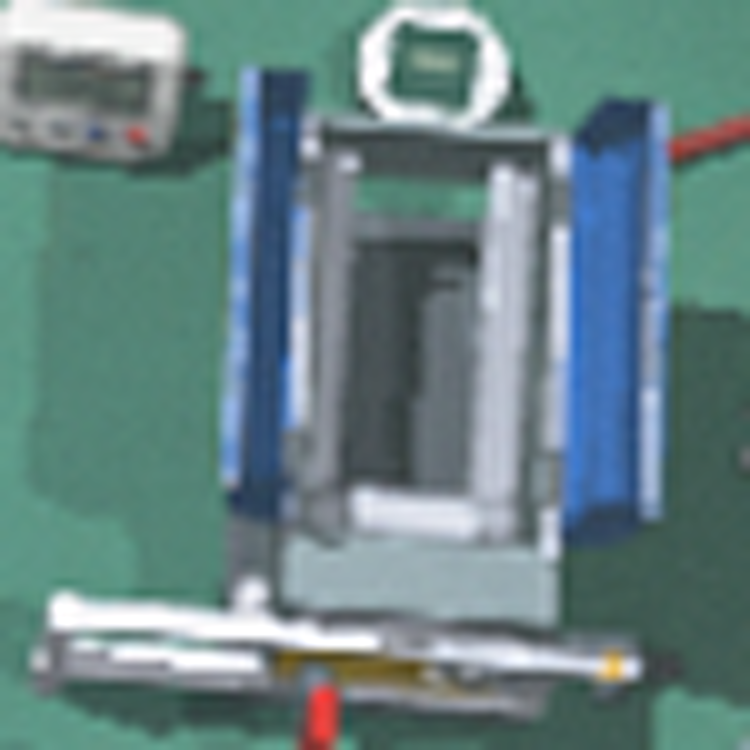

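View pics/g1t.png

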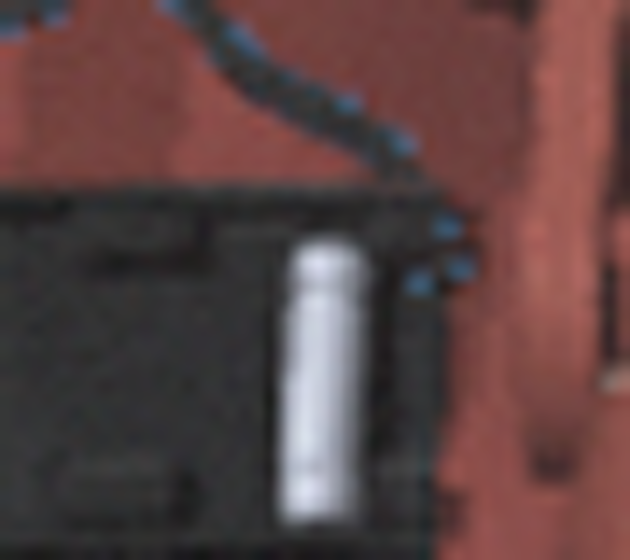

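>>> apply_moves([
  [-0.005, 0.03, 0, 0.062, 0],
  [0, 0.05, 0.0, 0, 0],
  [0, 0.06, 0.012, 0, 0],
  [0, 0.06, 0.012, 0, 0],
  [0, 0.055, 0.013, 0, 0],
  [0, 0.05, 0.013, 0, 0],
  [0, 0.035, 0.013, 0, 0],
  [0, 0.01, 0.013, 0, 0],
])

```text
t: 67.95
tool_pos: [0.4751, 0.4068, 0.1579]
tool_rot: [0.014, 3.086, -0.041]
contact_force: [0.4, 0.6, 0.7]
opening: 0.0427
```

```bash
python3 go.py w 474 406 70 90
```

```text
t 67.95 pos [475.1 406.8 157.9] phi 89.44 tilt [ 0.055 -0.027] F [0.4 0.6 0.7] open 42.7 q [ 0.61  0.09  1.7  -0.05  1.32 -0.94]
 target [474. 406.  70.]  delta tool now (mm) [ 5.9  1.4 87.7]
 turn rad -0.010  delta after turn [ 5.9  1.5 87.7]
```

>>> apply_moves([
  [0.001, 0.001, 0.01, -0.01, 0],
  [0.001, 0.001, 0.013, 0, 0],
  [0.001, 0, 0.014, 0, 0],
  [0.001, 0, 0.014, 0, 0],
  [0.001, 0, 0.014, 0, 0],
  [0.001, 0, 0.013, 0, 0],
  [0, 0, 0.008, 0, 0],
  [0, 0, 0, 0, 0],
])

```text
t: 68.95
tool_pos: [0.4744, 0.4014, 0.065]
tool_rot: [0.005, 3.089, -0.046]
contact_force: [0.2, 0.2, 0.3]
opening: 0.0428
```

```bash
python3 go.py w 473.7 406 9 90
```

```text
t 68.95 pos [474.4 401.4  65. ] phi 89.76 tilt [ 0.053 -0.03 ] F [0.2 0.2 0.3] open 42.8 q [ 0.61  0.19  1.76 -0.06  1.17 -0.94]
 target [473.7 406.    9. ]  delta tool now (mm) [ 3.7  6.3 55.7]
 turn rad -0.004  delta after turn [ 3.7  6.3 55.7]
```

>>> apply_moves([
  [0.001, 0.003, 0.009, 0, 0],
  [0.001, 0.002, 0.011, 0, 0],
  [0.001, 0.001, 0.011, 0, 0],
  [0, 0, 0.011, 0, 0],
  [0, 0, 0.009, 0, 0],
  [0, 0, 0.004, 0, 0],
  [0, 0, 0, 0, 0],
  [0, 0, 0, 0, 0],
])

```text
t: 69.95
tool_pos: [0.4751, 0.4068, 0.0068]
tool_rot: [0.005, 3.087, -0.045]
contact_force: [-0.7, 0.4, 0.8]
opening: 0.0425
```

```bash
python3 go.py w 473.7 406 9 90
```

```text
t 69.95 pos [475.1 406.8   6.8] phi 89.78 tilt [ 0.054 -0.029] F [-0.7  0.4  0.8] open 42.5 q [ 0.61  0.27  1.77 -0.06  1.07 -0.92]
 target [473.7 406.    9. ]  delta tool now (mm) [ 1.3 -0.8 -2.2]
 turn rad -0.004  delta after turn [ 1.3 -0.8 -2.2]
```

Adjust slightly, grip, lift fast.

>>> apply_moves([
  [0.001, 0, -0.001, 0, 0],
  [0, 0, 0, 0, -1],
  [0, 0, 0, 0, -1],
  [0, 0, 0, 0, -1],
  [0, 0, -0.015, 0, -1],
  [0, 0, -0.06, 0, -1],
  [0, 0, -0.06, 0, -1],
  [0, 0, -0.06, 0, -1],
])

```text
t: 70.95
tool_pos: [0.4595, 0.4099, 0.2023]
tool_rot: [0.005, 3.098, -0.057]
contact_force: [1.0, 0.7, -1.6]
opening: 0.0202
```

>>> apply_moves([
  [0, -0.02, -0.02, 0, -1],
  [-0.01, -0.04, -0.01, 0, -1],
  [-0.01, -0.055, 0, 0, -1],
  [-0.01, -0.058, 0, 0, -1],
  [-0.01, -0.06, 0, 0, -1],
  [-0.01, -0.06, 0, 0, -1],
  [-0.015, -0.06, 0, 0, -1],
  [-0.015, -0.06, 0, 0, -1],
])

```text
t: 71.95
tool_pos: [0.5392, -0.0055, 0.267]
tool_rot: [-0.01, 3.077, -0.04]
contact_force: [0.7, 0.4, -2.2]
opening: 0.0201
```

>>> apply_moves([
  [-0.015, -0.058, 0, 0.1, -1],
  [-0.015, -0.055, 0, 0.18, -1],
  [-0.02, -0.045, 0, 0.18, -1],
  [-0.025, -0.03, 0, 0.18, -1],
  [-0.025, -0.02, 0, 0.18, -1],
  [-0.02, -0.01, 0, 0.18, -1],
  [-0.01, 0, 0, 0.18, -1],
  [0, 0, 0, 0.18, -1],
])

```text
t: 72.95
tool_pos: [0.596, -0.2809, 0.2839]
tool_rot: [1.986, 2.344, 0.035]
contact_force: [0.5, 0.6, -2.5]
opening: 0.0199
```

```bash
python3 go.py m 60 -2 200 -3.06
```

```text
t 72.95 pos [ 596.  -280.9  283.9] phi 9.52 tilt [ 0.068 -0.027] F [ 0.5  0.6 -2.5] open 19.9 q [-0.56  0.06  1.52  0.01  1.49 -0.72]
 target [ 598.1 -314.5  200. ]  delta tool now (mm) [-30.3  -8.7  84.8]
 turn rad 0.220  delta after turn [-31.5  -1.9  84.8]
```

>>> apply_moves([
  [-0.008, 0, 0, 0.11, -1],
  [-0.01, 0, 0.005, 0.11, -1],
  [-0.01, 0, 0.01, 0, -1],
  [-0.003, -0.002, 0.014, 0, -1],
  [0, -0.002, 0.014, 0, -1],
  [0, -0.002, 0.014, 0, -1],
  [0, -0.001, 0.014, 0, -1],
  [0, -0.001, 0.01, 0, -1],
])

```text
t: 73.95
tool_pos: [0.593, -0.313, 0.2]
tool_rot: [2.237, 2.112, 0.047]
contact_force: [0.1, 0.1, -2.2]
opening: 0.0195
```

```bash
python3 go.py m 60 -2 140 -3.06; python3 rol.py
```

```text
t 73.95 pos [ 593. -313.  200.] phi -3.26 tilt [ 0.067 -0.026] F [ 0.1  0.1 -2.2] open 19.5 q [-0.6   0.13  1.58  0.02  1.36 -0.55]
 target [ 598.1 -314.5  140. ]  delta tool now (mm) [ 0.2  1.1 60.3]
 turn rad -0.003  delta after turn [ 0.2  1.1 60.3]
ctr rect [470.2 228.9] mean [468.9 228.9] axis deg -0.3 [20. 78.] 98
```

>>> apply_moves([
  [0, 0.001, 0.01, 0, -1],
  [0, 0, 0.013, 0, -1],
  [0, 0, 0.014, 0, -1],
  [0, 0, 0.014, 0, -1],
  [0, 0, 0.012, 0, -1],
  [0, 0, 0.006, 0, -1],
  [0, 0, 0, 0, -1],
  [0, 0, 0, 0, -1],
])

```text
t: 75.0
tool_pos: [0.5987, -0.3147, 0.125]
tool_rot: [2.238, 2.113, 0.047]
contact_force: [-0.9, 0.7, -1.9]
opening: 0.0199
```

```bash
python3 go.py m 60 -2 90 -3.06;python3 held.py
```

```text
t 75.00 pos [ 598.7 -314.7  125. ] phi -3.25 tilt [ 0.066 -0.025] F [-0.9  0.7 -1.9] open 19.9 q [-0.6   0.21  1.62  0.02  1.24 -0.55]
 target [ 598.1 -314.5   90. ]  delta tool now (mm) [ 0.9 -3.  34.9]
 turn rad -0.003  delta after turn [ 1.  -3.  34.9]
end mag [ 60.3  37.9 131.2] uv [372.07 179.27] d(uv)/d(axis mm) [-0.19   0.046]
end mag [ 60.  -42.1 132.9] uv [386.98 175.68] d(uv)/d(axis mm) [-0.183  0.044]
observed 386.3076923076923 171.30769230769232
```

>>> apply_moves([
  [0.0005, -0.001, 0.006, 0, -1],
  [0, -0.001, 0.008, 0, -1],
  [0, 0, 0.008, 0, -1],
  [0, 0, 0.007, 0, -1],
  [0, 0, 0.005, 0, -1],
  [0, 0, 0.001, 0, -1],
  [0, 0, 0, 0, -1],
  [0, 0, 0, 0, -1],
])

```text
t: 76.05
tool_pos: [0.5994, -0.315, 0.0887]
tool_rot: [2.237, 2.112, 0.047]
contact_force: [-0.4, 0.1, -1.9]
opening: 0.0198
```

```bash
python3 go.py m 60 -2 88 -3.06;python3 held.py
```

```text
t 76.05 pos [ 599.4 -315.    88.7] phi -3.24 tilt [ 0.066 -0.026] F [-0.4  0.1 -1.9] open 19.8 q [-0.6   0.25  1.64  0.02  1.18 -0.55]
 target [ 598.1 -314.5   88. ]  delta tool now (mm) [ 0.4 -1.4  0.5]
 turn rad -0.003  delta after turn [ 0.4 -1.4  0.5]
end mag [61.1 37.7 94.8] uv [371.44 186.45] d(uv)/d(axis mm) [-0.188  0.047]
end mag [ 60.7 -42.2  96.5] uv [386.22 182.78] d(uv)/d(axis mm) [-0.182  0.045]
observed 386.3076923076923 171.30769230769232
```

>>> apply_moves([
  [0, 0, 0, 0, -0.1],
  [0, 0, 0, 0, -0.1],
  [0, 0, 0, 0, -0.1],
  [0, 0, -0.006, 0, -0.1],
  [0, 0, -0.012, 0, -0.1],
  [0, 0, -0.06, 0, -0.1],
  [0, 0, -0.06, 0, -0.1],
  [0, 0, -0.02, 0, -0.1],
])

```text
t: 77.1
tool_pos: [0.5886, -0.3111, 0.2533]
tool_rot: [2.236, 2.111, 0.048]
contact_force: [-0.6, -0.5, 0.7]
opening: 0.0386
```

>>> apply_moves([
  [0.01, -0.01, 0, -0.1, -0.1],
  [0.02, -0.015, 0, -0.18, -0.1],
  [0.03, -0.01, 0, -0.18, -0.1],
  [0.04, 0.0, 0, -0.18, -0.1],
  [0.045, 0.01, 0, -0.18, -0.1],
  [0.04, 0.02, 0, -0.18, -0.1],
  [0.03, 0.03, 0, -0.18, -0.1],
  [0.02, 0.05, 0, -0.18, -0.1],
])

```text
t: 78.1
tool_pos: [0.4898, -0.033, 0.2404]
tool_rot: [0.352, 3.046, -0.033]
contact_force: [1.0, 0.2, -0.5]
opening: 0.0387
```

```bash
python3 go.py w 470 229 100 89; python3 rol.py; python3 - <<'E'
from h import *
p=ctrl.get_image("top"); crop(p,355,165,75,75,10,"pics/i1.png")
E
```

```text
t 78.10 pos [489.8 -33.  240.4] phi 76.78 tilt [ 0.072 -0.03 ] F [ 1.   0.2 -0.5] open 38.7 q [-0.21 -0.34  1.95 -0.01  1.45 -1.55]
 target [470. 229. 100.]  delta tool now (mm) [ 89.5 252.4 130.7]
 turn rad -0.213  delta after turn [ 34.1 265.6 130.7]
ctr rect [470.1 230.8] mean [467.2 229.8] axis deg 1.4 [16. 79.] 87
```

View pics/i1.png

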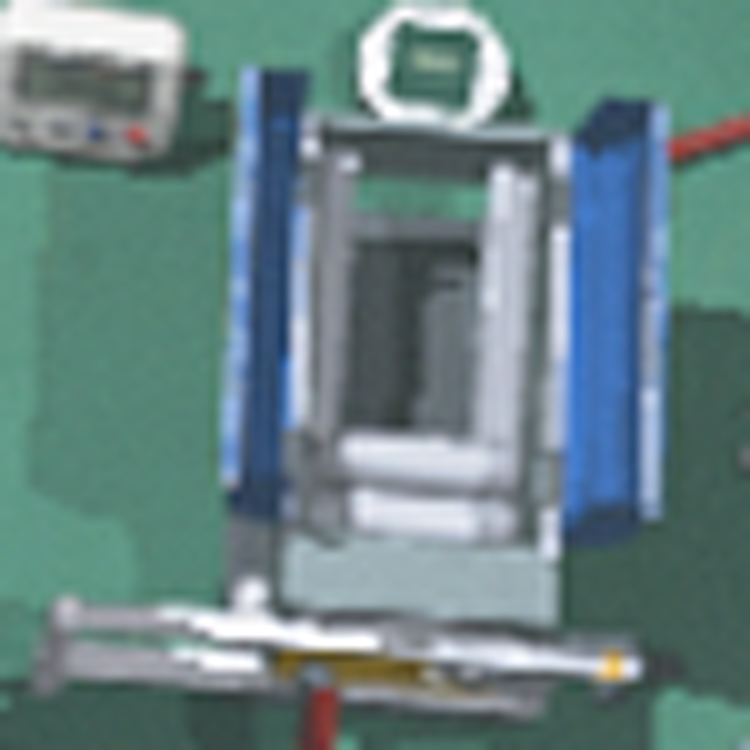

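>>> apply_moves([
  [0.005, 0.03, 0, -0.107, 0],
  [0.005, 0.04, 0.005, -0.106, 0],
  [0.004, 0.05, 0.01, 0, 0],
  [0.004, 0.05, 0.013, 0, 0],
  [0.004, 0.04, 0.014, 0, 0],
  [0.004, 0.03, 0.014, 0, 0],
  [0.004, 0.01, 0.014, 0, 0],
  [0, 0, 0.014, 0, 0],
])

```text
t: 79.2
tool_pos: [0.482, 0.221, 0.1456]
tool_rot: [0.029, 3.066, -0.048]
contact_force: [-0.2, -0.4, -0.7]
opening: 0.0423
```

```bash
python3 go.py w 470 229.5 60 89
```

```text
t 79.20 pos [482.  221.  145.6] phi 88.85 tilt [ 0.075 -0.032] F [-0.2 -0.4 -0.7] open 42.3 q [ 0.32 -0.14  1.95 -0.06  1.27 -1.22]
 target [470.  229.5  60. ]  delta tool now (mm) [18.5 10.8 84.1]
 turn rad -0.003  delta after turn [18.5 10.9 84.1]
```

>>> apply_moves([
  [0.003, 0.003, 0.01, 0, 0],
  [0.004, 0.003, 0.013, 0, 0],
  [0.004, 0.003, 0.014, 0, 0],
  [0.004, 0.001, 0.014, 0, 0],
  [0.002, 0.001, 0.013, 0, 0],
  [0.001, 0, 0.012, 0, 0],
  [0, 0, 0.008, 0, 0],
  [0, 0, 0, 0, 0],
])

```text
t: 80.2
tool_pos: [0.4697, 0.2268, 0.0529]
tool_rot: [0.036, 3.068, -0.051]
contact_force: [-0.7, -0.3, -0.2]
opening: 0.0425
```

```bash
python3 go.py w 470 229.5 9 89
```

```text
t 80.20 pos [469.7 226.8  52.9] phi 88.59 tilt [ 0.073 -0.034] F [-0.7 -0.3 -0.2] open 42.5 q [ 0.34 -0.04  2.03 -0.06  1.1  -1.18]
 target [470.  229.5   9. ]  delta tool now (mm) [ 2.9  4.1 43.7]
 turn rad -0.007  delta after turn [ 2.9  4.2 43.7]
```

>>> apply_moves([
  [0.001, 0.002, 0.008, 0, 0],
  [0.001, 0.001, 0.01, 0, 0],
  [0.001, 0, 0.01, 0, 0],
  [0, 0, 0.008, 0, 0],
  [0, 0, 0.005, 0, 0],
  [0, 0, 0.001, 0, 0],
  [0, 0, 0, 0, 0],
  [0, 0, 0, 0, 0],
])

```text
t: 81.2
tool_pos: [0.4711, 0.2289, 0.009]
tool_rot: [0.036, 3.066, -0.049]
contact_force: [-0.8, 0.2, -0.3]
opening: 0.0428
```

```bash
python3 go.py w 470 229.5 9 89
```

```text
t 81.20 pos [471.1 228.9   9. ] phi 88.58 tilt [ 0.075 -0.033] F [-0.8  0.2 -0.3] open 42.8 q [ 0.34  0.03  2.04 -0.07  1.01 -1.17]
 target [470.  229.5   9. ]  delta tool now (mm) [ 1.1  0.5 -0.1]
 turn rad -0.007  delta after turn [ 1.1  0.5 -0.1]
```

>>> apply_moves([
  [0.001, 0, 0, 0, 0],
  [0, 0, 0, 0, -1],
  [0, 0, 0, 0, -1],
  [0, 0, 0, 0, -1],
  [0, 0, -0.015, 0, -1],
  [0, 0, -0.06, 0, -1],
  [0, 0, -0.06, 0, -1],
  [0, 0, -0.06, 0, -1],
])

```text
t: 82.2
tool_pos: [0.4506, 0.234, 0.2046]
tool_rot: [0.037, 3.078, -0.055]
contact_force: [0.6, -0.8, -1.5]
opening: 0.0201
```

```bash
python3 go.py m 60 -2 240 -3.06
```

```text
t 82.20 pos [450.6 234.  204.6] phi 88.54 tilt [ 0.063 -0.036] F [ 0.6 -0.8 -1.5] open 20.1 q [ 0.36 -0.24  1.93 -0.06  1.4  -1.17]
 target [ 598.1 -314.5  240. ]  delta tool now (mm) [-162.1 -545.4   -6.2]
 turn rad 1.599  delta after turn [-540.7  177.3   -6.2]
```

>>> apply_moves([
  [-0.01, -0.03, -0.01, 0, -1],
  [-0.02, -0.05, -0.01, 0, -1],
  [-0.02, -0.058, 0, 0, -1],
  [-0.02, -0.058, 0, 0, -1],
  [-0.02, -0.058, 0, 0, -1],
  [-0.02, -0.058, 0, 0.1, -1],
  [-0.02, -0.055, 0, 0.18, -1],
  [-0.025, -0.045, 0, 0.18, -1],
])

```text
t: 83.2
tool_pos: [0.5746, -0.1951, 0.2649]
tool_rot: [0.747, 2.968, -0.022]
contact_force: [0.6, 0.1, -0.7]
opening: 0.02
```

```bash
python3 go.py m 60 -2 230 -3.06
```

```text
t 83.20 pos [ 574.6 -195.1  264.9] phi 61.75 tilt [ 0.075 -0.033] F [ 0.6  0.1 -0.7] open 20.0 q [-0.45 -0.06  1.67  0.    1.45 -1.53]
 target [ 598.1 -314.5  230. ]  delta tool now (mm) [-74.1 -94.3  40.5]
 turn rad 1.131  delta after turn [-116.9   27.    40.5]
```

>>> apply_moves([
  [-0.02, -0.025, 0, 0.16, -1],
  [-0.025, -0.02, 0, 0.16, -1],
  [-0.025, -0.012, 0, 0.16, -1],
  [-0.02, -0.006, 0, 0.16, -1],
  [-0.01, -0.003, 0.005, 0.16, -1],
  [-0.003, 0, 0.01, 0.16, -1],
  [0, 0, 0.012, 0.16, -1],
  [0, 0, 0.01, 0, -1],
])

```text
t: 84.2
tool_pos: [0.6001, -0.3272, 0.2386]
tool_rot: [2.268, 2.075, 0.04]
contact_force: [-0.4, -0.6, -2.1]
opening: 0.0199
```

```bash
python3 go.py m 60 -2 140 -3.06
```

```text
t 84.20 pos [ 600.1 -327.2  238.6] phi -5.04 tilt [ 0.065 -0.033] F [-0.4 -0.6 -2.1] open 19.9 q [-0.61  0.14  1.51  0.01  1.42 -0.52]
 target [ 598.1 -314.5  140. ]  delta tool now (mm) [15.1 -9.8 97.8]
 turn rad -0.035  delta after turn [15.4 -9.3 97.8]
```

>>> apply_moves([
  [0.005, -0.003, 0.01, -0.035, -1],
  [0.005, -0.003, 0.013, 0, -1],
  [0.003, -0.002, 0.014, 0, -1],
  [0, 0, 0.014, 0, -1],
  [0, 0, 0.014, 0, -1],
  [0, 0, 0.014, 0, -1],
  [0, 0, 0.008, 0, -1],
  [0, 0, 0, 0, -1],
])

```text
t: 85.2
tool_pos: [0.597, -0.3146, 0.1434]
tool_rot: [2.225, 2.126, 0.036]
contact_force: [0.5, -0.3, -2.3]
opening: 0.0197
```

```bash
python3 go.py m 60 -2 90 -3.06;python3 held.py
```

```text
t 85.20 pos [ 597.  -314.6  143.4] phi -2.57 tilt [ 0.061 -0.03 ] F [ 0.5 -0.3 -2.3] open 19.7 q [-0.6   0.19  1.62  0.01  1.27 -0.56]
 target [ 598.1 -314.5   90. ]  delta tool now (mm) [ 1.6 -2.2 53.3]
 turn rad 0.009  delta after turn [ 1.6 -2.2 53.3]
end mag [ 58.4  37.9 149.9] uv [372.6  175.68] d(uv)/d(axis mm) [-0.189  0.047]
end mag [ 58.9 -42.  152.1] uv [387.48 171.95] d(uv)/d(axis mm) [-0.183  0.046]
observed 386.3076923076923 171.30769230769232
```

>>> apply_moves([
  [0, -0.001, 0.006, 0.009, -1],
  [0, -0.001, 0.009, 0, -1],
  [0, 0, 0.009, 0, -1],
  [0, 0, 0.009, 0, -1],
  [0, 0, 0.009, 0, -1],
  [0, 0, 0.007, 0, -1],
  [0, 0, 0.003, 0, -1],
  [0, 0, 0, 0, -1],
])

```text
t: 86.25
tool_pos: [0.5994, -0.316, 0.0896]
tool_rot: [2.234, 2.114, 0.039]
contact_force: [-0.3, 1.0, -1.9]
opening: 0.0197
```

```bash
python3 go.py m 60 -2 88 -3.06;python3 held.py
```

```text
t 86.25 pos [ 599.4 -316.    89.6] phi -3.11 tilt [ 0.064 -0.031] F [-0.3  1.  -1.9] open 19.7 q [-0.6   0.25  1.64  0.01  1.18 -0.55]
 target [ 598.1 -314.5   88. ]  delta tool now (mm) [ 1.5 -1.5  1.5]
 turn rad -0.001  delta after turn [ 1.5 -1.5  1.5]
end mag [61.  36.7 95.6] uv [371.65 186.23] d(uv)/d(axis mm) [-0.188  0.048]
end mag [ 60.8 -43.3  97.8] uv [386.41 182.47] d(uv)/d(axis mm) [-0.182  0.046]
observed 386.3076923076923 171.30769230769232
```

>>> apply_moves([
  [0, 0, 0, 0, -0.1],
  [0, 0, 0, 0, -0.1],
  [0, 0, 0, 0, -0.1],
  [0, 0, -0.006, 0, -0.1],
  [0, 0, -0.012, 0, -0.1],
  [0, 0, -0.06, 0, -0.1],
  [0, 0, -0.06, 0, -0.1],
  [0, 0, -0.02, 0, -0.5],
])

```text
t: 87.3
tool_pos: [0.5891, -0.3117, 0.2554]
tool_rot: [2.232, 2.111, 0.038]
contact_force: [0.5, -0.3, -0.6]
opening: 0.022
```

>>> apply_moves([
  [0.02, 0, 0, 0, -1],
  [0.04, 0, 0, 0, -1],
  [0.05, -0.01, 0, 0, -1],
  [0.055, -0.01, 0, 0, -1],
  [0.055, -0.01, 0, 0, -1],
  [0.05, -0.01, 0, 0, -1],
  [0.02, -0.01, 0, 0, -1],
  [0, 0, 0, 0, -1],
])

```text
t: 88.3
tool_pos: [0.5461, -0.0013, 0.2256]
tool_rot: [2.245, 2.131, 0.022]
contact_force: [0.4, -0.3, -0.4]
opening: -0.0001
```

```bash
python3 go.py m 29 115 156 -3.06; python3 - <<'E'
from h import *
p=ctrl.get_image("top"); crop(p,355,165,75,75,10,"pics/j1.png"); crop(p,190,195,90,80,7,"pics/j1t.png")
s=ctrl.get_image("scene"); crop(s,350,150,80,75,10,"pics/j1s.png")
E
```

```text
t 88.30 pos [546.1  -1.3 225.6] phi -2.96 tilt [ 0.043 -0.024] F [ 0.4 -0.3 -0.4] open -0.1 q [-0.13 -0.16  1.83 -0.02  1.43 -0.07]
 target [ 573.4 -196.   156. ]  delta tool now (mm) [-191.4   34.2   75.3]
 turn rad 0.002  delta after turn [-191.3   34.5   75.3]
```

View pics/j1.png

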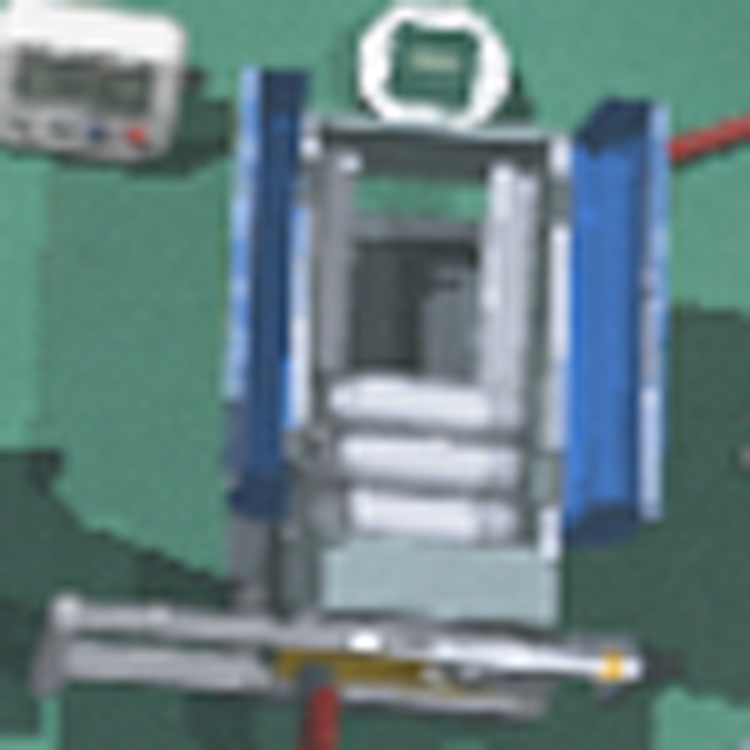

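View pics/j1t.png

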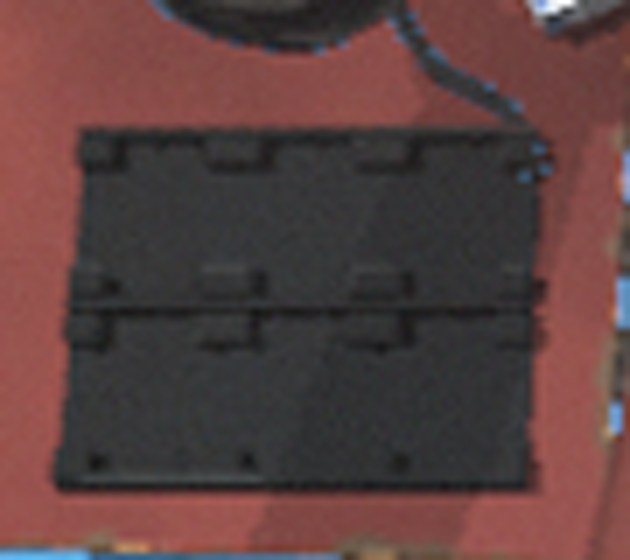

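View pics/j1s.png

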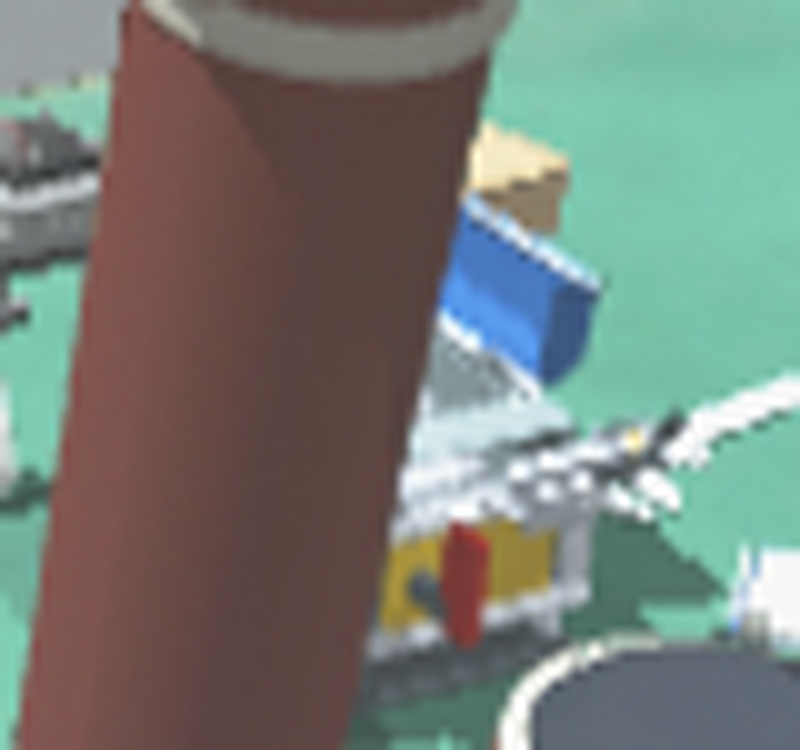

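>>> apply_moves([
  [-0.02, 0.002, 0.005, 0, -1],
  [-0.03, 0.005, 0.01, 0, -1],
  [-0.035, 0.006, 0.012, 0, -1],
  [-0.035, 0.006, 0.012, 0, -1],
  [-0.03, 0.006, 0.012, 0, -1],
  [-0.02, 0.005, 0.012, 0, -1],
  [-0.01, 0.003, 0.008, 0, -1],
  [0, 0, 0, 0, -1],
])

```text
t: 89.4
tool_pos: [0.5715, -0.2057, 0.1549]
tool_rot: [2.26, 2.114, 0.018]
contact_force: [-1.0, -0.2, -0.9]
opening: 0.0001
```

```bash
python3 go.py m 29 100 155 -3.06
```

```text
t 89.40 pos [ 571.5 -205.7  154.9] phi -3.81 tilt [ 0.04  -0.026] F [-1.  -0.2 -0.9] open 0.1 q [-0.47  0.04  1.76 -0.01  1.3  -0.4 ]
 target [ 572.6 -211.   155. ]  delta tool now (mm) [-5.2  1.4  0.1]
 turn rad -0.013  delta after turn [-5.2  1.4  0.1]
```

>>> apply_moves([
  [-0.006, 0, 0, -0.013, -1],
  [-0.008, 0, 0, 0, -1],
  [-0.008, 0, 0, 0, -1],
  [-0.008, 0, 0, 0, -1],
  [-0.008, 0, 0, 0, -1],
  [-0.008, 0, 0, 0, -1],
  [-0.008, 0, 0, 0, -1],
  [-0.006, 0, 0, 0, -1],
])

```text
t: 90.4
tool_pos: [0.5698, -0.2661, 0.1598]
tool_rot: [2.24, 2.133, 0.023]
contact_force: [0.9, 1.6, 0.3]
opening: 0.0003
```

```bash
python3 go.py m 29 12 155 -3.06
```

```text
t 90.40 pos [ 569.8 -266.1  159.8] phi -2.76 tilt [ 0.044 -0.025] F [0.9 1.6 0.3] open 0.3 q [-0.56  0.08  1.7   0.    1.3  -0.51]
 target [ 567.9 -298.9  155. ]  delta tool now (mm) [-32.7  -0.5   5.5]
 turn rad 0.005  delta after turn [-32.7  -0.4   5.5]
```

>>> apply_moves([
  [-0.006, 0, 0.002, 0, -1],
  [-0.006, 0, 0.002, 0, -1],
  [-0.006, 0, 0.001, 0, -1],
  [-0.006, 0, 0.001, 0, -1],
  [-0.005, 0, 0.001, 0, -1],
  [-0.003, 0, 0, 0, -1],
  [0, 0, 0, 0, -1],
  [0, 0, 0, 0, -1],
])

```text
t: 91.4
tool_pos: [0.568, -0.302, 0.1523]
tool_rot: [2.24, 2.132, 0.02]
contact_force: [0.6, 0.2, 0.6]
opening: -0.0002
```

```bash
python3 go.py m 29 14 147 -3.06; python3 - <<'E'
from h import *
s=ctrl.get_image("scene"); crop(s,350,150,80,75,10,"pics/k1s.png")
E
```

```text
t 91.40 pos [ 568.  -302.   152.3] phi -2.80 tilt [ 0.043 -0.027] F [0.6 0.2 0.6] open -0.2 q [-0.61  0.12  1.67  0.    1.29 -0.56]
 target [ 568.  -296.9  147. ]  delta tool now (mm) [ 5.3 -0.5  5.2]
 turn rad 0.005  delta after turn [ 5.3 -0.5  5.2]
```

View pics/k1s.png

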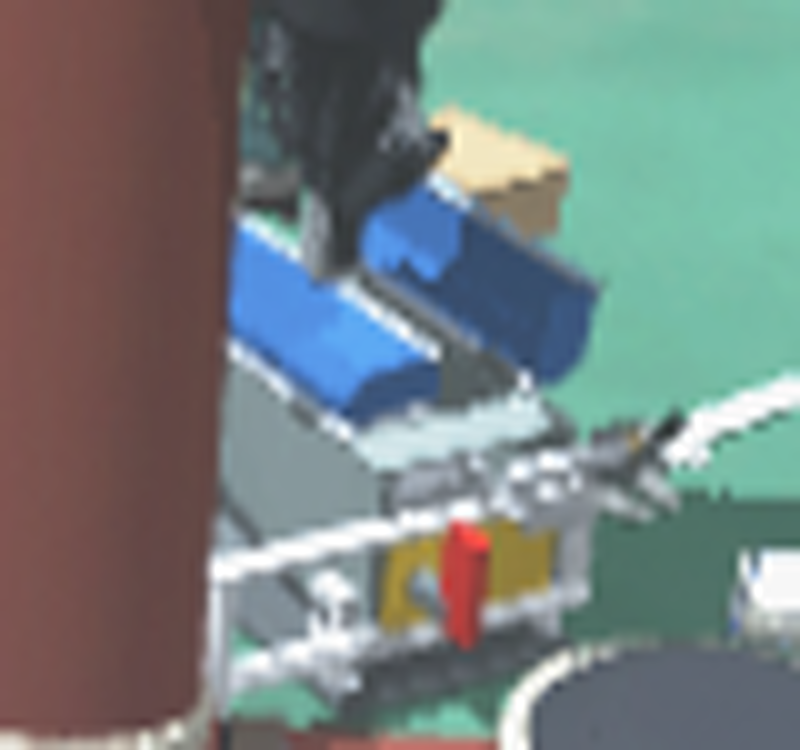

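>>> apply_moves([
  [0.003, 0, 0, 0, -1],
  [0.002, 0, 0.001, 0, -1],
  [0, 0, 0.002, 0, -1],
  [0, 0, 0.002, 0, -1],
  [0, 0, 0.002, 0, -1],
  [0, 0, 0.002, 0, -1],
  [0, 0, 0.002, 0, -1],
  [0, 0, 0.002, 0, -1],
])

```text
t: 92.45
tool_pos: [0.5694, -0.2975, 0.147]
tool_rot: [2.238, 2.132, 0.018]
contact_force: [-5.4, 2.5, 10.7]
opening: -0.0003
```

```bash
python3 go.py m 29 14 147 -3.06
```

```text
t 92.45 pos [ 569.4 -297.5  147. ] phi -2.76 tilt [ 0.044 -0.029] F [-5.4  2.5 10.7] open -0.3 q [-0.6   0.12  1.68  0.    1.28 -0.55]
 target [ 568.  -296.9  147. ]  delta tool now (mm) [ 0.6 -1.4 -0.1]
 turn rad 0.005  delta after turn [ 0.6 -1.4 -0.1]
```

>>> apply_moves([
  [0, 0, 0.003, 0, -1],
  [0, 0, 0.003, 0, -1],
  [0, 0, 0, 0, -1],
  [0, 0, -0.006, 0, -1],
  [0, 0, -0.014, 0, -1],
  [0, 0, -0.018, 0, -1],
  [0, 0, -0.018, 0, -1],
  [0, 0, -0.016, 0, -1],
])

```text
t: 93.45
tool_pos: [0.5658, -0.2946, 0.2221]
tool_rot: [2.241, 2.134, 0.018]
contact_force: [-0.2, -0.6, -1.2]
opening: 0.0003
```

```bash
python3 go.py m 29 -118 215 -3.06; python3 - <<'E'
from h import *
s=ctrl.get_image("scene"); crop(s,350,150,80,75,10,"pics/k2s.png")
E
```

```text
t 93.45 pos [ 565.8 -294.6  222.1] phi -2.76 tilt [ 0.041 -0.026] F [-0.2 -0.6 -1.2] open 0.3 q [-0.6   0.06  1.62  0.    1.41 -0.55]
 target [ 561.  -428.7  215. ]  delta tool now (mm) [-134.     1.3   10.3]
 turn rad 0.005  delta after turn [-134.     2.    10.3]
```

View pics/k2s.png

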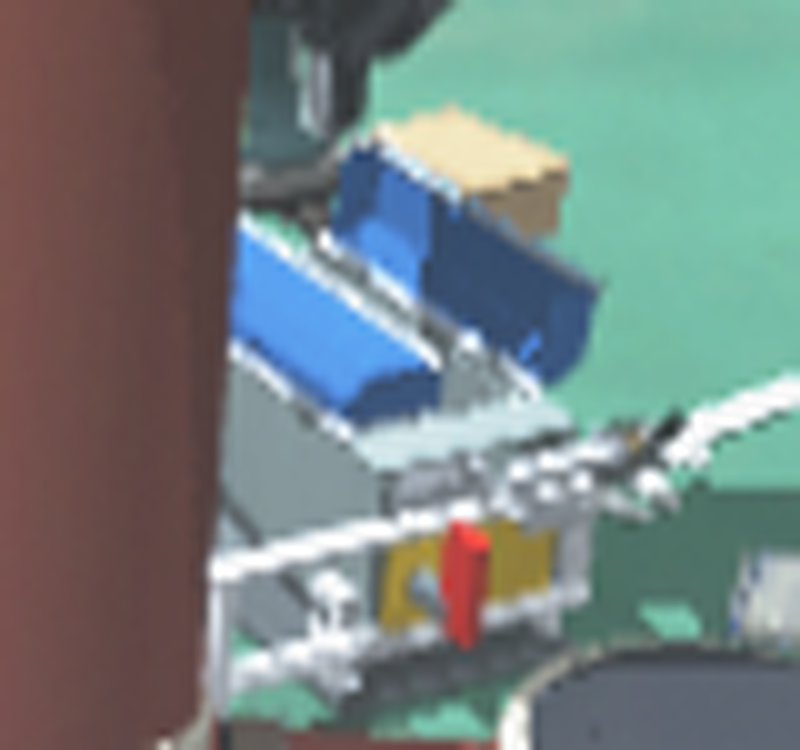

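>>> apply_moves([
  [-0.015, 0, 0, 0.005, -1],
  [-0.025, 0, 0, 0, -1],
  [-0.03, 0, 0, 0, -1],
  [-0.03, 0, 0, 0, -1],
  [-0.02, 0, 0, 0, -1],
  [-0.01, 0, 0, 0, -1],
  [0, 0, 0, 0, -1],
  [0, 0, 0, 0, -1],
])

```text
t: 94.5
tool_pos: [0.5571, -0.4349, 0.2247]
tool_rot: [2.25, 2.126, 0.018]
contact_force: [0.7, 0.3, -0.2]
opening: -0.0
```

```bash
python3 go.py m 29 -112 155 -3.06
```

```text
t 94.50 pos [ 557.1 -434.9  224.7] phi -3.21 tilt [ 0.04  -0.025] F [ 0.7  0.3 -0.2] open -0.0 q [-0.77  0.21  1.45  0.01  1.43 -0.72]
 target [ 561.3 -422.7  155. ]  delta tool now (mm) [14.   0.6 69.5]
 turn rad -0.003  delta after turn [14.   0.7 69.5]
```

>>> apply_moves([
  [0, 0, 0.008, 0, -1],
  [0, 0, 0.012, 0, -1],
  [0, 0, 0.013, 0, -1],
  [0, 0, 0.013, 0, -1],
  [0, 0, 0.012, 0, -1],
  [0, 0, 0.008, 0, -1],
  [0.004, 0, 0, 0, -1],
  [0.006, 0, 0, 0, -1],
])

```text
t: 95.5
tool_pos: [0.5606, -0.4236, 0.1524]
tool_rot: [2.25, 2.131, 0.019]
contact_force: [0.5, -1.0, 0.1]
opening: 0.0002
```

```bash
python3 go.py m 29 -45 155 -3.06
```

```text
t 95.50 pos [ 560.6 -423.6  152.4] phi -3.09 tilt [ 0.038 -0.023] F [ 0.5 -1.   0.1] open 0.2 q [-0.76  0.26  1.52  0.01  1.32 -0.7 ]
 target [ 564.9 -355.8  155. ]  delta tool now (mm) [67.9  0.7 -4. ]
 turn rad -0.000  delta after turn [67.9  0.8 -4. ]
```

>>> apply_moves([
  [0.007, 0, -0.001, 0, -1],
  [0.009, 0, -0.001, 0, -1],
  [0.009, 0, -0.001, 0, -1],
  [0.009, 0, 0, 0, -1],
  [0.009, 0, 0, 0, -1],
  [0.009, 0, 0, 0, -1],
  [0.009, 0, 0, 0, -1],
  [0.006, 0, 0, 0, -1],
])

```text
t: 96.5
tool_pos: [0.5662, -0.3554, 0.1606]
tool_rot: [2.24, 2.122, 0.015]
contact_force: [-0.1, -2.3, -0.1]
opening: 0.0
```

```bash
python3 go.py m 29 -12 154 -3.06
```

```text
t 96.50 pos [ 566.2 -355.4  160.6] phi -3.06 tilt [ 0.045 -0.034] F [-0.1 -2.3 -0.1] open 0.0 q [-0.67  0.17  1.61  0.    1.31 -0.62]
 target [ 566.6 -322.8  154. ]  delta tool now (mm) [32.8 -1.7  5.5]
 turn rad -0.000  delta after turn [32.8 -1.7  5.5]
```

>>> apply_moves([
  [0.005, 0, 0.002, 0, -1],
  [0.006, 0, 0.002, 0, -1],
  [0.006, 0, 0.001, 0, -1],
  [0.006, 0, 0.001, 0, -1],
  [0.004, 0, 0.001, 0, -1],
  [0.002, 0, 0, 0, -1],
  [0, 0, 0, 0, -1],
  [0, 0, 0, 0, -1],
])

```text
t: 97.5
tool_pos: [0.5675, -0.3224, 0.1495]
tool_rot: [2.244, 2.127, 0.017]
contact_force: [-0.5, -0.4, 0.8]
opening: 0.0
```

```bash
python3 go.py m 29 -14 147 -3.06; python3 - <<'E'
from h import *
s=ctrl.get_image("scene"); crop(s,350,150,80,75,10,"pics/k3s.png")
E
```

```text
t 97.50 pos [ 567.5 -322.4  149.5] phi -3.03 tilt [ 0.043 -0.029] F [-0.5 -0.4  0.8] open 0.0 q [-0.63  0.15  1.65  0.    1.29 -0.58]
 target [ 566.5 -324.8  147. ]  delta tool now (mm) [-2.4 -1.   2.5]
 turn rad 0.000  delta after turn [-2.4 -1.   2.5]
```

View pics/k3s.png

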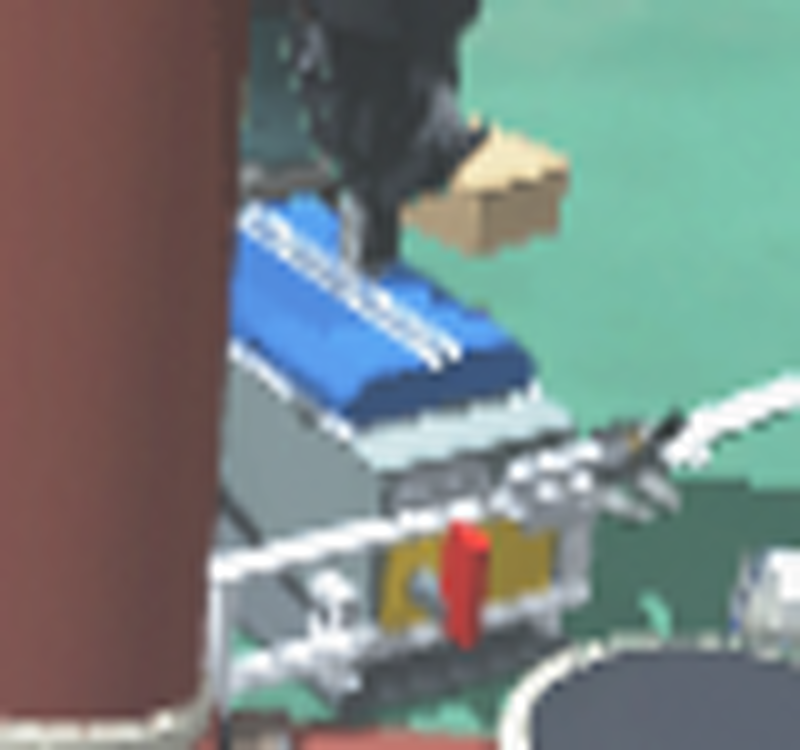

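Press the right half down.

>>> apply_moves([
  [-0.002, 0, 0, 0, -1],
  [0, 0, 0.002, 0, -1],
  [0, 0, 0.002, 0, -1],
  [0, 0, 0.002, 0, -1],
  [0, 0, 0.002, 0, -1],
  [0, 0, 0.002, 0, -1],
  [0, 0, 0.003, 0, -1],
  [0, 0, 0.003, 0, -1],
])

```text
t: 98.55
tool_pos: [0.5679, -0.3244, 0.1458]
tool_rot: [2.245, 2.129, 0.016]
contact_force: [-6.2, 5.5, 13.6]
opening: -0.0001
```

```bash
python3 go.py m 29 -14 147 -3.06
```

```text
t 98.55 pos [ 567.9 -324.4  145.8] phi -3.01 tilt [ 0.04  -0.027] F [-6.2  5.5 13.6] open -0.1 q [-0.63  0.15  1.65  0.    1.29 -0.58]
 target [ 566.5 -324.8  147. ]  delta tool now (mm) [-0.5 -1.3 -1.2]
 turn rad 0.001  delta after turn [-0.5 -1.3 -1.2]
```

>>> apply_moves([
  [0, 0, 0, 0, -1],
  [0, 0, -0.006, 0, -1],
  [0, 0, -0.009, 0, -1],
  [0.008, 0, 0, 0, -1],
  [0.01, 0, 0, 0, -1],
  [0.008, -0.001, 0, 0, -1],
  [0, 0, 0.006, 0, -1],
  [0, 0, 0.005, 0, -1],
])

```text
t: 99.55
tool_pos: [0.568, -0.2958, 0.1488]
tool_rot: [2.245, 2.131, 0.016]
contact_force: [1.0, 0.3, 0.3]
opening: -0.0003
```

>>> apply_moves([
  [0, 0, 0.003, 0, -1],
  [0, 0, 0.003, 0, -1],
  [0, 0, 0.003, 0, -1],
  [0, 0, 0.003, 0, -1],
  [0, 0, 0.003, 0, -1],
  [0, 0, 0.003, 0, -1],
  [0, 0, 0.003, 0, -1],
  [0, 0, 0, 0, -1],
])

```text
t: 100.55
tool_pos: [0.5686, -0.2962, 0.1478]
tool_rot: [2.25, 2.133, 0.015]
contact_force: [0.4, -0.3, -0.8]
opening: -0.0003
```

```bash
python3 go.py m 29 14 147 -3.06
```

```text
t 100.55 pos [ 568.6 -296.2  147.8] phi -3.04 tilt [ 0.035 -0.023] F [ 0.4 -0.3 -0.8] open -0.3 q [-0.6   0.13  1.68  0.    1.3  -0.54]
 target [ 568.  -296.9  147. ]  delta tool now (mm) [-0.7 -0.6  0.8]
 turn rad 0.000  delta after turn [-0.7 -0.6  0.8]
```

Now rise, move clear and inspect.

>>> apply_moves([
  [0, 0, -0.008, 0, -1],
  [0, 0, -0.014, 0, -1],
  [0, 0, -0.02, 0, -1],
  [0, 0, -0.025, 0, -1],
  [0.02, 0, -0.02, 0, -1],
  [0.04, -0.01, 0, 0, -1],
  [0.05, -0.02, 0, 0, -1],
  [0.055, -0.02, 0, 0, -1],
])

```text
t: 101.55
tool_pos: [0.5252, -0.123, 0.2393]
tool_rot: [2.252, 2.123, 0.021]
contact_force: [0.9, -0.2, 0.6]
opening: -0.0002
```

>>> apply_moves([
  [0.055, -0.01, 0, 0, -1],
  [0.055, -0.01, 0, 0, -1],
  [0.055, 0, 0, 0, -1],
  [0.055, 0, 0, 0, -1],
  [0.055, 0, 0, 0, -1],
  [0.04, 0, 0, 0, -1],
  [0.02, 0, 0, 0, -1],
  [0, 0, 0, 0, -1],
])

```text
t: 102.55
tool_pos: [0.5173, 0.2347, 0.2405]
tool_rot: [2.238, 2.132, 0.037]
contact_force: [-0.7, -0.9, 0.0]
opening: 0.0003
```

```bash
python3 go.py m 29 14 147 -3.06; python3 - <<'E'
from h import *
p=ctrl.get_image("top"); crop(p,355,165,75,75,10,"pics/z1.png"); cv2.imwrite("pics/z1f.png",p["img"][:,:,::-1])
s=ctrl.get_image("scene"); crop(s,350,150,80,75,10,"pics/z1s.png")
P=cloud(p); from go import *
M=R.from_euler("z",-MY).apply(P.reshape(-1,3)-MP)*1000
for nm,a,b in(("L",15,36),("R",-36,-15),("Lbead",1,6),("Rbead",-6,-1)):
    for x0,x1 in((-45,10),(10,55),(55,105)):
        k=(M[:,0]>x0)&(M[:,0]<x1)&(M[:,1]>a)&(M[:,1]<b)&(M[:,2]>100); print(nm,x0,k.sum(),np.median(M[k,2]).round(1),M[k,2].std().round(1))
E
```

```text
t 102.55 pos [517.3 234.7 240.5] phi -2.75 tilt [ 0.052 -0.02 ] F [-0.7 -0.9  0. ] open 0.3 q [ 0.31 -0.11  1.76 -0.04  1.45  0.36]
 target [ 568.  -296.9  147. ]  delta tool now (mm) [-526.8   71.   106.5]
 turn rad 0.005  delta after turn [-526.4   73.9  106.5]
L -45 79 145.2 4.6
L 10 60 145.3 5.3
L 55 65 146.2 4.6
R -45 73 146.2 4.2
R 10 67 146.7 4.6
R 55 64 145.1 5.0
Lbead -45 18 147.7 3.8
Lbead 10 17 147.9 4.9
Lbead 55 13 144.9 5.1
Rbead -45 16 146.9 5.3
Rbead 10 18 147.3 3.7
Rbead 55 12 146.4 3.7
```

View pics/z1.png

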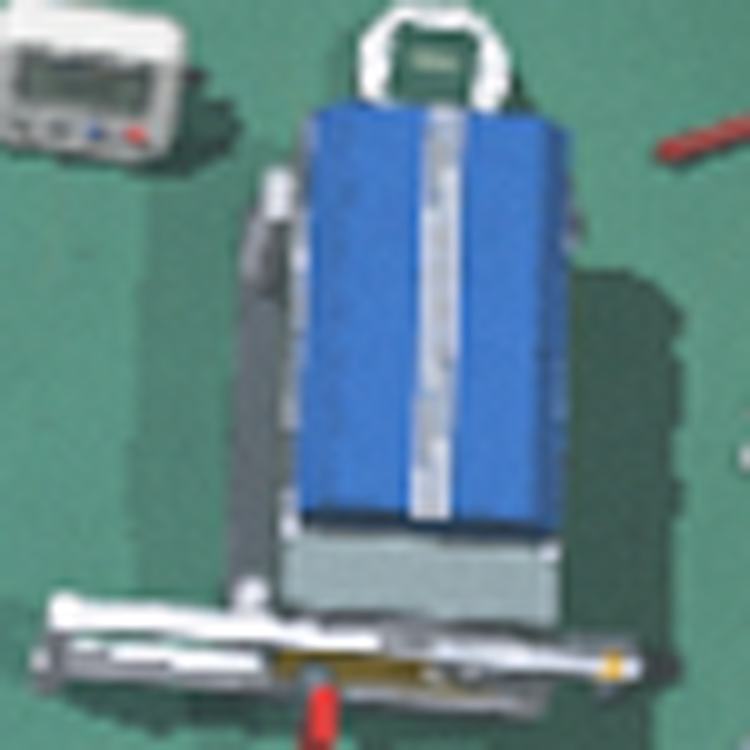

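View pics/z1s.png

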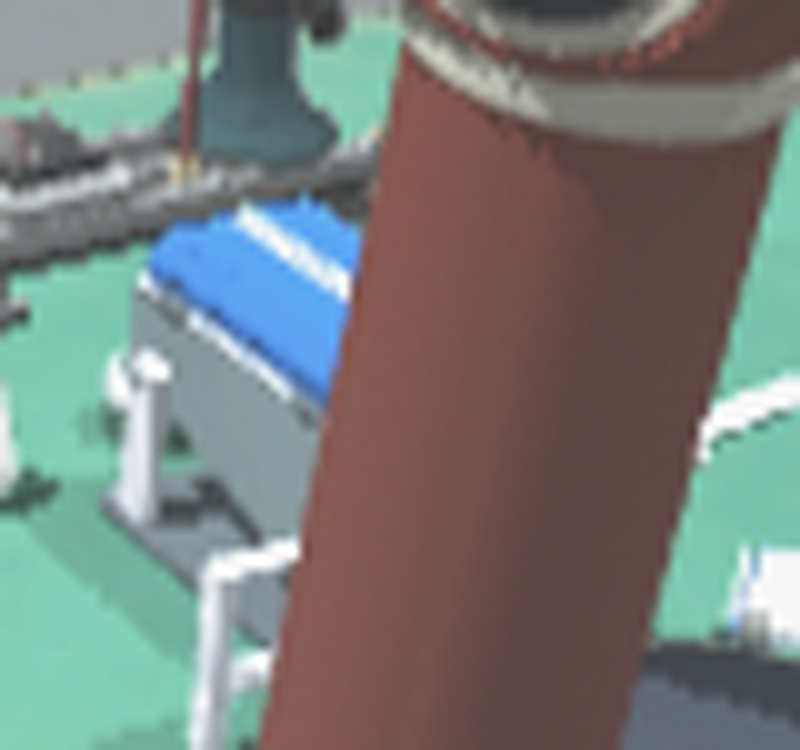

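View pics/z1f.png

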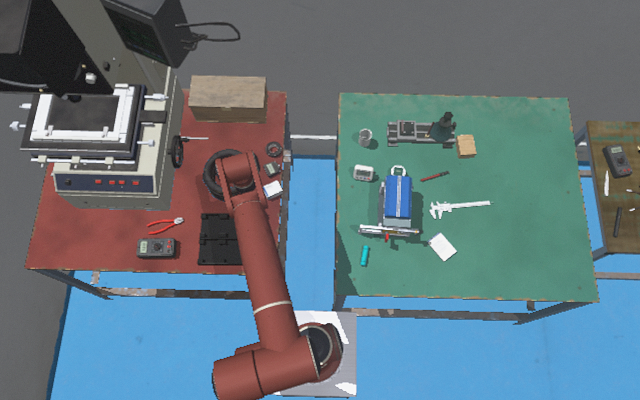

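```bash
python3 -c "
from station import ctrl
print(ctrl.finish_job())"
```

```text
the job is handed in; nothing more can be done
None
```

I shut the gate, loaded all five rollers into the chute and closed both hood halves. The job was handed in at about 103 s of the 210 s.

**Gate:** I pushed it shut by the red tab. It held against 32 N of pushing. Pulling it back took up about 3 mm of play, then it held against 14–21 N, well above the 4.5 N friction, so the catch is down behind the tooth. I then pushed it shut again. The camera readings of its position were 84–86 mm, so on their own they don't prove it passed the 84 mm click point. The latch check rests on the pull test.

**Rollers:** One roller was knocked about 2 cm aside during the run, and I measured it again before picking it up. The tray was empty at the last look. From above, three rollers lay in a row behind the bridge plate. The first two lie under the plate; I inferred them from where the third one stopped.

**Hood halves:** Both are folded over and pressed down, with 11 N on the left and 14 N on the right. Depth readings put both flat tops at 145–147 mm, against 146 mm when closed, and the beads meet edge to edge. A second press on the left half showed no contact force when it ended.

**Other things:** In the last top picture the bystanders and the turquoise look-alike seemed to be where they started. I judged this by eye only.

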